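Lock the sampler turret and refill the service tray

TASK

Close up the service of the sampler turret: turn the loose hub in its base until the hole in its collar stands over the hole in the base, and push the index pin down through both until its head sits on the collar. Put every service part that lies on the bench (any of spanner, bracket, T-key and socket; some may be missing) into its own cut-out in the shadow tray, lying flat on the cut-out's floor, and leave the other things on the bench where they are.

Things in the scene. Friction and masses are not known exactly. Their poses are not given: they have to be found in the camera images.
- base: White fixed turret base, a plate 150 x 130 mm, 35 mm high. Origin on the bench under the axis of its big bore (51 mm wide); its +x points from the bore to the index hole and on to the plate's bare end, marked with a black line. The plate reaches 90 mm from the axis on +x, 60 mm on -x, 65 mm to either side. z is up
- base_bore (a point): Mouth of the index hole in the base: a 16 mm wide hole right through, 48 mm from the hub's axis along the base's +x, at the plate's top (35 mm up). The hub's collar hides it except when the holes line up
- hub: Loose hub, 0.5 kg, in the base's bore with 1.5 mm of play each way; turns either way, stays where left. Boss 48 mm wide, 28 mm long; round grey collar 125 mm wide, 12 mm thick, resting on the base; on it a black grip bar 52 mm long (hub x), 22 mm wide (y), 36 mm high, its top 83 mm above the bench. Origin on the axis at the collar's underside; +x to the hole in the collar, z up
- hub_hole (a point): The 17 mm hole through the hub's collar, 48 mm from the axis along the hub's +x, its centre at the collar's underside. The holes are lined up when this point stands over base_bore
- pin: Steel index pin that stands upright in its parking block at the start: shank 12 mm wide and 42 mm long with a tapered end, and above it a round dark head 26 mm wide and 34 mm high. Origin at the underside of the head, on the axis; +z runs up through the head. 90 g. Fully home its origin is 47 mm above the bench
- pin_block: Fixed grey block, 60 x 60 mm and 45 mm high, with a 16 mm upright hole in its middle in which the pin is parked (head resting on the block). Origin under its centre
- tray: Fixed shadow tray 260 mm (x) by 220 mm (y), dark grey with blue cut-out floors; top 15 mm above the bench, cut-out floors 6 mm above it (9 mm deep). Each cut-out is one part's outline with 3 mm of room all round; a part fits when its x and y axes point as the tray's (socket: any way round). Origin under the tray's centre
- cut_spanner (a point): Where the spanner's origin belongs, on its cut-out's floor
- cut_bracket (a point): Where the bracket's origin belongs, on its cut-out's floor
- cut_tkey (a point): Where the T-key's origin belongs, on its cut-out's floor
- cut_socket (a point): Where the socket's origin belongs, on its cut-out's floor
- spanner: Stubby open-ended spanner 110 mm long, 140 g: grey straight grip 18 mm wide and 28 mm high from x = -55 to +20 mm, steel jaw head 40 mm wide and 14 mm high from x = 15 to 55 mm. Origin at the underside, half-way along (balance point); +x towards the jaw, z up. Hold across the grip. May be absent
- bracket: Aluminium L-shaped bracket block, 28 mm thick (high), 150 g: long leg 80 mm along x (x from -40 to 40 mm), 24 mm wide (y from -12 to 12 mm); short leg 20 mm wide (x from 20 to 40 mm) reaching to y = 38 mm. Origin at the underside, at the centre of the long leg; z up. Balances at x = 6 mm: hold it across the long leg there. May be absent
- tkey: Solid steel T-shaped key, 28 mm high, 200 g: crossbar 72 mm along y, 20 mm wide (x from -41 to -21 mm), stem 24 mm wide along x out to x = 41 mm. Origin at the underside, on the stem, 31 mm from the crossbar middle; +x away from the crossbar, z up. Balances at x = -10 mm: hold it across the stem near there. May be absent
- socket: Round steel socket standing upright, 52 mm wide and 40 mm high, black square on top, 220 g. Origin at the centre of its underside, z up. May be absent
- buffer_bottle: White bottle, 50 mm wide and 100 mm high, to be left alone
- wash_jar: Amber jar, 60 mm wide and 75 mm high, to be left alone
- tube_rack: White tube rack 70 x 130 x 40 mm, to be left alone
There are look-alikes about, which are no part of the job. Leave any green or yellow look-alike of the spanner alone. There is more than one size of the pin; the one meant has the size given above.

How it is judged:
By the outcome, as a careful person would: the job done as asked, in the order asked, and still so for the second after the job is handed in, with the robot touching nothing.
Of spanner, bracket, tkey, socket only 3 to 4 are there at a start; the rules pass over those that are not, and their reading is None.
At some moment in a run one of spanner, bracket, tkey, socket may be knocked a few centimetres aside while the robot is not near it.
It also fails if it takes over 210 s, if anything falls off the work surface, if the arm or the gripper's body presses on something with over 40 N, if the wrist force passes 120 N, or if a joint passes its speed limit or range.

ROBOT

A 6-joint arm with a two-finger parallel gripper is mounted at the origin on the work surface. World frame = base frame: x ahead of the robot, y to its left, z up, the work surface at z = 0. Lengths are in m, angles in rad, forces in N, time in s.
With the tool pointing down it reaches from about 0.2 to 0.875 m from the base axis. Payload 3.4 kg.
Tool frame: the origin (TCP) lies between the finger pads; the fingertips stand 17 mm ahead of it and the grasp point (between the pads) lies 2 mm behind it (ctrl.finger_overhang is the distance from the TCP to the fingertips, in m); z points along the fingers, y is the direction in which the jaws open and shut (so a half turn about z gives the same grasp; the last joint's range is limited). The gripper opens to 94 mm and grips with 3 to 60 N. Pads are 16 mm wide; open, the fingers measure 119 mm over their backs; the gripper's body (75 mm by 177 mm) begins 78 mm behind the grasp point.
Start: joints at [1.019, 0.276, 1.505, -0, 1.361, -0.121], TCP at [0.24, 0.522, 0.222] pointing down, gripper open.
Joint ranges: [-2.89, 2.89], [-0.75, 2.08], [0.22, 2.7], [-1.18, 4.32], [0.11, 2.71], [-2.7, 2.7]. Speed limits (rad/s): [2.57, 2.57, 3.14, 3.14, 3.14, 3.14].

INTERFACE

Orientations are given as a unit quaternion [x, y, z, w].
In Python, from station import ctrl, optics gives the robot as it stands.
- The arm moves only by the tool arm_command, never from a script. Its argument "motion" is a list of rows, each a list of 2 entries, a list of its own where there are three numbers: the shift along the tool's x, y, z in mm, then the turn about the tool's z in rad. In form: [[[dx, dy, dz], spin], ...]. A call has 1 to 12 rows; each row shifts and turns the pose as measured when the row begins, along the tool's axes as they then stand; what a row does not reach is not made up. A row lasts 1/10 s, in which the tool goes at most 50 mm and 8.59 degrees, less where a joint would pass 70% of its speed; a pose out of reach is approached as far as the arm can. A call with a gripper value outside its range is refused whole. "fingers" is the opening, from -1 (shut) to 1 (fully open), set as the call begins (left out, the last holds). The fingers move at their own pace and stop on an object; "squeeze" is the grip in N (left out, the last holds). Time passes only in rows, so rows that do not move let the fingers close. It gives the time, the measured TCP pose, the force and the opening at its end, in the units of the state.
- ctrl.get_obs(): the state, without advancing time (a new reading comes with each control period).
- optics.grab_frame(name): name is "scene" or "top" or "wrist"; returns a dict with "pixels" (420x560x3 uint8, red, green, blue), "fx", "fy", "cx", "cy" (pixels), "R" (3x3) and "t" (3): a world point X has camera coordinates R X + t. Camera axes: x right, y down, z forward; pixel columns grow to the right and rows downward; lengths in m; the calibration is good to about 2 mm. The wrist camera is an equidistant fisheye: a pixel r from the principal point sees the ray r / f radians off the axis. A picture is of the moment at which its call begins. There is no depth.
- ctrl.sign_off(): hands the job in, once; it reports no verdict.
The state is a dict: "time_s": time; "joint_pos": joint angles; "qd": joint speeds; "joint_efforts": joint torques, N m; "eef_pos": TCP position; "orientation": TCP orientation; "contact_force": force on the tool from outside, world axes, zero at the start; "torque": the same for the moment, N m; "gripper_width": finger opening in m.
Only numpy, scipy, OpenCV 4.12 (cv2) and the standard library are available. Lean on these libraries where they do the work, as an engineer would, in place of code of your own. Each camera call takes 0.05 s, during which the arm holds its last target.

## Working session

There is one attempt and no reset: what is moved stays moved. The work goes in short steps, Python scripts to look and compute and a tool call to move; the robot and the scene stay as the last step left them, time stands still between calls to the robot, and variables do not carry over. Pictures are saved under pics/ and viewed, and the job is handed in when it is done.

Besides the shell and the picture viewer there is one more tool, called after "Emit:" as name(argument=value, ...) on one line, values as JSON. arm_command: Moves the arm, as the interface text tells. Its arguments: {"type":"object","properties":{"motion":{"type":"array"},"fingers":{"type":"number"},"squeeze":{"type":"number"}},"required":["motion"]}

```bash
ls; mkdir -p pics
python3 - <<'E'
from station import ctrl, optics
import cv2
o=ctrl.get_obs(); print(o)
for n in ("scene","top","wrist"):
    f=optics.grab_frame(n); print(n,f["fx"],f["fy"],f["cx"],f["cy"],f["R"],f["t"])
    cv2.imwrite(f"pics/{n}0.png",f["pixels"][:,:,::-1])
E
```

```text
pics
{'time_s': 0.0, 'joint_pos': array([ 1.01898150e+00,  2.76606237e-01,  1.50609553e+00, -2.26783001e-05,
        1.36071237e+00, -1.20984691e-01]), 'qd': array([ 4.71799680e-04, -1.02577260e-03,  4.23373780e-04, -1.13500392e-03,
        9.15122445e-04,  3.85414310e-05]), 'joint_efforts': array([-7.58030455e-04, -4.04580259e+01, -2.37230319e+01,  6.98551722e-02,
        3.44320654e-02, -1.62935344e-04]), 'eef_pos': array([0.23985909, 0.52199942, 0.2216133 ]), 'orientation': array([ 2.13750511e-01,  9.76887859e-01, -8.63358056e-04, -2.90162718e-04]), 'contact_force': array([ 0.04507432,  0.09189845, -0.04885761]), 'torque': array([ 0.03294656, -0.01711134,  0.00451489]), 'gripper_width': 0.09390964843762376}
scene 410.36070003954546 410.36070003954546 274.37074890317285 205.24824506756948 [[ 0.71803816  0.69589437  0.01233811]
 [ 0.41322656 -0.41197714 -0.81210754]
 [-0.56005804  0.58822264 -0.58337734]] [-0.40064229 -0.18319743  1.17421917]
top 511.11173013904306 511.11173013904306 284.808738806011 207.17370452940696 [[ 0.01376497 -0.9998335  -0.01197939]
 [-0.98955788 -0.01190245 -0.14364378]
 [ 0.14347728  0.01383155 -0.98955695]] [-0.01185043  0.56656731  1.08314746]
wrist 325.19226210127806 325.19226210127806 281.8344107965132 206.65249953735784 [[ 0.41877914  0.90808713 -0.00133769]
 [ 0.87582632 -0.4035115   0.26477675]
 [ 0.23990059 -0.11205456 -0.96430881]] [-0.57401343 -0.02705247  0.3913245 ]
```

View pics/scene0.png

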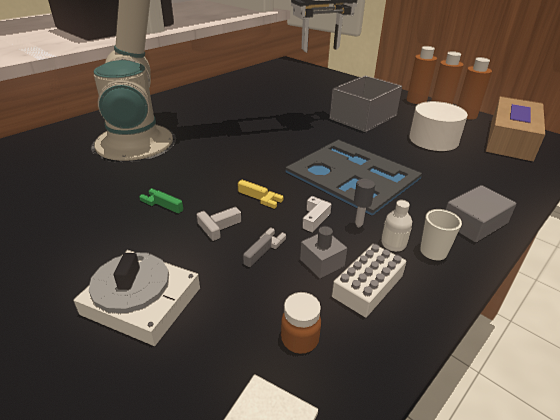

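View pics/top0.png

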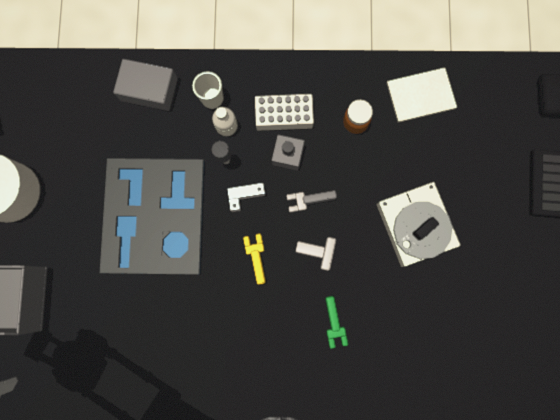

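View pics/wrist0.png

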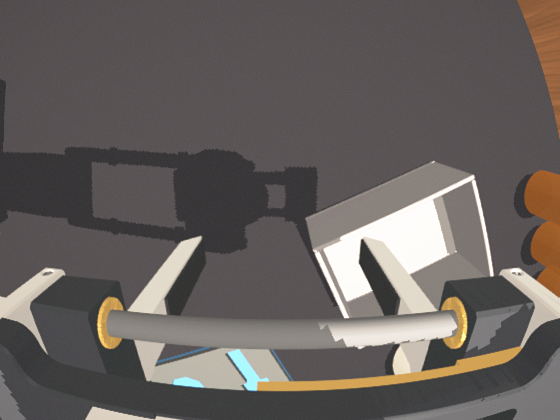

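```bash
cat > h.py <<'E'
import numpy as np, cv2
from station import ctrl, optics
def grab(n,save=None):
    f=optics.grab_frame(n)
    if save: cv2.imwrite(f"pics/{save}.png",f["pixels"][:,:,::-1])
    return f
def crop(f,x0,y0,x1,y1,s,name):
    im=f["pixels"][y0:y1,x0:x1,::-1]
    im=cv2.resize(im,None,fx=s,fy=s,interpolation=cv2.INTER_CUBIC)
    cv2.imwrite(f"pics/{name}.png",im)
def ray(f,u,v,wrist=False):
    x=(u-f["cx"])/f["fx"]; y=(v-f["cy"])/f["fy"]
    if wrist:
        r=np.hypot(x,y); d=np.array([x*np.sinc(r/np.pi),y*np.sinc(r/np.pi),np.cos(r)])
    else: d=np.array([x,y,1.])
    R=np.array(f["R"]); return -R.T@np.array(f["t"]), R.T@d
def world(f,u,v,z,wrist=False):
    c,d=ray(f,u,v,wrist); return (c+d*(z-c[2])/d[2])
def proj(f,X):
    p=np.array(f["R"])@np.array(X)+np.array(f["t"]); return np.array([f["fx"]*p[0]/p[2]+f["cx"],f["fy"]*p[1]/p[2]+f["cy"]])
def projw(f,X):
    p=np.array(f["R"])@np.array(X)+np.array(f["t"]); th=np.arctan2(np.hypot(p[0],p[1]),p[2]); k=th/np.hypot(p[0],p[1])
    return np.array([f["fx"]*p[0]*k+f["cx"],f["fy"]*p[1]*k+f["cy"]])
E
python3 - <<'E'
from h import *
f=grab("top")
crop(f,200,120,350,280,5,"c1")
crop(f,370,170,470,280,6,"c2")
crop(f,95,150,215,280,5,"c3")
f=grab("scene")
crop(f,180,170,330,280,5,"c4")
crop(f,60,230,220,350,5,"c5")
crop(f,290,170,420,290,5,"c6")
E
```

```text
(no output)
```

View pics/c1.png

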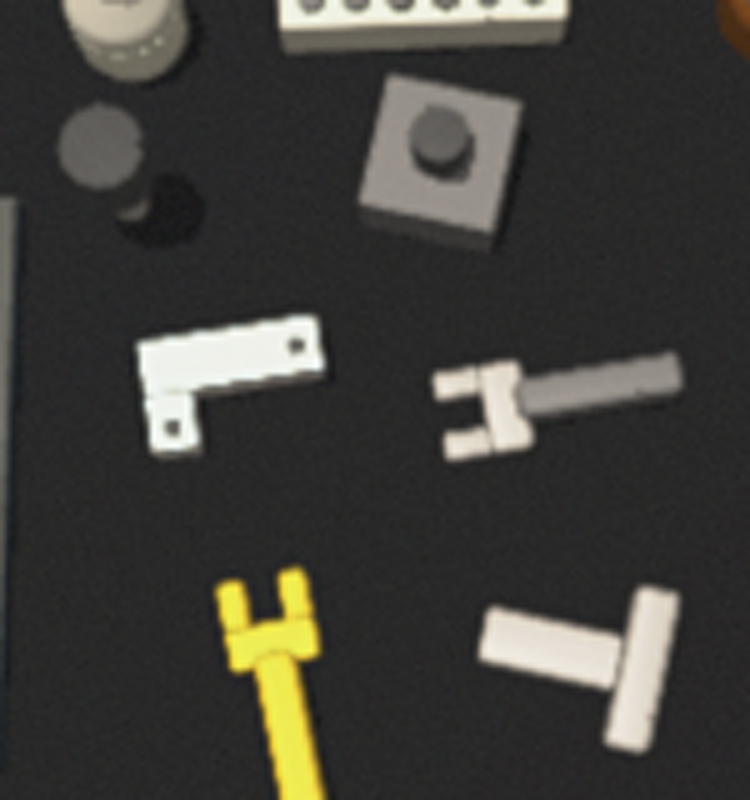

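View pics/c2.png

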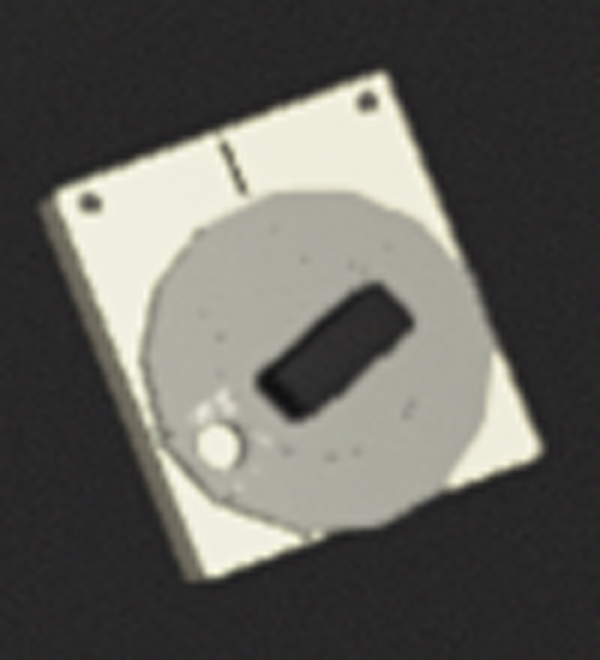

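View pics/c3.png

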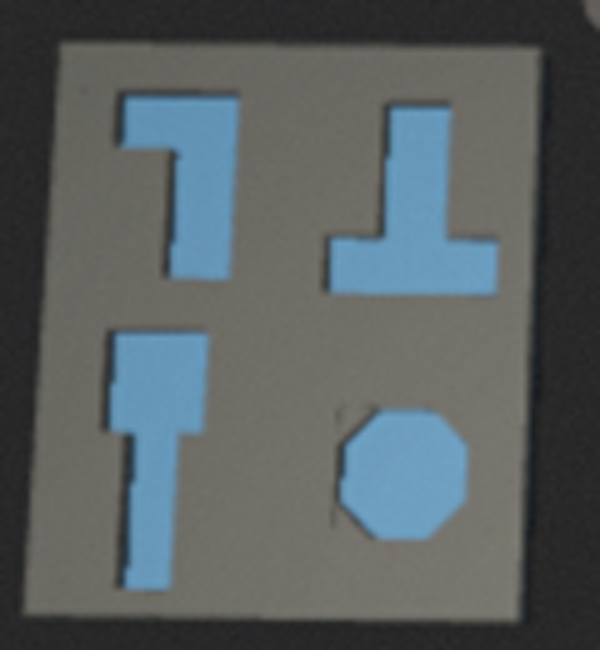

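View pics/c4.png

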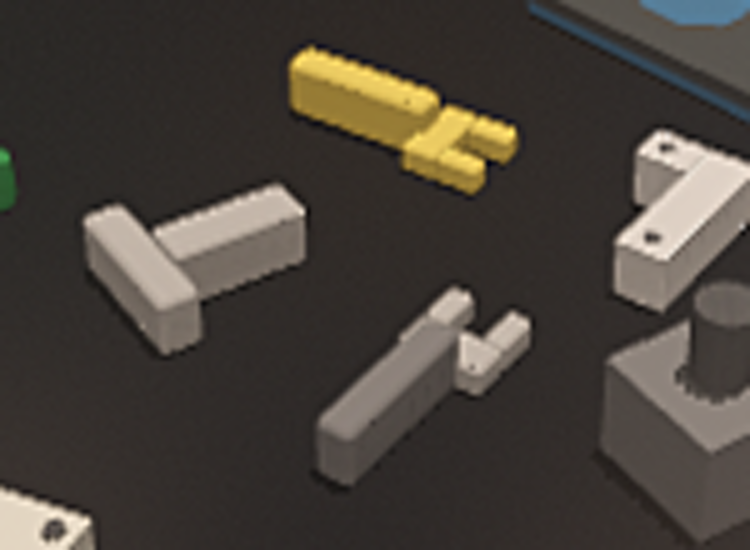

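View pics/c5.png

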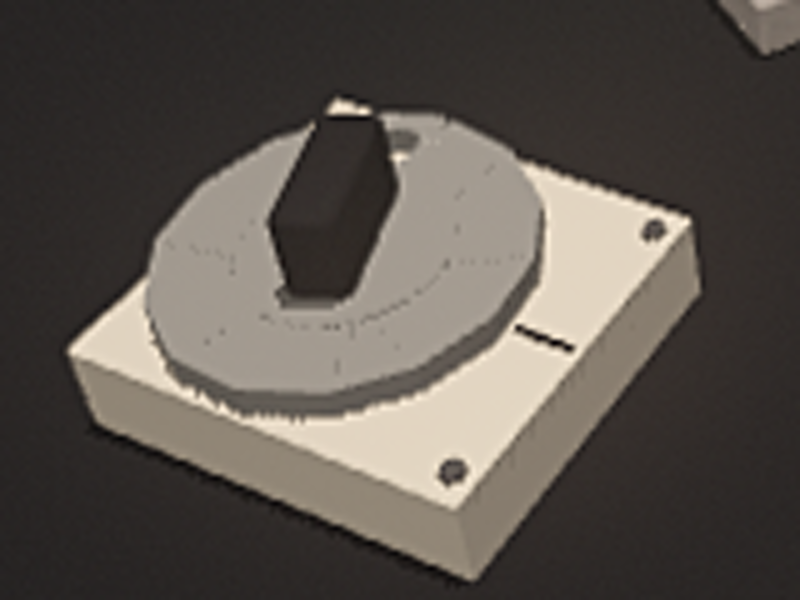

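View pics/c6.png

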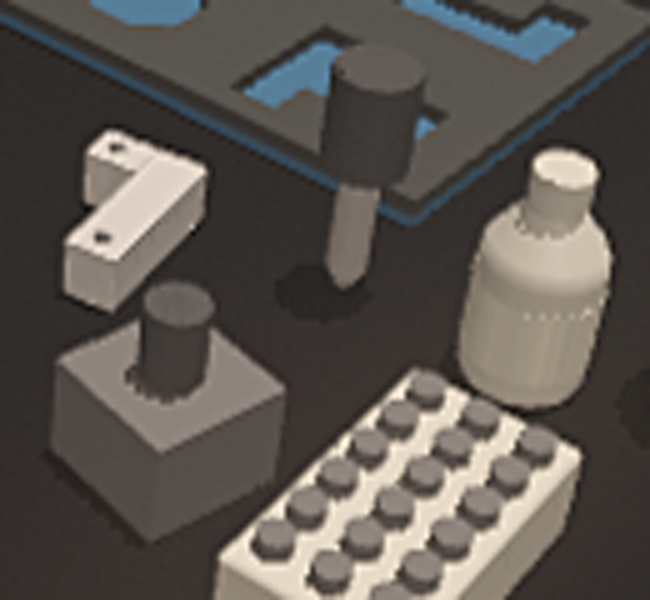

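```bash
cat > m1.py <<'E'
from h import *
f=grab("top"); g=grab("scene")
def C(x0,y0,s,pts): return [((a+.5)/s-.5+x0,(b+.5)/s-.5+y0) for a,b in pts]
def W(f,pts,z): return np.array([world(f,u,v,z)[:2] for u,v in pts])
np.set_printoptions(precision=4,suppress=True)
print("tray",W(f,C(95,150,5,[(60,42),(541,46),(521,621),(24,612)]),.015), W(f,C(95,150,5,[(60,42),(541,46),(521,621),(24,612)]),.015).mean(0))
# base top corners
b=W(f,C(370,170,6,[(55,192),(385,72),(543,457),(203,577)]),.035); print("base",b,[np.linalg.norm(b[i]-b[(i+1)%4]) for i in range(4)])
print("line",W(f,C(370,170,6,[(222,143),(243,192)]),.035))
print("hole top",W(f,C(370,170,6,[(218,445)]),.047))
print("bar top",W(f,C(370,170,6,[(258,380),(300,420),(413,322),(372,282)]),.083))
p=W(f,C(200,120,5,[(440,134)]),.079); print("pin head top",p)
b2=W(f,C(200,120,5,[(389,74),(522,99),(494,233),(359,201)]),.045); print("block",b2,b2.mean(0))
p=C(290,170,5,[(181,304)]); print("pin scene",W(g,p,.079))
c=C(290,170,5,[(165,452)]); print("block scene",W(g,C(290,170,5,[(57,360),(165,452),(284,388),(180,305)]),.045))
print("base scene",W(g,C(60,230,5,[(692,220),(460,508),(69,350)]),.035), "line",W(g,C(60,230,5,[(517,328),(573,349)]),.035))
print("bar top scene",W(g,C(60,230,5,[(272,218),(325,115),(378,118),(338,235)]),.083))
E
python3 m1.py
```

```text
tray [[0.6794 0.4058]
 [0.6799 0.1848]
 [0.4192 0.1841]
 [0.4201 0.4053]] [0.5496 0.295 ]
base [[ 0.5825 -0.2118]
 [ 0.6289 -0.3342]
 [ 0.4872 -0.3873]
 [ 0.4423 -0.2634]] [np.float64(0.13082922724411422), np.float64(0.15128866747444575), np.float64(0.1318089581708317), np.float64(0.1494131007759286)]
line [[ 0.6015 -0.2735]
 [ 0.5833 -0.2808]]
hole top [[ 0.4892 -0.2671]]
bar top [[ 0.5093 -0.2734]
 [ 0.4955 -0.2877]
 [ 0.5304 -0.3279]
 [ 0.5443 -0.314 ]]
pin head top [[ 0.6939 -0.0093]]
block [[ 0.7304  0.0142]
 [ 0.7195 -0.0453]
 [ 0.6582 -0.0335]
 [ 0.672   0.0267]] [ 0.695  -0.0095]
pin scene [[ 0.6956 -0.0116]]
block scene [[ 0.6595 -0.0349]
 [ 0.7187 -0.0453]
 [ 0.7284  0.0118]
 [ 0.6717  0.0227]]
base scene [[ 0.5823 -0.2135]
 [ 0.6288 -0.3339]
 [ 0.4884 -0.3878]] line [[ 0.5813 -0.2828]
 [ 0.6014 -0.2752]]
bar top scene [[ 0.5314 -0.3301]
 [ 0.5004 -0.2946]
 [ 0.5139 -0.2832]
 [ 0.5523 -0.3196]]
```

```bash
cat > plan.py <<'E'
from h import *
import sys
# plan.py x y z yaw_y(deg) step_mm : print rows
def plan(x,y,z,yaw,step=45,q=0):
    o=ctrl.get_obs(); p=o["eef_pos"]; qx,qy,qz,qw=o["orientation"]
    cur=np.degrees(np.arctan2(qy*qy-qx*qx,2*qx*qy))
    d=np.array([x,y,z])-p
    s=-np.radians((yaw-cur+180)%360-180)
    n=max(int(np.ceil(np.linalg.norm(d)*1000/step)),int(np.ceil(abs(s)/0.145)),1)
    print(f"t={o['time_s']:.1f} pos={np.round(p,4)} yaw={cur:.1f} F={np.round(o['contact_force'],1)} w={o['gripper_width']:.4f} j6={o['joint_pos'][5]:.2f} tilt={np.round([qz,qw],4)}")
    out=[]
    for i in range(n):
        a=np.radians(cur)-s*i/n  # y axis angle
        ya=np.array([np.cos(a),np.sin(a)]); xa=np.array([-np.sin(a),np.cos(a)])
        dd=d/n*1000
        out.append([[round(float(dd[:2]@xa),1),round(float(dd[:2]@ya),1),round(float(-dd[2]),1)],round(float(s/n),4)])
    print(n,out)
if __name__=="__main__": plan(*[float(a) for a in sys.argv[1:]])
E
python3 plan.py .521 -.304 .20 40.7 45
```

```text
t=0.3 pos=[0.24   0.5224 0.2223] yaw=65.3 F=[-0.2 -0.   0.3] w=0.0940 j6=-0.12 tilt=[-0.0002 -0.0001]
20 [[[-30.0, -31.7, 1.1], 0.0215], [[-30.7, -31.0, 1.1], 0.0215], [[-31.4, -30.4, 1.1], 0.0215], [[-32.0, -29.7, 1.1], 0.0215], [[-32.6, -29.0, 1.1], 0.0215], [[-33.2, -28.3, 1.1], 0.0215], [[-33.8, -27.6, 1.1], 0.0215], [[-34.4, -26.8, 1.1], 0.0215], [[-35.0, -26.1, 1.1], 0.0215], [[-35.5, -25.3, 1.1], 0.0215], [[-36.1, -24.6, 1.1], 0.0215], [[-36.6, -23.8, 1.1], 0.0215], [[-37.1, -23.0, 1.1], 0.0215], [[-37.6, -22.2, 1.1], 0.0215], [[-38.1, -21.4, 1.1], 0.0215], [[-38.5, -20.5, 1.1], 0.0215], [[-38.9, -19.7, 1.1], 0.0215], [[-39.4, -18.9, 1.1], 0.0215], [[-39.7, -18.0, 1.1], 0.0215], [[-40.1, -17.2, 1.1], 0.0215]]
```

Before reaching, these are the possible mix-ups (top camera pixels):
- **Pin:** the one in the block at (288,147) has a head of about 25 mm. The free-standing one at (220,149) has a head of about 33 mm. I choose the one in the block.
- **Spanner:** grey at (312,200), yellow at (257,260), green at (336,322). I choose the grey one.
- **Bracket and T-key:** bracket at (245,195), T-key at (318,252). I see no socket anywhere.

Crops c1 and c6 confirm these choices. The hub comes first.

Emit:
arm_command(motion=[[[-30,-31.7,1],0.0215],[[-30.7,-31,1],0.0215],[[-31.4,-30.4,1],0.0215],[[-32,-29.7,1],0.0215],[[-32.6,-29,1],0.0215],[[-33.2,-28.3,1],0.0215],[[-33.8,-27.6,1],0.0215],[[-34.4,-26.8,1],0.0215],[[-35,-26,1],0.0215],[[-35.5,-25.3,1],0.0215],[[-36,-24.6,1],0.0215],[[-36.6,-23.8,1],0.0215]], fingers=1)

```text
time_s: 1.55
eef_pos: [0.4128, 0.0145, 0.2099]
orientation: [0.337, 0.942, 0.003, 0.003]
contact_force: [1.9, 0.4, 0.7]
gripper_width: 0.0936
```

```bash
python3 plan.py .521 -.304 .17 40.7 45
```

```text
t=1.6 pos=[0.4128 0.0145 0.2099] yaw=50.6 F=[1.9 0.4 0.7] w=0.0936 j6=-1.02 tilt=[0.0034 0.0034]
8 [[[-35.7, -22.2, 5.0], 0.0216], [[-36.2, -21.4, 5.0], 0.0216], [[-36.6, -20.6, 5.0], 0.0216], [[-37.1, -19.8, 5.0], 0.0216], [[-37.5, -19.0, 5.0], 0.0216], [[-37.9, -18.2, 5.0], 0.0216], [[-38.3, -17.4, 5.0], 0.0216], [[-38.7, -16.5, 5.0], 0.0216]]
```

Emit:
arm_command(motion=[[[-35.7,-22.2,5],0.0216],[[-36.2,-21.4,5],0.0216],[[-36.6,-20.6,5],0.0216],[[-37,-19.8,5],0.0216],[[-37.5,-19,5],0.0216],[[-37.9,-18.2,5],0.0216],[[-38.3,-17.4,5],0.0216],[[-38.7,-16.5,5],0.0216],[[0,0,0],0],[[0,0,0],0]])

```text
time_s: 2.55
eef_pos: [0.5237, -0.3255, 0.1684]
orientation: [0.425, 0.905, 0.004, 0.006]
contact_force: [-0.6, -0.7, 0.2]
gripper_width: 0.0941
```

```bash
python3 plan.py .521 -.304 .13 40.7 45; python3 -c "
from h import *
f=grab('wrist','w1'); 
for X in [(.521,-.304,.083),(.4892,-.267,.047),(.566,-.288,.035)]: print(projw(f,X))"
```

```text
t=2.5 pos=[ 0.5237 -0.3255  0.1684] yaw=39.7 F=[-0.6 -0.7  0.2] w=0.0941 j6=-1.37 tilt=[0.0044 0.0061]
1 [[[18.2, 11.6, 38.4], -0.017]]
[295.35419138 194.17788755]
[292.49834957 129.6155579 ]
[339.58241015 199.07253863]
```

View pics/w1.png

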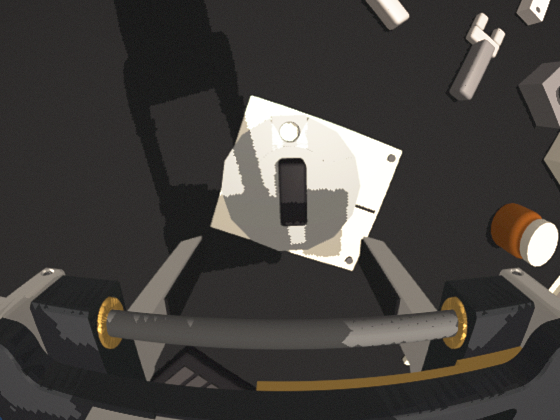

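```bash
python3 -c "
from h import *
f=grab('wrist'); crop(f,200,80,420,290,3.6,'w1c')"
```

```text
(no output)
```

View pics/w1c.png

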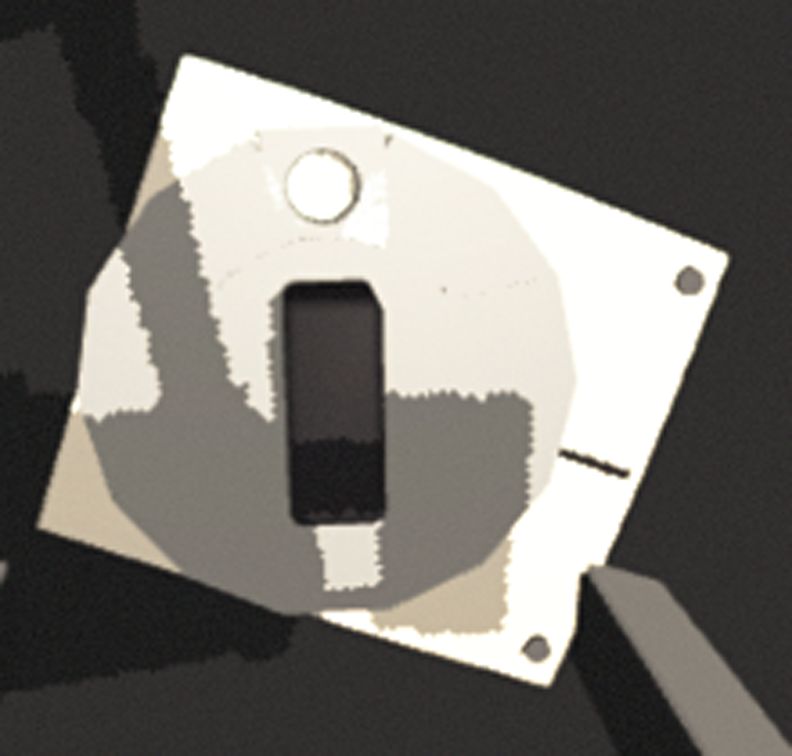

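```bash
cat > wc.py <<'E'
from h import *
f=grab('wrist')
np.set_printoptions(precision=4,suppress=True)
def C(p): return ((p[0]+.5)/3.6-.5+200,(p[1]+.5)/3.6-.5+80)
W=lambda p,z: world(f,*C(p),z,True)[:2]
print("hole",W((322,187),.047))
print("bar",np.array([W(p,.083) for p in [(289,300),(381,300),(384,520),(296,522)]]))
b=np.array([W(p,.035) for p in [(183,55),(728,258),(550,686),(38,527)]]); print("base",b,b.mean(0),[np.linalg.norm(b[i]-b[(i+1)%4]) for i in range(4)])
print("line",W((560,453),.035),W((629,474),.035))
E
python3 wc.py
```

```text
hole [ 0.488  -0.2694]
bar [[ 0.496  -0.292 ]
 [ 0.5111 -0.2794]
 [ 0.5439 -0.3164]
 [ 0.5289 -0.3293]]
base [[ 0.4406 -0.2658]
 [ 0.5819 -0.2126]
 [ 0.6284 -0.3339]
 [ 0.4872 -0.3873]] [ 0.5345 -0.2999] [np.float64(0.15100028610480304), np.float64(0.12993673740828807), np.float64(0.15094338389997963), np.float64(0.13009445314567508)]
line [ 0.5822 -0.282 ] [ 0.6014 -0.2739]
```

```bash
python3 plan.py .5203 -.3045 .11 41.5 25
```

```text
t=2.7 pos=[ 0.5236 -0.324   0.1691] yaw=39.8 F=[0.4 0.7 0.1] w=0.0939 j6=-1.37 tilt=[0.0043 0.0066]
3 [[[5.7, 3.3, 19.7], -0.0097], [[5.7, 3.4, 19.7], -0.0097], [[5.6, 3.4, 19.7], -0.0097]]
```

Emit:
arm_command(motion=[[[5.7,3.3,19],-0.01],[[5.7,3.4,20],-0.01],[[5.6,3.4,20],-0.01],[[0,0,0],0]])

```text
time_s: 3.1
eef_pos: [0.5211, -0.2984, 0.1122]
orientation: [0.407, 0.913, 0.004, 0.009]
contact_force: [-1.3, 0.7, -0.2]
gripper_width: 0.0939
```

```bash
python3 plan.py .5203 -.3045 .068 41.5 15
```

```text
t=3.1 pos=[ 0.5211 -0.2984  0.1122] yaw=41.9 F=[-1.3  0.7 -0.2] w=0.0939 j6=-1.38 tilt=[0.0041 0.0087]
3 [[[-1.3, -1.5, 14.7], 0.0026], [[-1.3, -1.5, 14.7], 0.0026], [[-1.3, -1.5, 14.7], 0.0026]]
```

Emit:
arm_command(motion=[[[-1.3,-1.5,13],0.003],[[-1.3,-1.5,13],0.003],[[-1.3,-1.5,13],0.003],[[0,0,2],0],[[0,0,0],0]])

```text
time_s: 3.6
eef_pos: [0.5228, -0.3047, 0.0713]
orientation: [0.411, 0.912, 0.003, 0.011]
contact_force: [0.6, -0.0, 0.5]
gripper_width: 0.094
```

```bash
python3 plan.py .5203 -.3045 .068 41.5 15
```

```text
t=3.6 pos=[ 0.5228 -0.3047  0.0713] yaw=41.5 F=[ 0.6 -0.   0.5] w=0.0940 j6=-1.38 tilt=[0.0035 0.0113]
1 [[[1.8, -1.7, 3.3], -0.0002]]
```

Emit:
arm_command(motion=[[[1.8,-1.7,2.5],0],[[0,0,0],0],[[0,0,0],0]])

```text
time_s: 3.9
eef_pos: [0.5206, -0.3053, 0.069]
orientation: [0.411, 0.912, 0.003, 0.012]
contact_force: [-0.3, 0.5, 0.4]
gripper_width: 0.0938
```

Emit:
arm_command(motion=[[[0,0,0],0],[[0,0,0],0],[[0,0,0],0],[[0,0,0],0],[[0,0,0],0],[[0,0,0],0],[[0,0,0],0]], fingers=-0.6, squeeze=20)

```text
time_s: 4.6
eef_pos: [0.5212, -0.3057, 0.0702]
orientation: [0.411, 0.912, 0.003, 0.013]
contact_force: [1.1, -0.3, 0.4]
gripper_width: 0.0415
```

```bash
python3 plan.py .5203 -.3045 .068 41.5 15
```

```text
t=4.6 pos=[ 0.5212 -0.3057  0.0702] yaw=41.5 F=[ 1.1 -0.3  0.4] w=0.0415 j6=-1.38 tilt=[0.0031 0.013 ]
1 [[[1.5, 0.1, 2.2], -0.0008]]
```

Emit:
arm_command(motion=[[[0.5,0,1],0],[[0,0,0],0],[[0,0,0],0],[[0,0,0],0]], fingers=-1, squeeze=20)

```text
time_s: 5.0
eef_pos: [0.5205, -0.3056, 0.0692]
orientation: [0.411, 0.912, 0.003, 0.013]
contact_force: [0.2, 0.1, -0.2]
gripper_width: 0.0218
```

```bash
cat >> h.py <<'E'
def tilt():
    from scipy.spatial.transform import Rotation as Rr
    o=ctrl.get_obs(); M=Rr.from_quat(o["orientation"]).as_matrix(); return np.degrees(M[:2,2])
E
sed -i "s/^    out=\[\]/    print('toolz tilt deg (world x,y)',np.round(tilt(),2)); out=[]/" plan.py
python3 plan.py .5203 -.3045 .068 -69.4 15
```

```text
t=5.0 pos=[ 0.5205 -0.3056  0.0692] yaw=41.5 F=[ 0.2  0.1 -0.2] w=0.0218 j6=-1.38 tilt=[0.0026 0.0128]
toolz tilt deg (world x,y) [ 1.46 -0.33]
14 [[[0.1, 0.0, 0.1], 0.1382], [[0.1, 0.0, 0.1], 0.1382], [[0.1, 0.0, 0.1], 0.1382], [[0.1, 0.0, 0.1], 0.1382], [[0.1, -0.0, 0.1], 0.1382], [[0.1, -0.0, 0.1], 0.1382], [[0.1, -0.0, 0.1], 0.1382], [[0.1, -0.0, 0.1], 0.1382], [[0.1, -0.0, 0.1], 0.1382], [[0.1, -0.1, 0.1], 0.1382], [[0.1, -0.1, 0.1], 0.1382], [[0.0, -0.1, 0.1], 0.1382], [[0.0, -0.1, 0.1], 0.1382], [[0.0, -0.1, 0.1], 0.1382]]
```

Emit:
arm_command(motion=[[[0,0,0],0.1],[[0,0,0],0.12],[[0,0,0],0.12],[[0,0,0],0.12],[[0,0,0],0.12],[[0,0,0],0.12],[[0,0,0],0.12]])

```text
time_s: 5.7
eef_pos: [0.5208, -0.3071, 0.0699]
orientation: [0.748, 0.664, 0.006, 0.012]
contact_force: [-0.7, 0.7, 0.9]
gripper_width: 0.0221
```

```bash
python3 plan.py .5203 -.3045 .068 -69.4 15
```

```text
t=5.7 pos=[ 0.5208 -0.3071  0.0699] yaw=-6.9 F=[-0.7  0.7  0.9] w=0.0221 j6=-0.54 tilt=[0.0057 0.0122]
toolz tilt deg (world x,y) [ 1.41 -0.61]
8 [[[0.3, -0.1, 0.2], 0.1365], [[0.3, -0.1, 0.2], 0.1365], [[0.3, -0.2, 0.2], 0.1365], [[0.2, -0.2, 0.2], 0.1365], [[0.2, -0.2, 0.2], 0.1365], [[0.2, -0.3, 0.2], 0.1365], [[0.1, -0.3, 0.2], 0.1365], [[0.1, -0.3, 0.2], 0.1365]]
```

Emit:
arm_command(motion=[[[0.3,-0.1,0],0.13],[[0.3,-0.1,0],0.13],[[0.3,-0.2,0],0.13],[[0.2,-0.2,0],0.13],[[0.2,-0.2,0],0.13],[[0.2,-0.2,0],0.13],[[0,0,0],0.13],[[0,0,0],0.1],[[0,0,0],0],[[0,0,0],0]])

```text
time_s: 6.7
eef_pos: [0.5195, -0.3066, 0.0704]
orientation: [0.979, 0.203, 0.009, 0.009]
contact_force: [0.2, -0.2, -0.0]
gripper_width: 0.0217
```

```bash
python3 plan.py .5203 -.3045 .068 -69.4 15; python3 -c "
from h import *
f=grab('top'); crop(f,340,150,500,280,5,'t2')"
```

```text
t=6.7 pos=[ 0.5195 -0.3066  0.0704] yaw=-66.5 F=[ 0.2 -0.2 -0. ] w=0.0217 j6=0.51 tilt=[0.0086 0.0092]
toolz tilt deg (world x,y) [ 1.18 -0.83]
1 [[[1.6, -1.6, 2.4], 0.0501]]
```

View pics/t2.png

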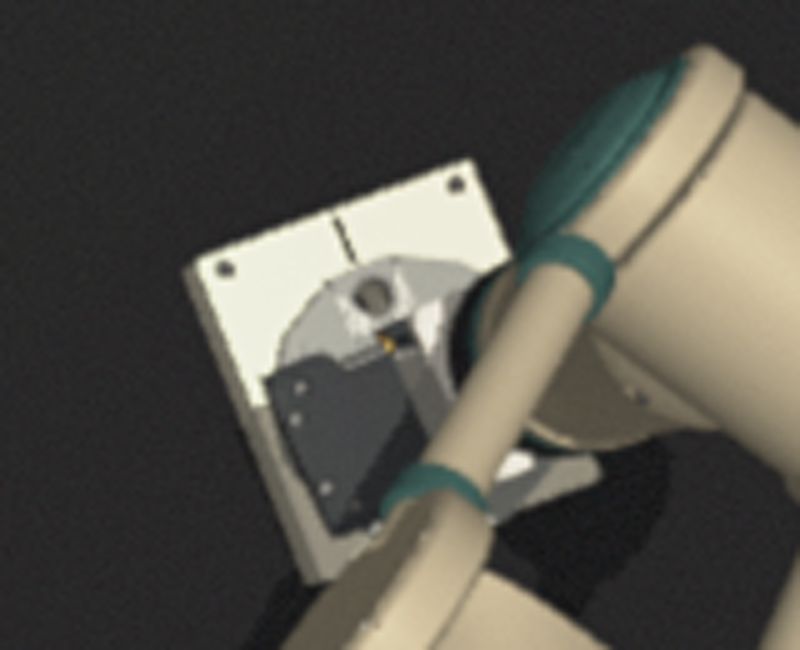

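Nearly lined up: the bore is visible at about top pixel (415,210). I'll finish the last 3° and recentre by 1–2 mm.

Emit:
arm_command(motion=[[[1,-1,0],0.05],[[0,0,0],0],[[0,0,0],0]])

```text
time_s: 7.05
eef_pos: [0.5194, -0.3062, 0.0703]
orientation: [0.983, 0.181, 0.008, 0.01]
contact_force: [1.1, -0.9, 0.1]
gripper_width: 0.022
```

```bash
python3 plan.py .5203 -.3045 .068 -69.4 15; python3 -c "
from h import *
f=grab('top'); crop(f,390,190,450,240,12,'t3')"
```

```text
t=7.0 pos=[ 0.5194 -0.3062  0.0703] yaw=-69.2 F=[ 1.1 -0.9  0.1] w=0.0220 j6=0.56 tilt=[0.0081 0.0096]
toolz tilt deg (world x,y) [ 1.11 -0.91]
1 [[[1.5, -1.3, 2.3], 0.0036]]
```

View pics/t3.png

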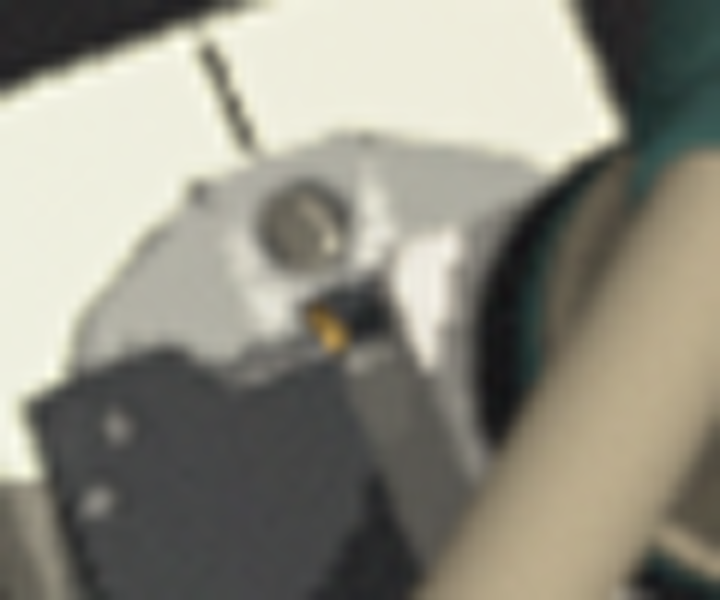

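Emit:
arm_command(motion=[[[0,0,0],0],[[0,0,0],0],[[0,0,-15],0],[[0,0,-30],0],[[0,0,-40],0],[[0,0,-40],0],[[0,0,0],0]], fingers=0.3)

```text
time_s: 7.8
eef_pos: [0.5164, -0.3034, 0.1977]
orientation: [0.983, 0.182, 0.007, 0.008]
contact_force: [-0.2, -0.4, 0.3]
gripper_width: 0.061
```

```bash
python3 plan.py .6945 -.0098 .15 -69.4 45; python3 -c "
from h import *
f=grab('wrist','w2');crop(f,200,80,420,290,3.6,'w2c');f=grab('top'); crop(f,370,170,470,280,6,'t4')"
```

```text
t=7.8 pos=[ 0.5164 -0.3034  0.1977] yaw=-69.0 F=[-0.2 -0.4  0.3] w=0.0610 j6=0.56 tilt=[0.0072 0.0077]
toolz tilt deg (world x,y) [ 0.98 -0.72]
8 [[[33.9, -26.3, 6.0], 0.0008], [[33.9, -26.3, 6.0], 0.0008], [[33.9, -26.4, 6.0], 0.0008], [[33.8, -26.4, 6.0], 0.0008], [[33.8, -26.4, 6.0], 0.0008], [[33.8, -26.4, 6.0], 0.0008], [[33.8, -26.5, 6.0], 0.0008], [[33.8, -26.5, 6.0], 0.0008]]
```

View pics/w2.png

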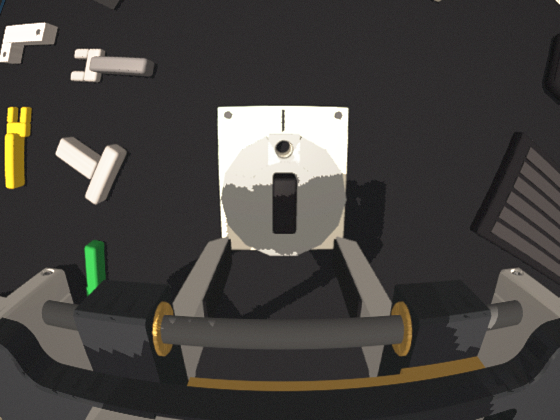

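View pics/t4.png

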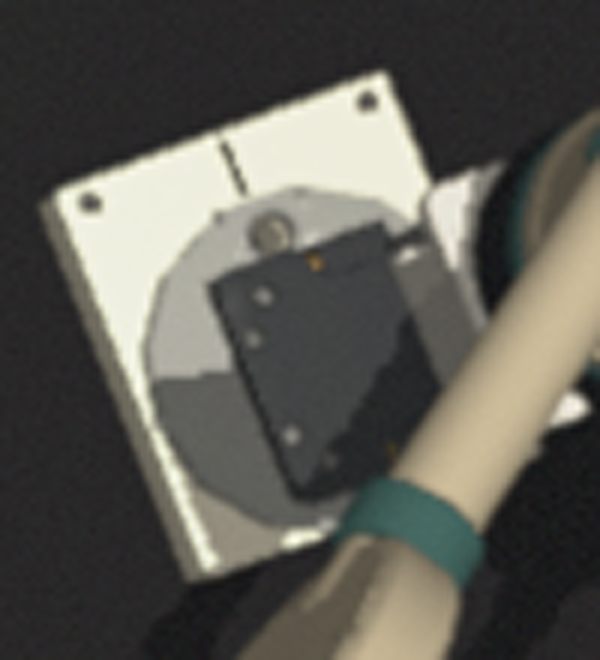

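View pics/w2c.png

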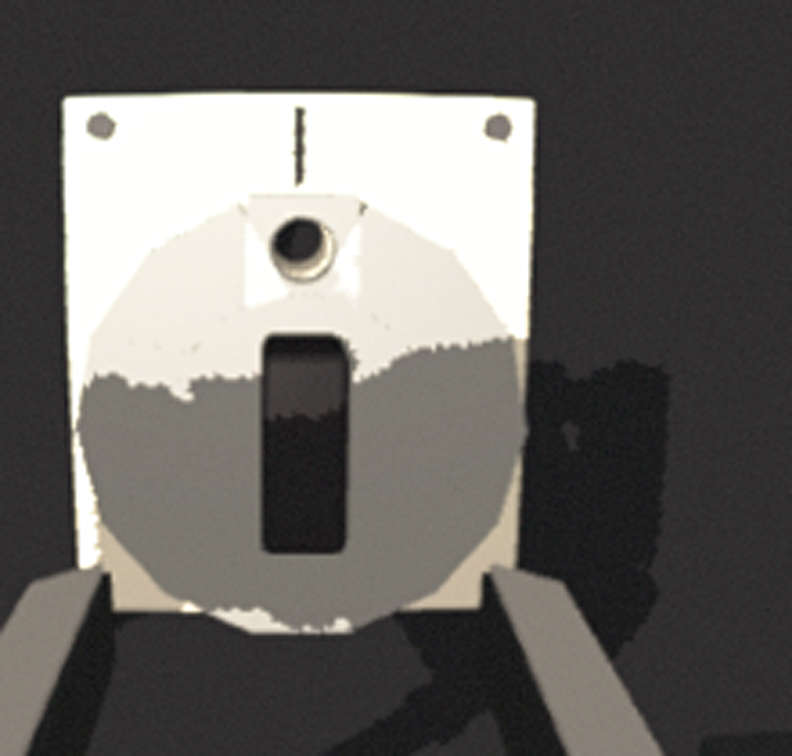

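Run:
```python
from h import *
f=grab('wrist')
np.set_printoptions(precision=4,suppress=True)
def C(p): return ((p[0]+.5)/3.6-.5+200,(p[1]+.5)/3.6-.5+80)
W=lambda p,z: world(f,*C(p),z,True)[:2]
c=[W(p,.035) for p in [(62,98),(536,99)]]
print("far corners",c); d=c[0]-c[1]; ang=np.arctan2(d[1],d[0])-np.pi/2; print(np.degrees(ang),np.linalg.norm(d))
ex=np.array([np.cos(ang),np.sin(ang)]);ey=np.array([-ex[1],ex[0]])
ax=(c[0]+c[1])/2-.09*ex; print("axis",ax,"bore",ax+.048*ex)
for n,p,z in (("hole",(302,249),.047),("line1",(299,110),.035),("line2",(299,183),.035)):
    q=W(p,z)-ax; print(n,W(p,z),q@ex,q@ey)
bar=np.mean([W(p,.083) for p in [(264,340),(348,340),(346,552),(263,552)]],0); print("bar",bar)
```

```text
far corners [array([ 0.5777, -0.2109]), array([ 0.6237, -0.3319])]
20.814260363169872 0.12949380093249516
axis [ 0.5166 -0.3034] bore [ 0.5614 -0.2863]
hole [ 0.562  -0.2867] 0.048421331361610725 -0.0005258719646262994
line1 [ 0.5964 -0.2728] 0.0855092722288544 0.0001614993616541398
line2 [ 0.5778 -0.28  ] 0.06553360441626431 0.00013514651001079756
bar [ 0.5202 -0.3029]
```

Emit:
arm_command(motion=[[[34,-26,5],0],[[34,-26,5],0],[[34,-26,5],0],[[34,-26,5],0],[[34,-26,5],0],[[34,-26,5],0],[[25,-20,3],0],[[12,-10,0],0],[[0,0,0],0]])

```text
time_s: 8.85
eef_pos: [0.6671, -0.0311, 0.1343]
orientation: [0.984, 0.18, -0.013, -0.004]
contact_force: [0.5, 0.1, 0.1]
gripper_width: 0.0612
```

```bash
python3 plan.py .6945 -.0098 .12 -69.4 15; python3 -c "
from h import *
f=grab('wrist','w3');crop(f,170,80,390,290,3.6,'w3c')
for X in [(.6945,-.0098,.079),(.6945,-.0098,.045)]: print((projw(f,X)-[170,80])*3.6)"
```

```text
t=8.8 pos=[ 0.6671 -0.0311  0.1343] yaw=-69.3 F=[0.5 0.1 0.1] w=0.0612 j6=1.06 tilt=[-0.0128 -0.0039]
toolz tilt deg (world x,y) [-1.52  0.17]
3 [[[11.1, -3.4, 4.8], 0.0008], [[11.1, -3.4, 4.8], 0.0008], [[11.1, -3.4, 4.8], 0.0008]]
[350.62524535 369.6733461 ]
[359.30294544 335.85965546]
```

View pics/w3c.png

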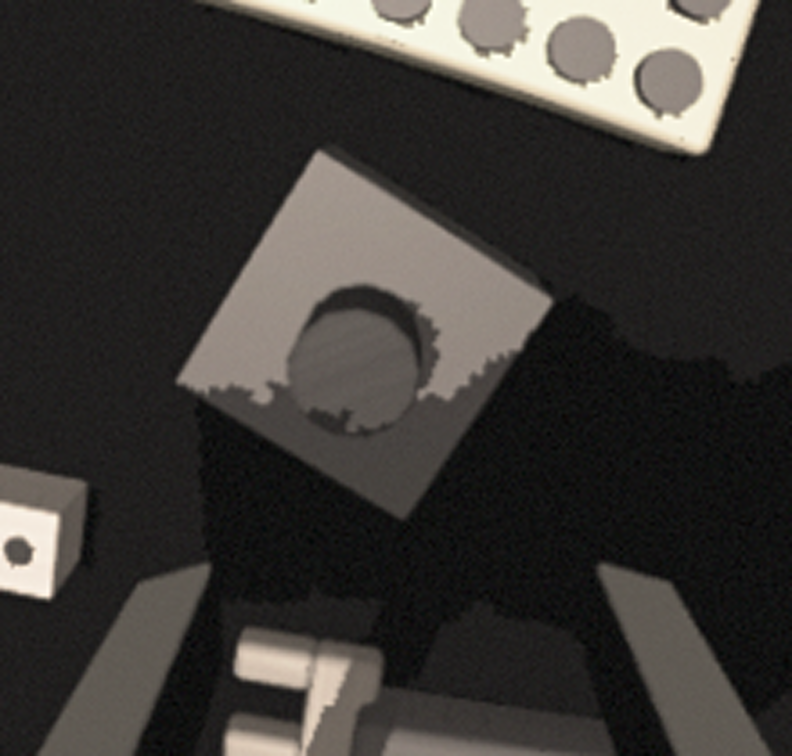

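Emit:
arm_command(motion=[[[11,-3,8],0],[[11,-3,8],0],[[11,-3,8],0],[[0,0,0],0]])

```text
time_s: 9.3
eef_pos: [0.6935, -0.0158, 0.1071]
orientation: [0.984, 0.177, -0.014, -0.003]
contact_force: [-0.3, -0.1, -0.6]
gripper_width: 0.0612
```

```bash
python3 plan.py .6945 -.0098 .070 -69.4 15
```

```text
t=9.3 pos=[ 0.6935 -0.0158  0.1071] yaw=-69.6 F=[-0.3 -0.1 -0.6] w=0.0612 j6=1.09 tilt=[-0.0143 -0.0031]
toolz tilt deg (world x,y) [-1.67  0.06]
3 [[[1.0, -1.8, 12.4], -0.0014], [[1.0, -1.8, 12.4], -0.0014], [[1.0, -1.8, 12.4], -0.0014]]
```

Emit:
arm_command(motion=[[[1,-2,13],0],[[1,-2,13],0],[[1,-1,13],0],[[0,0,0],0],[[0,0,0],0]])

```text
time_s: 9.8
eef_pos: [0.6923, -0.0108, 0.0636]
orientation: [0.984, 0.176, -0.016, -0.003]
contact_force: [-0.3, -0.9, 0.2]
gripper_width: 0.0614
```

```bash
python3 plan.py .6945 -.0098 .067 -69.4 15
```

```text
t=9.8 pos=[ 0.6923 -0.0108  0.0636] yaw=-69.7 F=[-0.3 -0.9  0.2] w=0.0614 j6=1.10 tilt=[-0.0156 -0.0032]
toolz tilt deg (world x,y) [-1.82  0.04]
1 [[[2.4, -0.2, -3.4], -0.0053]]
```

Emit:
arm_command(motion=[[[2.4,0,-4],0],[[0,0,0],0],[[0,0,0],0],[[0,0,0],0],[[0,0,0],0],[[0,0,0],0]], fingers=-1, squeeze=30)

```text
time_s: 10.4
eef_pos: [0.696, -0.0101, 0.0701]
orientation: [0.984, 0.176, -0.014, -0.003]
contact_force: [0.4, -0.9, -1.5]
gripper_width: 0.0256
```

```bash
python3 plan.py .6945 -.0098 .167 -69.4 15
```

```text
t=10.4 pos=[ 0.696  -0.0101  0.0701] yaw=-69.7 F=[ 0.4 -0.9 -1.5] w=0.0256 j6=1.11 tilt=[-0.0138 -0.0026]
toolz tilt deg (world x,y) [-1.61  0.02]
7 [[[-0.2, -0.1, -13.8], -0.0008], [[-0.2, -0.1, -13.8], -0.0008], [[-0.2, -0.1, -13.8], -0.0008], [[-0.2, -0.1, -13.8], -0.0008], [[-0.2, -0.1, -13.8], -0.0008], [[-0.2, -0.1, -13.8], -0.0008], [[-0.2, -0.1, -13.8], -0.0008]]
```

Emit:
arm_command(motion=[[[0,0,-10],0],[[0,0,-25],0],[[0,0,-35],0],[[0,0,-30],0],[[0,0,-15],0],[[0,0,0],0]])

```text
time_s: 11.0
eef_pos: [0.6989, -0.0103, 0.1906]
orientation: [0.984, 0.176, -0.015, -0.003]
contact_force: [1.1, -0.1, -0.8]
gripper_width: 0.0257
```

```bash
python3 plan.py .565 -.2885 .19 -69.4 40;  python3 -c "
from h import *
f=grab('scene');crop(f,260,130,420,290,4,'s3')"
```

```text
t=11.0 pos=[ 0.6989 -0.0103  0.1906] yaw=-69.7 F=[ 1.1 -0.1 -0.8] w=0.0257 j6=1.10 tilt=[-0.0145 -0.0027]
toolz tilt deg (world x,y) [-1.69  0.02]
8 [[[-27.8, 26.8, 0.1], -0.0007], [[-27.8, 26.8, 0.1], -0.0007], [[-27.8, 26.8, 0.1], -0.0007], [[-27.8, 26.8, 0.1], -0.0007], [[-27.8, 26.7, 0.1], -0.0007], [[-27.9, 26.7, 0.1], -0.0007], [[-27.9, 26.7, 0.1], -0.0007], [[-27.9, 26.7, 0.1], -0.0007]]
```

View pics/s3.png

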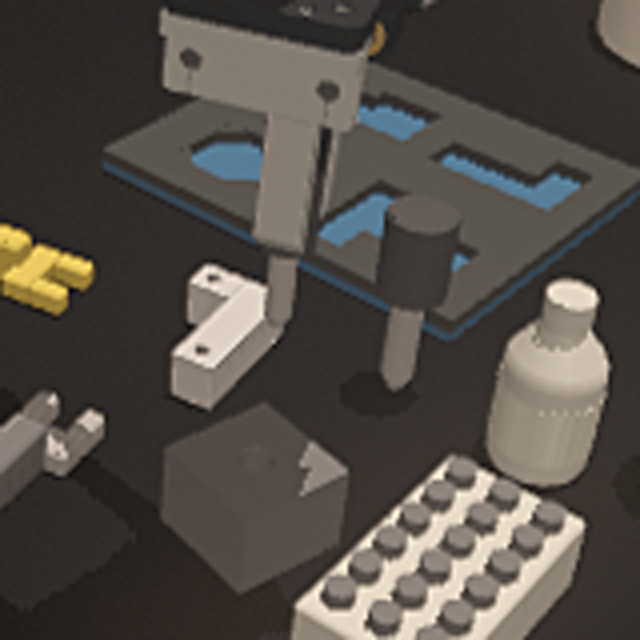

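Emit:
arm_command(motion=[[[-28,27,0],0],[[-28,27,0],0],[[-28,27,0],0],[[-28,27,0],0],[[-28,27,0],0],[[-28,26,0],0],[[-20,20,0],0],[[-10,8,0],0],[[0,0,0],0]])

```text
time_s: 11.95
eef_pos: [0.5685, -0.2606, 0.1804]
orientation: [0.984, 0.178, -0.023, -0.009]
contact_force: [-0.1, -0.6, -0.8]
gripper_width: 0.0255
```

```bash
python3 plan.py .565 -.2885 .14 -69.2 15
```

```text
t=11.9 pos=[ 0.5685 -0.2606  0.1804] yaw=-69.5 F=[-0.1 -0.6 -0.8] w=0.0255 j6=0.69 tilt=[-0.0234 -0.0089]
toolz tilt deg (world x,y) [-2.82  0.53]
4 [[[-3.3, 6.2, 10.1], -0.0013], [[-3.3, 6.2, 10.1], -0.0013], [[-3.3, 6.2, 10.1], -0.0013], [[-3.3, 6.2, 10.1], -0.0013]]
```

Emit:
arm_command(motion=[[[-2,6,13],0],[[-2,6,13],0],[[-2,6,13],0],[[0,6,8],0],[[0,0,0],0]])

```text
time_s: 12.45
eef_pos: [0.5703, -0.2812, 0.1262]
orientation: [0.983, 0.18, -0.024, -0.011]
contact_force: [0.1, -0.0, -0.5]
gripper_width: 0.0257
```

```bash
python3 plan.py .5675 -.289 .125 -69.2 15; python3 -c "
from h import *
f=grab('scene');crop(f,60,200,220,340,5,'s4'); f=grab('top');crop(f,370,170,470,280,6,'t5');f=grab('wrist');crop(f,200,80,420,290,3.6,'w5')"
```

```text
t=12.4 pos=[ 0.5703 -0.2812  0.1262] yaw=-69.2 F=[ 0.1 -0.  -0.5] w=0.0257 j6=0.66 tilt=[-0.0242 -0.0114]
toolz tilt deg (world x,y) [-2.96  0.78]
1 [[[-5.4, 6.3, 1.2], -0.0004]]
```

View pics/s4.png

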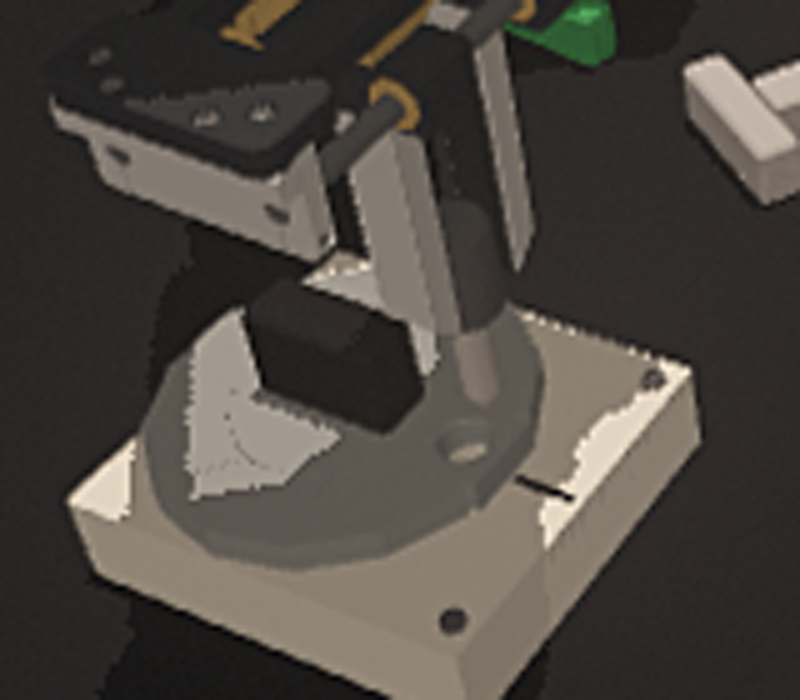

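View pics/t5.png

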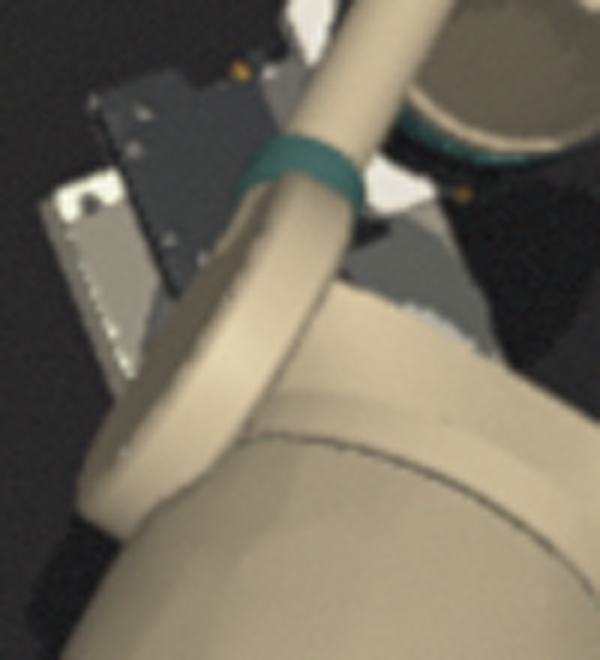

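View pics/w5.png

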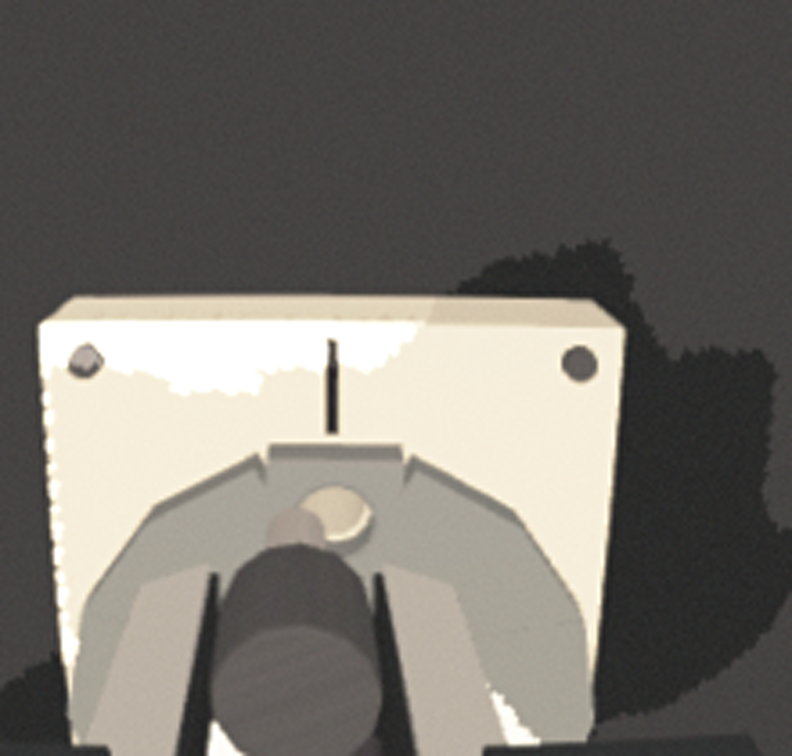

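```bash
cat > pinfit.py <<'E'
from h import *
from scipy.spatial.transform import Rotation as Rr
import sys
hx,hy=float(sys.argv[1]),float(sys.argv[2])
f=grab('wrist'); o=ctrl.get_obs(); M=Rr.from_quat(o["orientation"]).as_matrix(); p=o["eef_pos"]
np.set_printoptions(precision=4,suppress=True)
K=lambda X:(projw(f,X)-[200,80]+.5)*3.6-.5
print("head top at",K(p+M[:,2]*(-.0089)),"head bottom",K(p+M[:,2]*.0251),"tip",K(p+M[:,2]*.067))
h=world(f,(hx+.5)/3.6-.5+200,(hy+.5)/3.6-.5+80,.047,True); print("hole world",h)
tip=p+M[:,2]*.067; print("tip",tip, "hole-tip in tool xy mm",(M.T@(h-tip)*1000)[:2])
E
python3 pinfit.py 335 514
```

```text
head top at [295.7972 690.6609] head bottom [295.9632 601.7442] tip [296.1071 524.0841]
hole world [ 0.5676 -0.2893  0.047 ]
tip [ 0.5678 -0.2805  0.0619] hole-tip in tool xy mm [-2.6697  8.4927]
```

Emit:
arm_command(motion=[[[-0.8,4.5,0],0],[[-0.8,4.5,0],0],[[0,0,0],0],[[0,0,0],0]])

```text
time_s: 13.05
eef_pos: [0.5741, -0.2915, 0.131]
orientation: [0.983, 0.18, -0.021, -0.009]
contact_force: [-0.4, 0.7, -1.5]
gripper_width: 0.0254
```

```bash
python3 plan.py .5675 -.289 .125 -69.2 15; python3 -c "
from h import *
f=grab('wrist');crop(f,200,80,420,290,3.6,'w6')"
```

```text
t=13.1 pos=[ 0.5741 -0.2915  0.131 ] yaw=-69.2 F=[-0.4  0.7 -1.5] w=0.0254 j6=0.64 tilt=[-0.0211 -0.0086]
toolz tilt deg (world x,y) [-2.55  0.54]
1 [[[-5.3, -4.7, 6.0], 0.0]]
```

View pics/w6.png

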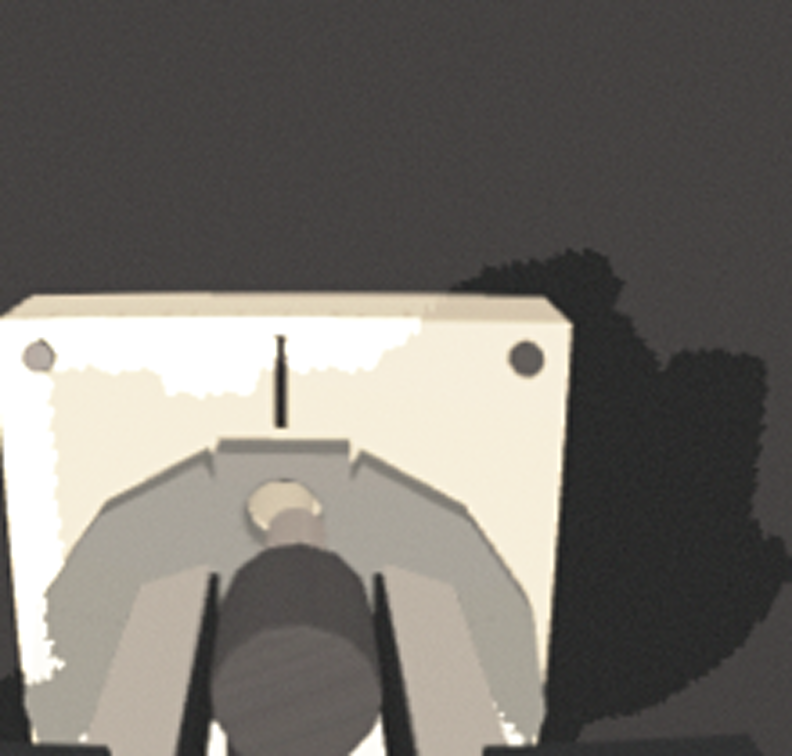

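```bash
python3 pinfit.py 284 507
```

```text
head top at [293.5573 689.5068] head bottom [293.8787 601.1437] tip [294.1642 523.9028]
hole world [ 0.5677 -0.2891  0.047 ]
tip [ 0.571  -0.2907  0.064 ] hole-tip in tool xy mm [-1.8107 -2.268 ]
```

Emit:
arm_command(motion=[[[-0.8,-1.6,9],0],[[0,0,7],0]])

```text
time_s: 13.35
eef_pos: [0.5723, -0.2901, 0.1151]
orientation: [0.983, 0.181, -0.02, -0.008]
contact_force: [-0.4, -0.4, 0.1]
gripper_width: 0.0256
```

```bash
python3 -c "
from h import *
f=grab('wrist');crop(f,200,80,420,290,3.6,'w7')"; python3 pinfit.py 284 507
```

```text
head top at [295.1174 690.8435] head bottom [295.2301 602.0409] tip [295.3302 524.4743]
hole world [ 0.5715 -0.2858  0.047 ]
tip [ 0.5689 -0.2893  0.0473] hole-tip in tool xy mm [ 3.6985 -2.3199]
```

View pics/w7.png

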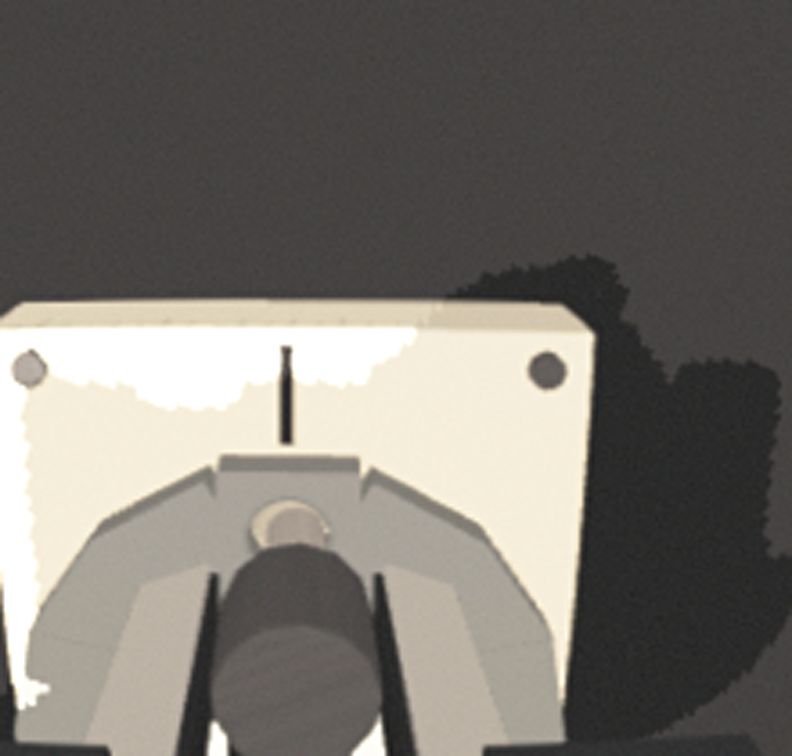

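Emit:
arm_command(motion=[[[-0.8,-1,6],0],[[0,0,7],0]])

```text
time_s: 13.65
eef_pos: [0.5705, -0.2893, 0.1011]
orientation: [0.983, 0.181, -0.021, -0.008]
contact_force: [-0.7, -0.6, -1.5]
gripper_width: 0.0252
```

```bash
python3 -c "
from h import *
f=grab('wrist');crop(f,200,80,420,290,3.6,'w8')"; python3 plan.py .5675 -.2895 .072 -69.2 8
```

```text
t=13.7 pos=[ 0.5699 -0.2889  0.0997] yaw=-69.2 F=[-0.4 -0.  -1. ] w=0.0254 j6=0.65 tilt=[-0.0214 -0.0089]
toolz tilt deg (world x,y) [-2.6   0.56]
4 [[[-0.6, -0.1, 6.9], 0.0001], [[-0.6, -0.1, 6.9], 0.0001], [[-0.6, -0.1, 6.9], 0.0001], [[-0.6, -0.1, 6.9], 0.0001]]
```

View pics/w8.png

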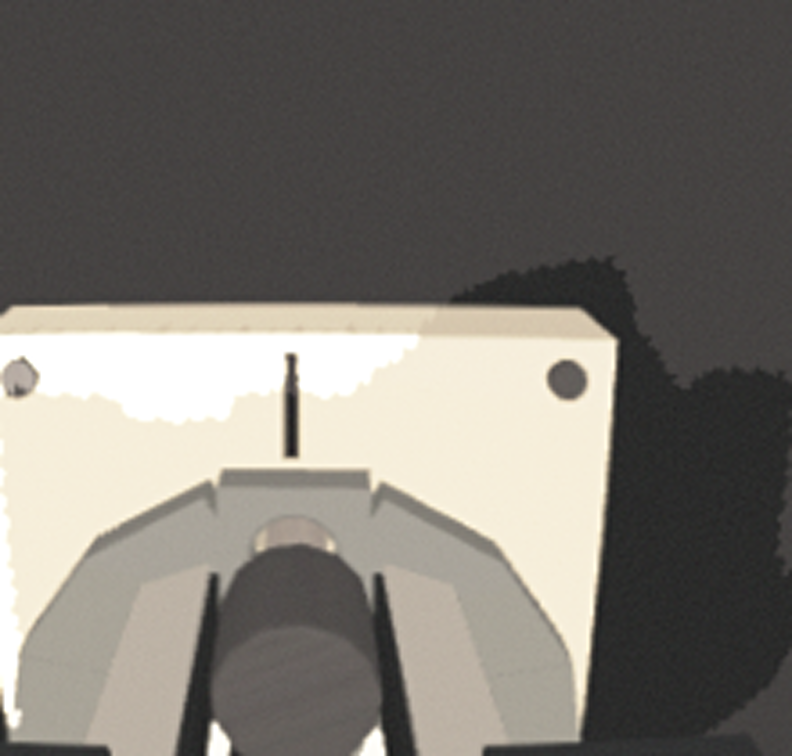

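Emit:
arm_command(motion=[[[-1,0,7],0],[[0,0,7],0]])

```text
time_s: 13.9
eef_pos: [0.5686, -0.2893, 0.0851]
orientation: [0.983, 0.181, -0.021, -0.009]
contact_force: [-0.6, -0.3, -0.9]
gripper_width: 0.0254
```

```bash
python3 plan.py .5675 -.2895 .072 -69.2 8
```

```text
t=13.9 pos=[ 0.5686 -0.2893  0.0851] yaw=-69.2 F=[-0.6 -0.3 -0.9] w=0.0254 j6=0.64 tilt=[-0.0211 -0.0086]
toolz tilt deg (world x,y) [-2.55  0.53]
2 [[[-0.5, -0.1, 6.6], 0.0001], [[-0.5, -0.1, 6.6], 0.0001]]
```

In the base bore with no contact force. Continue.

Emit:
arm_command(motion=[[[0,0,6],0],[[0,0,5],0],[[0,0,3],0]])

```text
time_s: 14.2
eef_pos: [0.5678, -0.289, 0.0716]
orientation: [0.983, 0.181, -0.021, -0.009]
contact_force: [-5.4, 3.6, 27.7]
gripper_width: 0.0257
```

```bash
python3 plan.py .5675 -.2895 .072 -69.2 8;python3 -c "
from h import *
f=grab('scene');crop(f,60,200,220,340,5,'s9')"
```

```text
t=14.2 pos=[ 0.5678 -0.289   0.0716] yaw=-69.2 F=[-5.4  3.6 27.7] w=0.0257 j6=0.64 tilt=[-0.0211 -0.0088]
toolz tilt deg (world x,y) [-2.56  0.56]
1 [[[-0.5, 0.4, -0.4], 0.0001]]
```

View pics/s9.png

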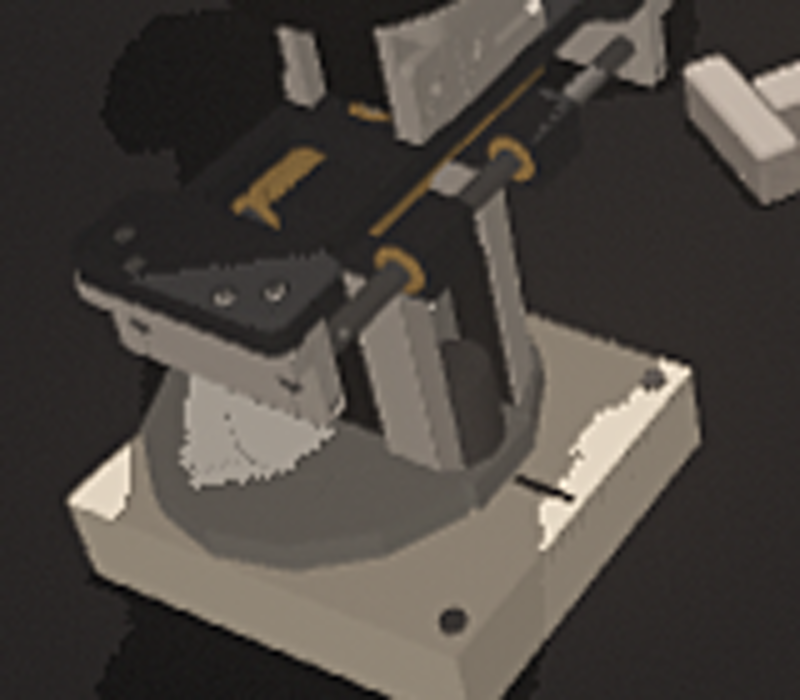

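Contact at 28 N with the TCP 24.6 mm above the collar, so the head is seated. I'll release and lift.

Emit:
arm_command(motion=[[[0,0,-0.5],0],[[0,0,0],0],[[0,0,0],0],[[0,0,-20],0],[[0,0,-40],0],[[0,0,-40],0],[[0,0,0],0]], fingers=0.3)

```text
time_s: 14.95
eef_pos: [0.572, -0.2898, 0.1731]
orientation: [0.983, 0.181, -0.022, -0.01]
contact_force: [0.7, -0.5, 1.1]
gripper_width: 0.0615
```

```bash
python3 plan.py .52 -.1 .2 -69.2 40;python3 -c "
from h import *
f=grab('scene');crop(f,60,200,220,340,5,'s10');f=grab('wrist');crop(f,140,80,420,290,2.8,'w10')
f=grab('top','t10');"
```

```text
t=14.9 pos=[ 0.572  -0.2898  0.1731] yaw=-69.2 F=[ 0.7 -0.5  1.1] w=0.0615 j6=0.64 tilt=[-0.0222 -0.0098]
toolz tilt deg (world x,y) [-2.7   0.64]
5 [[[3.8, -39.2, -5.4], 0.0], [[3.8, -39.2, -5.4], 0.0], [[3.8, -39.2, -5.4], 0.0], [[3.8, -39.2, -5.4], 0.0], [[3.8, -39.2, -5.4], 0.0]]
```

View pics/s10.png

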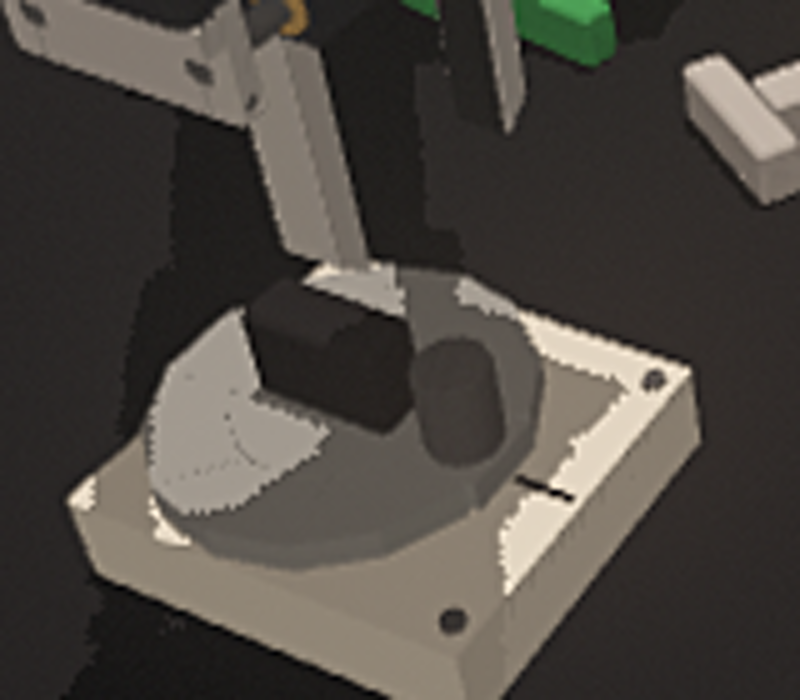

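View pics/t10.png

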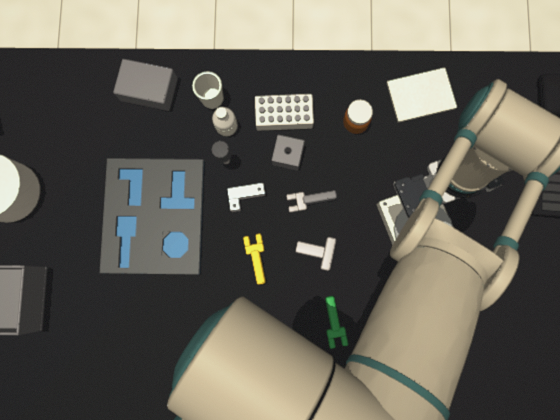

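```bash
cat > m2.py <<'E'
from h import *
np.set_printoptions(precision=4,suppress=True)
f=grab("top"); print("cam",ray(f,0,0)[0])
def Cc(x0,y0,s): return lambda p:((p[0]+.5)/s-.5+x0,(p[1]+.5)/s-.5+y0)
c=Cc(95,150,5)
W=lambda p,z: world(f,*c(p),z)[:2]
# x = from rows, y from columns. y-left edges floor .006, right edges .015 ; top edges(+x) cam side?
print("bracket: leg right y",W((236,190),.015)[1],"leg left y",W((172,220),.006)[1],"foot left y",W((121,122),.006)[1])
print("  top x",W((200,94),.006)[0],W((200,94),.015)[0]," bottom x",W((200,279),.015)[0],W((200,279),.006)[0])
print("tkey: bar left y",W((327,265),.006)[1],"right y",W((498,268),.015)[1]," stem l",W((386,170),.006)[1],"r",W((449,170),.015)[1])
print("  top x",W((420,104),.006)[0],"bot x",W((415,295),.015)[0])
print("spanner: head l",W((111,380),.006)[1],"r",W((207,380),.015)[1],"grip l",W((128,500),.006)[1],"r",W((175,500),.015)[1]," top x",W((160,331),.006)[0],"bot x",W((147,591),.015)[0])
E
python3 m2.py; python3 -c "
from h import *
f=grab('top'); crop(f,220,170,350,280,6,'c20')"
```

```text
cam [ 0.4054 -0.0201  1.1531]
bracket: leg right y 0.321138342969439 leg left y 0.35243390628666993 foot left y 0.3786055200508441
  top x 0.6577298333852979 0.6557501043916831  bottom x 0.5703857953293685 0.5716904574321611
tkey: bar left y 0.2803633788507578 right y 0.20050089696618736  stem l 0.25542230135099026 r 0.22457134421925523
  top x 0.6541623668192029 bot x 0.5642612685622106
spanner: head l 0.37592727846673285 r 0.32951937705742584 grip l 0.3649280731341452 r 0.34085042683422223  top x 0.5476092923169977 bot x 0.43011170081945554
```

View pics/c20.png

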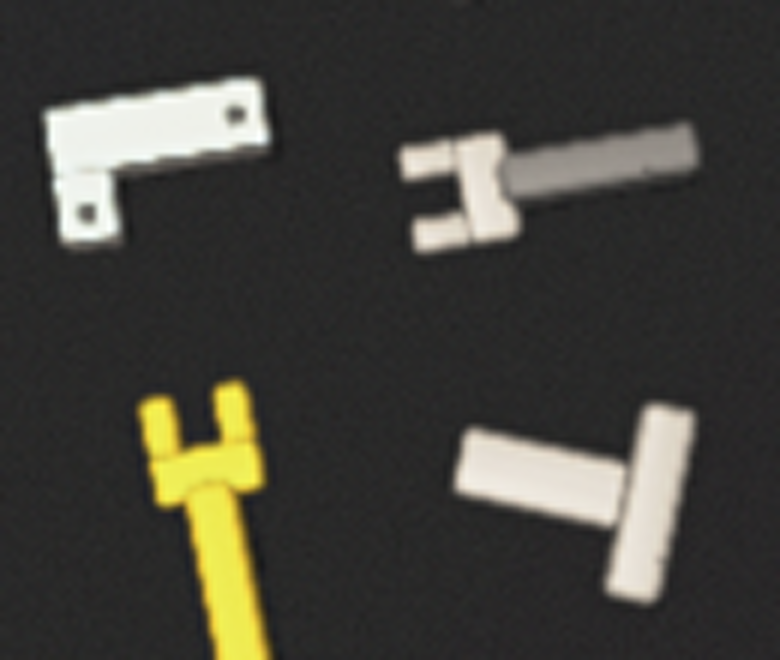

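```bash
cat > m3.py <<'E'
from h import *
np.set_printoptions(precision=4,suppress=True)
f=grab("top")
W=lambda p,z: world(f,(p[0]+.5)/6-.5+220,(p[1]+.5)/6-.5+170,z)[:2]
def ang(a,b): d=b-a; return np.degrees(np.arctan2(d[1],d[0])), np.linalg.norm(d)*1000
# bracket
A,B,Cq=W((44,113),.028),W((258,77),.028),W((268,136),.028); D=W((60,242),.028)
print("bracket outer edge ang",ang(B,A),"foot",ang(A,D),"width",ang(B,Cq))
th=np.radians(ang(B,A)[0]); ex=np.array([np.cos(th),np.sin(th)]); ey=np.array([-ex[1],ex[0]])
print(" origin",(A+B)/2+.012*ey, (A-.040*ex)+.012*ey)
# spanner grip top z .028 : end corners (690,122),(699,165); head z .014: tips
e=W((694,144),.028); j=W((510,174),.028); print("spanner grip",e,ang(e,j)); h=[W((399,150),.014),W((415,252),.014)]; print("jaw tip mid",(h[0]+h[1])/2,ang(e,(h[0]+h[1])/2))
m=(h[0]+h[1])/2; print(" origin",(e+m)/2)
# tkey
s=W((462,460),.028); b1,b2=W((693,410),.028),W((657,604),.028); b3,b4=W((645,403),.028),W((605,596),.028)
print("tkey bar",ang(b1,b2),ang(b3,b4)); be=(b1+b2)/2; print(ang(be,s)," origin",(be+s)/2)
E
python3 m3.py
```

```text
bracket outer edge ang (np.float64(100.3775193306319), np.float64(80.96821635539212)) foot (np.float64(-171.3247705128378), np.float64(49.09089734311626)) width (np.float64(-169.4053921209438), np.float64(22.706136097562897))
 origin [0.6049 0.0839] [0.6048 0.0844]
spanner grip [ 0.6005 -0.1164] (np.float64(100.05349341214189), np.float64(69.33937953045987))
jaw tip mid [ 0.58   -0.0099] (np.float64(100.89930041914708), np.float64(108.49234347169597))
 origin [ 0.5903 -0.0632]
tkey bar (np.float64(169.52316506779513), np.float64(72.08301895873396)) (np.float64(168.4602154496848), np.float64(72.05297360309757))
(np.float64(78.41255270823294), np.float64(79.65406968333426))  origin [ 0.474  -0.0705]
```

```bash
python3 - <<'E'
from h import *
from scipy.optimize import least_squares
f=grab("top"); g=grab("scene")
def tri(p,q):
    s=least_squares(lambda X:np.r_[proj(f,X)-p,proj(g,X)-q],[.6,.1,.05]); print(s.x,s.cost)
tri(((99.5)/5-.5+200,(147)/5-.5+120),((379+.5)/5-.5+290,(68+.5)/5-.5+170)) # head top centre
tri((133/5+200-.4,212/5+120-.4),((345)/5-.4+290,(288)/5-.4+170)) # tip
E
python3 plan.py .474 -.0705 .15 -12 40
```

```text
[0.67874429 0.13340777 0.10597321] 0.30051843220331514
[ 0.67831118  0.1341208  -0.00630357] 0.025673329310501314
t=15.3 pos=[ 0.5683 -0.2876  0.1663] yaw=-69.2 F=[-0.4 -0.3  0.3] w=0.0610 j6=0.64 tilt=[-0.0271 -0.0143]
toolz tilt deg (world x,y) [-3.34  1.05]
7 [[[-1.6, -33.8, 2.3], -0.1426], [[3.2, -33.7, 2.3], -0.1426], [[8.0, -32.9, 2.3], -0.1426], [[12.6, -31.4, 2.3], -0.1426], [[16.9, -29.3, 2.3], -0.1426], [[20.9, -26.6, 2.3], -0.1426], [[24.5, -23.3, 2.3], -0.1426]]
```

Emit:
arm_command(motion=[[[-2,-33,0],-0.14],[[3,-33,0],-0.14],[[8,-33,0],-0.14],[[12,-31,0],-0.14],[[17,-29,0],-0.14],[[17,-20,0],-0.14],[[12,-10,0],-0.1],[[0,0,0],0]], fingers=0.3)

```text
time_s: 16.15
eef_pos: [0.4793, -0.0895, 0.1683]
orientation: [0.784, 0.62, -0.019, -0.03]
contact_force: [0.8, -1.2, 0.7]
gripper_width: 0.0611
```

```bash
cat > st.py <<'E'
from h import *
o=ctrl.get_obs(); p=o["eef_pos"]; r=p[:2]/np.hypot(*p[:2]); t=tilt()
print(f"t={o['time_s']:.2f} pos={np.round(p,4)} r={np.hypot(*p[:2]):.3f} tilt rad={t@r:.2f} tan={t@np.array([-r[1],r[0]]):.2f} j={np.round(o['joint_pos'],3)} F={np.round(o['contact_force'],1)}")
E
python3 st.py; python3 plan.py .4726 -.0774 .10 -11.6 40
```

```text
t=16.15 pos=[ 0.4793 -0.0895  0.1683] r=0.488 tilt rad=-4.05 tan=0.58 j=[-0.327  0.223  1.722 -0.     1.268 -0.095] F=[ 0.8 -1.2  0.7]
t=16.1 pos=[ 0.4793 -0.0895  0.1683] yaw=-13.3 F=[ 0.8 -1.2  0.7] w=0.0611 j6=-0.10 tilt=[-0.0194 -0.03  ]
toolz tilt deg (world x,y) [-3.87  1.31]
2 [[[5.1, -4.7, 34.2], -0.0148], [[5.2, -4.6, 34.2], -0.0148]]
```

Emit:
arm_command(motion=[[[0,0,0],0],[[0,0,0],0],[[0,0,0],0],[[0,0,0],0],[[0,0,0],0]])

```text
time_s: 16.65
eef_pos: [0.4809, -0.0927, 0.1673]
orientation: [0.786, 0.617, -0.02, -0.029]
contact_force: [0.4, 0.5, 0.3]
gripper_width: 0.0611
```

```bash
python3 st.py
```

```text
t=16.65 pos=[ 0.4809 -0.0927  0.1673] r=0.490 tilt rad=-4.04 tan=0.47 j=[-0.331  0.227  1.719 -0.002  1.266 -0.091] F=[0.4 0.5 0.3]
```

Emit:
arm_command(motion=[[[0,0,-40],0],[[0,0,40],0],[[0,0,-40],0],[[0,0,40],0]])

```text
time_s: 17.05
eef_pos: [0.4684, -0.0896, 0.1713]
orientation: [0.786, 0.615, -0.03, -0.045]
contact_force: [2.3, -1.3, 0.3]
gripper_width: 0.0608
```

```bash
python3 st.py
```

```text
t=17.05 pos=[ 0.4684 -0.0896  0.1713] r=0.477 tilt rad=-6.12 tan=0.77 j=[-0.334  0.226  1.713 -0.002  1.31  -0.09 ] F=[ 2.3 -1.3  0.3]
```

Emit:
arm_command(motion=[[[0,0,40],0],[[0,0,-40],0],[[0,0,40],0],[[0,0,-40],0],[[0,0,0],0]])

```text
time_s: 17.55
eef_pos: [0.436, -0.0798, 0.1529]
orientation: [0.786, 0.612, -0.049, -0.073]
contact_force: [0.9, -1.3, 1.0]
gripper_width: 0.0612
```

```bash
python3 st.py
```

```text
t=17.55 pos=[ 0.436  -0.0798  0.1529] r=0.443 tilt rad=-9.93 tan=1.41 j=[-0.336  0.232  1.765 -0.003  1.32  -0.089] F=[ 0.9 -1.3  1. ]
```

Emit:
arm_command(motion=[[[0,40,0],0],[[0,-40,0],0],[[0,0,0],0]])

```text
time_s: 17.85
eef_pos: [0.429, -0.0783, 0.1431]
orientation: [0.785, 0.611, -0.057, -0.086]
contact_force: [-0.1, 0.4, -0.2]
gripper_width: 0.0608
```

```bash
python3 st.py
```

```text
t=17.85 pos=[ 0.429  -0.0783  0.1431] r=0.436 tilt rad=-11.60 tan=1.67 j=[-0.338  0.248  1.775 -0.003  1.324 -0.088] F=[-0.1  0.4 -0.2]
```

Emit:
arm_command(motion=[[[0,-20,0],0],[[0,-20,0],0],[[0,20,0],0],[[0,20,0],0]])

```text
time_s: 18.25
eef_pos: [0.4276, -0.079, 0.1421]
orientation: [0.786, 0.609, -0.058, -0.087]
contact_force: [0.4, 0.5, 0.4]
gripper_width: 0.0608
```

```bash
python3 st.py
```

```text
t=18.25 pos=[ 0.4276 -0.079   0.1421] r=0.435 tilt rad=-11.74 tan=1.67 j=[-0.34   0.249  1.778 -0.003  1.323 -0.087] F=[0.4 0.5 0.4]
```

Emit:
arm_command(motion=[[[0,0,-40],0],[[0,0,-40],0],[[0,0,-30],0],[[0,0,-15],0],[[0,0,0],0],[[0,0,0],0]])

```text
time_s: 18.85
eef_pos: [0.4608, -0.0909, 0.2665]
orientation: [0.787, 0.608, -0.057, -0.086]
contact_force: [-0.0, 0.6, 1.0]
gripper_width: 0.061
```

```bash
python3 st.py
```

```text
t=18.85 pos=[ 0.4608 -0.0909  0.2665] r=0.470 tilt rad=-11.69 tan=1.54 j=[-0.341  0.214  1.502 -0.003  1.634 -0.086] F=[-0.   0.6  1. ]
```

Emit:
arm_command(motion=[[[0,0,40],0],[[0,0,40],0],[[0,0,30],0],[[0,0,15],0],[[0,0,0],0],[[0,0,0],0]])

```text
time_s: 19.45
eef_pos: [0.4334, -0.0818, 0.1347]
orientation: [0.787, 0.608, -0.059, -0.089]
contact_force: [0.9, -0.3, -0.4]
gripper_width: 0.0612
```

```bash
python3 st.py
```

```text
t=19.45 pos=[ 0.4334 -0.0818  0.1347] r=0.441 tilt rad=-12.10 tan=1.70 j=[-0.342  0.269  1.772 -0.003  1.316 -0.085] F=[ 0.9 -0.3 -0.4]
```

Emit:
arm_command(motion=[[[0,0,-40],0],[[0,0,0],0],[[0,0,0],0]])

```text
time_s: 19.75
eef_pos: [0.442, -0.0847, 0.1752]
orientation: [0.787, 0.608, -0.06, -0.09]
contact_force: [0.2, 0.5, -0.3]
gripper_width: 0.0613
```

```bash
python3 st.py
```

```text
t=19.75 pos=[ 0.442  -0.0847  0.1752] r=0.450 tilt rad=-12.14 tan=1.67 j=[-0.342  0.246  1.692 -0.003  1.419 -0.085] F=[ 0.2  0.5 -0.3]
```

Emit:
arm_command(motion=[[[0,0,40],0],[[0,0,0],0],[[0,0,0],0]])

```text
time_s: 20.05
eef_pos: [0.4356, -0.0826, 0.1369]
orientation: [0.787, 0.608, -0.058, -0.087]
contact_force: [0.5, 0.1, -0.6]
gripper_width: 0.0612
```

```bash
python3 st.py
```

```text
t=20.05 pos=[ 0.4356 -0.0826  0.1369] r=0.443 tilt rad=-11.84 tan=1.66 j=[-0.342  0.267  1.767 -0.003  1.318 -0.085] F=[ 0.5  0.1 -0.6]
```

Emit:
arm_command(motion=[[[0,40,0],0],[[0,0,0],0],[[0,0,0],0]])

```text
time_s: 20.35
eef_pos: [0.4759, -0.0932, 0.1311]
orientation: [0.787, 0.608, -0.057, -0.086]
contact_force: [-0.1, -0.2, -0.3]
gripper_width: 0.0614
```

```bash
python3 st.py
```

```text
t=20.35 pos=[ 0.4759 -0.0932  0.1311] r=0.485 tilt rad=-11.72 tan=1.56 j=[-0.335  0.329  1.689 -0.002  1.332 -0.079] F=[-0.1 -0.2 -0.3]
```

Emit:
arm_command(motion=[[[0,-40,0],0],[[0,0,0],0],[[0,0,0],0]])

```text
time_s: 20.65
eef_pos: [0.4382, -0.0836, 0.1413]
orientation: [0.787, 0.608, -0.057, -0.085]
contact_force: [-0.2, -0.6, 0.4]
gripper_width: 0.0605
```

```bash
python3 st.py
```

```text
t=20.65 pos=[ 0.4382 -0.0836  0.1413] r=0.446 tilt rad=-11.54 tan=1.59 j=[-0.342  0.264  1.758 -0.003  1.325 -0.085] F=[-0.2 -0.6  0.4]
```

Emit:
arm_command(motion=[[[0,0,-20],0],[[0,0,0],0],[[0,45,-8],0],[[0,45,-8],0],[[0,45,-8],0],[[0,45,-8],0],[[0,0,0],0],[[0,0,0],0]])

```text
time_s: 21.45
eef_pos: [0.6224, -0.1318, 0.1522]
orientation: [0.787, 0.608, -0.058, -0.087]
contact_force: [0.1, -0.8, -0.0]
gripper_width: 0.0613
```

```bash
python3 st.py
```

```text
t=21.45 pos=[ 0.6224 -0.1318  0.1522] r=0.636 tilt rad=-11.77 tan=1.37 j=[-3.190e-01  5.270e-01  1.295e+00  1.000e-03  1.527e+00 -6.300e-02] F=[ 0.1 -0.8 -0. ]
```

Emit:
arm_command(motion=[[[0,-45,8],0],[[0,-45,8],0],[[0,-45,8],0],[[0,-45,8],0],[[0,0,0],0],[[0,0,0],0]])

```text
time_s: 22.05
eef_pos: [0.431, -0.081, 0.1535]
orientation: [0.787, 0.608, -0.06, -0.09]
contact_force: [-0.0, -0.8, -0.3]
gripper_width: 0.0613
```

```bash
python3 st.py
```

```text
t=22.05 pos=[ 0.431  -0.081   0.1535] r=0.439 tilt rad=-12.26 tan=1.70 j=[-0.341  0.249  1.748 -0.004  1.362 -0.085] F=[-0.  -0.8 -0.3]
```

Emit:
arm_command(motion=[[[0,0,-40],0],[[0,0,0],0],[[0,0,40],0],[[0,0,0],0],[[0,0,0],0]])

```text
time_s: 22.55
eef_pos: [0.4339, -0.0819, 0.1551]
orientation: [0.787, 0.608, -0.059, -0.088]
contact_force: [0.2, -0.7, -0.4]
gripper_width: 0.0612
```

```bash
python3 st.py
```

```text
t=22.55 pos=[ 0.4339 -0.0819  0.1551] r=0.442 tilt rad=-11.93 tan=1.66 j=[-0.341  0.249  1.743 -0.004  1.362 -0.085] F=[ 0.2 -0.7 -0.4]
```

Emit:
arm_command(motion=[[[0,-40,6],0],[[0,40,-6],0],[[0,-40,6],0],[[0,40,-6],0],[[0,0,0],0],[[0,0,0],0]])

```text
time_s: 23.15
eef_pos: [0.4193, -0.0763, 0.1449]
orientation: [0.784, 0.606, -0.073, -0.11]
contact_force: [0.7, 0.1, -0.1]
gripper_width: 0.0609
```

```bash
python3 st.py
```

```text
t=23.15 pos=[ 0.4193 -0.0763  0.1449] r=0.426 tilt rad=-14.83 tan=2.19 j=[-0.34   0.267  1.757 -0.004  1.382 -0.084] F=[ 0.7  0.1 -0.1]
```

Emit:
arm_command(motion=[[[0,0,-40],0],[[0,0,-40],0],[[0,0,40],0],[[0,0,40],0],[[0,0,-40],0],[[0,0,-40],0],[[0,0,40],0],[[0,0,40],0],[[0,0,0],0],[[0,0,0],0]])

```text
time_s: 24.15
eef_pos: [0.4299, -0.0801, 0.1546]
orientation: [0.786, 0.607, -0.067, -0.1]
contact_force: [-0.5, 0.0, -0.1]
gripper_width: 0.0607
```

```bash
python3 st.py
```

```text
t=24.15 pos=[ 0.4299 -0.0801  0.1546] r=0.437 tilt rad=-13.58 tan=1.94 j=[-0.341  0.261  1.734 -0.003  1.389 -0.084] F=[-0.5  0.  -0.1]
```

Emit:
arm_command(motion=[[[0,0,-50],0],[[0,0,-50],0],[[0,0,50],0],[[0,0,50],0],[[0,0,-50],0],[[0,0,-50],0],[[0,0,50],0],[[0,0,50],0],[[0,0,-50],0],[[0,0,-50],0],[[0,0,0],0],[[0,0,0],0]])

```text
time_s: 25.35
eef_pos: [0.4345, -0.0813, 0.2501]
orientation: [0.784, 0.606, -0.074, -0.112]
contact_force: [1.1, 0.1, 1.0]
gripper_width: 0.0613
```

```bash
python3 st.py
```

```text
t=25.35 pos=[ 0.4345 -0.0813  0.2501] r=0.442 tilt rad=-15.07 tan=2.18 j=[-0.34   0.216  1.552 -0.003  1.642 -0.084] F=[1.1 0.1 1. ]
```

Emit:
arm_command(motion=[[[0,50,-8],0],[[0,50,-8],0],[[0,-50,8],0],[[0,-50,8],0],[[0,50,-8],0],[[0,50,-8],0],[[0,-50,8],0],[[0,-50,8],0],[[0,0,0],0],[[0,0,0],0]])

```text
time_s: 26.35
eef_pos: [0.4401, -0.084, 0.2199]
orientation: [0.781, 0.602, -0.091, -0.138]
contact_force: [0.6, 0.1, -0.1]
gripper_width: 0.0614
```

```bash
python3 st.py
```

```text
t=26.35 pos=[ 0.4401 -0.084   0.2199] r=0.448 tilt rad=-18.50 tan=2.61 j=[-0.341  0.28   1.557 -0.004  1.637 -0.084] F=[ 0.6  0.1 -0.1]
```

Emit:
arm_command(motion=[[[0,0,50],0],[[0,0,0],0],[[0,0,-50],0],[[0,0,0],0],[[0,0,50],0],[[0,0,0],0],[[0,0,-50],0],[[0,0,0],0],[[0,0,50],0],[[0,0,0],0],[[0,0,-50],0],[[0,0,0],0]])

```text
time_s: 27.55
eef_pos: [0.4555, -0.089, 0.2396]
orientation: [0.783, 0.604, -0.082, -0.125]
contact_force: [-0.7, -1.3, 0.6]
gripper_width: 0.0611
```

```bash
python3 st.py
```

```text
t=27.55 pos=[ 0.4555 -0.089   0.2396] r=0.464 tilt rad=-16.79 tan=2.31 j=[-0.341  0.274  1.507 -0.003  1.661 -0.084] F=[-0.7 -1.3  0.6]
```

Emit:
arm_command(motion=[[[0,0,50],0],[[0,0,0],0],[[0,0,-25],0],[[0,0,-25],0],[[0,0,50],0],[[0,0,0],0],[[0,0,-25],0],[[0,0,-25],0],[[0,0,50],0],[[0,0,0],0],[[0,0,-25],0],[[0,0,-25],0]])

```text
time_s: 28.75
eef_pos: [0.4788, -0.097, 0.2757]
orientation: [0.785, 0.606, -0.07, -0.107]
contact_force: [0.7, -1.0, 0.2]
gripper_width: 0.0613
```

```bash
python3 st.py
```

```text
t=28.75 pos=[ 0.4788 -0.097   0.2757] r=0.489 tilt rad=-14.42 tan=1.90 j=[-0.34   0.268  1.415 -0.003  1.715 -0.084] F=[ 0.7 -1.   0.2]
```

Emit:
arm_command(motion=[[[0,0,0],0],[[0,50,-10],0],[[0,0,0],0],[[0,-50,10],0],[[0,0,0],0],[[0,50,-10],0],[[0,0,0],0],[[0,-50,10],0],[[0,0,0],0]])

```text
time_s: 29.65
eef_pos: [0.4846, -0.0995, 0.2897]
orientation: [0.786, 0.607, -0.065, -0.098]
contact_force: [-0.1, 0.2, 1.0]
gripper_width: 0.0612
```

```bash
python3 st.py
```

```text
t=29.65 pos=[ 0.4846 -0.0995  0.2897] r=0.495 tilt rad=-13.30 tan=1.70 j=[-0.341  0.26   1.387 -0.003  1.73  -0.085] F=[-0.1  0.2  1. ]
```

Emit:
arm_command(motion=[[[0,0,50],0],[[0,0,0],0],[[0,0,-24],0],[[0,0,-20],0],[[0,0,50],0],[[0,0,0],0],[[0,0,-24],0],[[0,0,-20],0],[[0,0,50],0],[[0,0,0],0],[[0,0,-24],0],[[0,0,-20],0]])

```text
time_s: 30.85
eef_pos: [0.4882, -0.1005, 0.2955]
orientation: [0.787, 0.607, -0.061, -0.093]
contact_force: [0.6, 0.1, 1.3]
gripper_width: 0.0611
```

Emit:
arm_command(motion=[[[0,0,50],0],[[0,0,0],0],[[0,0,-24],0],[[0,0,-20],0],[[0,0,50],0],[[0,0,0],0],[[0,0,-24],0],[[0,0,-20],0],[[0,0,50],0],[[0,0,0],0],[[0,0,-24],0],[[0,0,-20],0]])

```text
time_s: 32.05
eef_pos: [0.5194, -0.1112, 0.3355]
orientation: [0.789, 0.61, -0.04, -0.061]
contact_force: [0.3, -0.6, 0.8]
gripper_width: 0.0611
```

```bash
python3 st.py
```

```text
t=32.05 pos=[ 0.5194 -0.1112  0.3355] r=0.531 tilt rad=-8.25 tan=0.99 j=[-3.410e-01  2.530e-01  1.274e+00 -1.000e-03  1.761e+00 -8.500e-02] F=[ 0.3 -0.6  0.8]
```

Emit:
arm_command(motion=[[[0,0,50],0],[[0,0,0],0],[[0,0,-22],0],[[0,0,-16],0],[[0,0,50],0],[[0,0,0],0],[[0,0,-22],0],[[0,0,-16],0],[[0,0,50],0],[[0,0,0],0],[[0,0,-22],0],[[0,0,-16],0]])

```text
time_s: 33.25
eef_pos: [0.5501, -0.1219, 0.3679]
orientation: [0.791, 0.611, -0.014, -0.021]
contact_force: [0.2, -0.7, 0.1]
gripper_width: 0.061
```

```bash
python3 st.py
```

```text
t=33.25 pos=[ 0.5501 -0.1219  0.3679] r=0.563 tilt rad=-2.89 tan=0.32 j=[-3.410e-01  2.450e-01  1.199e+00 -1.000e-03  1.748e+00 -8.500e-02] F=[ 0.2 -0.7  0.1]
```

Emit:
arm_command(motion=[[[0,0,50],0],[[0,0,0],0],[[0,0,-22],0],[[0,0,-16],0],[[0,0,30],0],[[0,0,0],0],[[0,0,0],0]])

```text
time_s: 33.95
eef_pos: [0.5715, -0.1293, 0.3727]
orientation: [0.791, 0.611, 0.005, 0.008]
contact_force: [1.2, 0.8, -0.3]
gripper_width: 0.0611
```

```bash
python3 st.py; python3 plan.py .4726 -.0774 .20 -11.6 30
```

```text
t=33.95 pos=[ 0.5715 -0.1293  0.3727] r=0.586 tilt rad=1.11 tan=-0.14 j=[-0.341  0.239  1.195 -0.     1.688 -0.086] F=[ 1.2  0.8 -0.3]
t=34.0 pos=[ 0.5715 -0.1293  0.3727] yaw=-14.6 F=[ 1.2  0.8 -0.3] w=0.0611 j6=-0.09 tilt=[0.0052 0.0082]
toolz tilt deg (world x,y) [ 1.05 -0.38]
7 [[[3.6, -15.5, 24.7], -0.0076], [[3.7, -15.5, 24.7], -0.0076], [[3.8, -15.5, 24.7], -0.0076], [[4.0, -15.5, 24.7], -0.0076], [[4.1, -15.4, 24.7], -0.0076], [[4.2, -15.4, 24.7], -0.0076], [[4.3, -15.4, 24.7], -0.0076]]
```

Emit:
arm_command(motion=[[[2,-8,12],0],[[4,-15,24],-0.01],[[4,-15,24],-0.01],[[4,-15,24],-0.01],[[4,-15,24],-0.01],[[4,-15,24],-0.01],[[3,-10,15],0],[[1,-5,7],0],[[0,0,0],0],[[0,0,0],0]])

```text
time_s: 34.95
eef_pos: [0.5118, -0.091, 0.2479]
orientation: [0.775, 0.631, 0.022, 0.035]
contact_force: [0.5, -0.4, -0.3]
gripper_width: 0.0609
```

```bash
python3 st.py; python3 plan.py .4726 -.0774 .10 -11.6 20;  python3 -c "
from h import *
f=grab('wrist');crop(f,170,80,390,290,3.6,'w11'); grab('top','t11')"
```

```text
t=34.95 pos=[ 0.5118 -0.091   0.2479] r=0.520 tilt rad=4.65 tan=-0.71 j=[-0.309  0.132  1.634 -0.002  1.293 -0.105] F=[ 0.5 -0.4 -0.3]
t=35.0 pos=[ 0.5118 -0.091   0.2479] yaw=-11.7 F=[ 0.5 -0.4 -0.3] w=0.0609 j6=-0.10 tilt=[0.0219 0.0348]
toolz tilt deg (world x,y) [ 4.46 -1.51]
8 [[[0.7, -5.1, 18.5], -0.0002], [[0.7, -5.1, 18.5], -0.0002], [[0.7, -5.1, 18.5], -0.0002], [[0.7, -5.1, 18.5], -0.0002], [[0.7, -5.1, 18.5], -0.0002], [[0.7, -5.1, 18.5], -0.0002], [[0.7, -5.1, 18.5], -0.0002], [[0.7, -5.1, 18.5], -0.0002]]
```

View pics/w11.png

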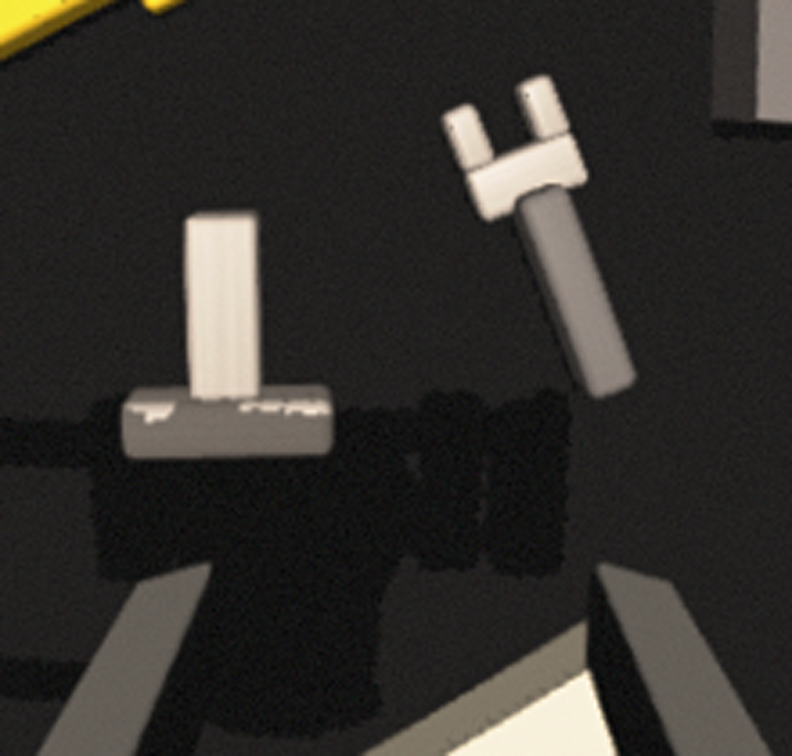

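View pics/t11.png

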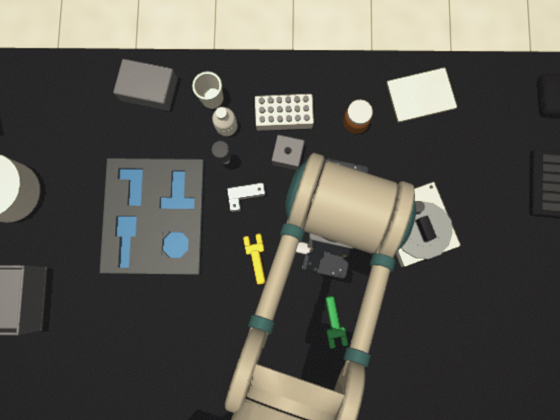

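Emit:
arm_command(motion=[[[0,-10,40],0],[[0,0,-40],0],[[0,-10,40],0],[[0,0,-40],0],[[0,0,0],0],[[0,0,0],0]])

```text
time_s: 35.65
eef_pos: [0.4615, -0.0774, 0.2322]
orientation: [0.776, 0.631, -0.001, 0.0]
contact_force: [0.3, -0.7, 0.5]
gripper_width: 0.0614
```

```bash
python3 st.py; python3 plan.py .4726 -.0774 .10 -11.6 15
```

```text
t=35.65 pos=[ 0.4615 -0.0774  0.2322] r=0.468 tilt rad=-0.05 tan=-0.08 j=[-0.314  0.108  1.699 -0.002  1.335 -0.109] F=[ 0.3 -0.7  0.5]
t=35.6 pos=[ 0.4615 -0.0774  0.2322] yaw=-11.7 F=[ 0.3 -0.7  0.5] w=0.0614 j6=-0.11 tilt=[-0.0008  0.0001]
toolz tilt deg (world x,y) [-0.07 -0.07]
9 [[[0.3, 1.2, 14.7], -0.0003], [[0.3, 1.2, 14.7], -0.0003], [[0.3, 1.2, 14.7], -0.0003], [[0.3, 1.2, 14.7], -0.0003], [[0.3, 1.2, 14.7], -0.0003], [[0.3, 1.2, 14.7], -0.0003], [[0.3, 1.2, 14.7], -0.0003], [[0.3, 1.2, 14.7], -0.0003], [[0.3, 1.2, 14.7], -0.0003]]
```

Emit:
arm_command(motion=[[[0,2,10],0],[[0,2,15],0],[[0,2,15],0],[[0,2,15],0],[[0,1,15],0],[[0,1,15],0],[[0,0,10],0],[[0,0,5],0],[[0,0,0],0]])

```text
time_s: 36.55
eef_pos: [0.4888, -0.0856, 0.1335]
orientation: [0.776, 0.631, 0.006, 0.011]
contact_force: [-0.5, 0.3, 0.0]
gripper_width: 0.0613
```

```bash
python3 st.py; python3 plan.py .4726 -.0774 .07 -11.6 15;  python3 -c "
from h import *
f=grab('wrist');crop(f,170,80,390,290,3.6,'w12')
K=lambda X:(projw(f,X)-[170,80]+.5)*3.6-.5
ex=np.array([.198,.980]);ey=np.array([-ex[1],ex[0]]);o=np.array([.474,-.0705])
for a,b in [(41,12),(41,-12),(-21,12),(-21,-12),(-41,36),(-41,-36)]: print(a,b,K(np.r_[o+a/1000*ex+b/1000*ey,.028]))"
```

```text
t=36.55 pos=[ 0.4888 -0.0856  0.1335] r=0.496 tilt rad=1.42 tan=-0.28 j=[-0.313  0.215  1.828 -0.002  1.073 -0.106] F=[-0.5  0.3  0. ]
t=36.5 pos=[ 0.4888 -0.0856  0.1335] yaw=-11.8 F=[-0.5  0.3  0. ] w=0.0613 j6=-0.11 tilt=[0.0063 0.011 ]
toolz tilt deg (world x,y) [ 1.35 -0.53]
5 [[[1.0, -3.5, 12.7], -0.0007], [[1.0, -3.5, 12.7], -0.0007], [[1.0, -3.5, 12.7], -0.0007], [[1.0, -3.5, 12.7], -0.0007], [[1.0, -3.5, 12.7], -0.0007]]
41 12 [260.95909502 248.54777408]
41 -12 [365.86892514 246.53111841]
-21 12 [270.0091891  507.31633855]
-21 -12 [369.75626105 505.9996756 ]
-41 36 [177.44526277 585.15688695]
-41 -36 [468.8157185  581.77487626]
```

View pics/w12.png

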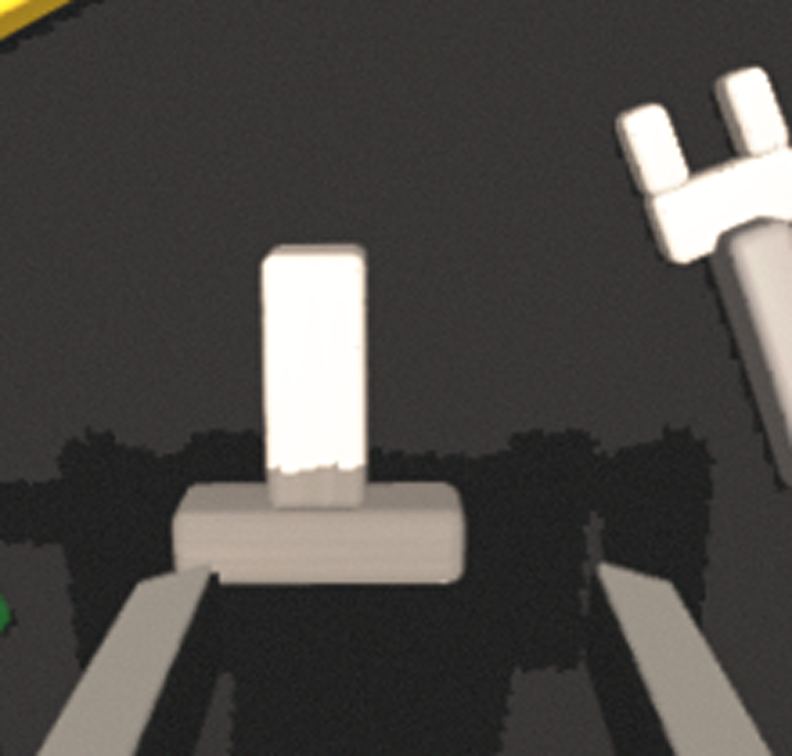

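Emit:
arm_command(motion=[[[1,-4,8],0],[[1,-4,12],0],[[1,-4,12],0],[[1,-4,12],0],[[0,-2,8],0],[[0,0,4],0],[[0,0,0],0],[[0,0,0],0]])

```text
time_s: 37.4
eef_pos: [0.4755, -0.079, 0.0779]
orientation: [0.776, 0.631, 0.009, 0.015]
contact_force: [-0.3, -0.3, -0.3]
gripper_width: 0.0611
```

```bash
python3 st.py; python3 plan.py .4726 -.0774 .029 -11.4 15
```

```text
t=37.40 pos=[ 0.4755 -0.079   0.0779] r=0.482 tilt rad=1.99 tan=-0.38 j=[-0.308  0.253  1.943 -0.002  0.91  -0.101] F=[-0.3 -0.3 -0.3]
t=37.4 pos=[ 0.4755 -0.079   0.0779] yaw=-11.8 F=[-0.3 -0.3 -0.3] w=0.0611 j6=-0.10 tilt=[0.009  0.0152]
toolz tilt deg (world x,y) [ 1.9 -0.7]
4 [[[0.2, -0.8, 12.2], -0.0017], [[0.2, -0.8, 12.2], -0.0017], [[0.2, -0.8, 12.2], -0.0017], [[0.2, -0.8, 12.2], -0.0017]]
```

```bash
python3 - <<'E'
s=open('plan.py').read()
s=s.replace("    out=[]","    ").replace("print('toolz","out=[]; M=Rot.from_quat(o['orientation']).as_matrix(); print('toolz")
s=s.replace("; out=[]\n","\n")
i=s.index("    for i in range(n):"); j=s.index("    print(n,out)")
s=s[:i]+"""    for i in range(n):
        D=(M@Rot.from_euler('z',s*i/n).as_matrix()).T@(d/n*1000)
        out.append([[round(float(a),1) for a in D],round(float(s/n),4)])
"""+s[j:]
s=s.replace("import sys","import sys\nfrom scipy.spatial.transform import Rotation as Rot")
open('plan.py','w').write(s)
E
python3 plan.py .4726 -.0774 .029 -11.4 15
```

```text
t=37.4 pos=[ 0.4755 -0.079   0.0779] yaw=-11.8 F=[-0.3 -0.3 -0.3] w=0.0611 j6=-0.10 tilt=[0.009  0.0152]
toolz tilt deg (world x,y) [ 1.9 -0.7]
4 [[[0.3, -1.2, 12.2], -0.0017], [[0.3, -1.2, 12.2], -0.0017], [[0.3, -1.2, 12.2], -0.0017], [[0.3, -1.2, 12.2], -0.0017]]
```

Emit:
arm_command(motion=[[[0,-1,8],0],[[0,-1,12],0],[[0,-1,12],0],[[0,-1,8],0],[[0,0,4],0],[[0,0,0],0],[[0,0,0],0]])

```text
time_s: 38.1
eef_pos: [0.4758, -0.0797, 0.033]
orientation: [0.776, 0.631, 0.011, 0.018]
contact_force: [-0.5, -0.3, 0.8]
gripper_width: 0.0611
```

```bash
python3 st.py; python3 plan.py .4726 -.0774 .029 -11.4 15
```

```text
t=38.10 pos=[ 0.4758 -0.0797  0.033 ] r=0.482 tilt rad=2.33 tan=-0.42 j=[-3.090e-01  3.120e-01  2.004e+00 -2.000e-03  7.840e-01 -1.020e-01] F=[-0.5 -0.3  0.8]
t=38.1 pos=[ 0.4758 -0.0797  0.033 ] yaw=-11.8 F=[-0.5 -0.3  0.8] w=0.0611 j6=-0.10 tilt=[0.0107 0.0177]
toolz tilt deg (world x,y) [ 2.23 -0.8 ]
1 [[[1.6, -3.7, 3.8], -0.0069]]
```

Emit:
arm_command(motion=[[[1.4,-3.5,2.5],0.007],[[0,0,0],0],[[0,0,0],0],[[0,0,0],0],[[0,0,0],0],[[0,0,0],0]], fingers=-1, squeeze=40)

```text
time_s: 38.7
eef_pos: [0.473, -0.0776, 0.0314]
orientation: [0.778, 0.628, 0.011, 0.018]
contact_force: [0.2, 0.5, 0.5]
gripper_width: 0.0234
```

```bash
python3 st.py; python3 plan.py .52 0 .15 -11.4 15
```

```text
t=38.70 pos=[ 0.473  -0.0776  0.0314] r=0.479 tilt rad=2.44 tan=-0.44 j=[-3.070e-01  3.100e-01  2.014e+00 -2.000e-03  7.740e-01 -9.200e-02] F=[0.2 0.5 0.5]
t=38.7 pos=[ 0.473  -0.0776  0.0314] yaw=-12.2 F=[0.2 0.5 0.5] w=0.0234 j6=-0.09 tilt=[0.0113 0.0185]
toolz tilt deg (world x,y) [ 2.34 -0.83]
10 [[[8.5, 3.5, -11.8], -0.0014], [[8.5, 3.5, -11.8], -0.0014], [[8.5, 3.5, -11.8], -0.0014], [[8.5, 3.5, -11.8], -0.0014], [[8.5, 3.5, -11.8], -0.0014], [[8.5, 3.5, -11.8], -0.0014], [[8.5, 3.5, -11.8], -0.0014], [[8.5, 3.5, -11.8], -0.0014], [[8.5, 3.6, -11.8], -0.0014], [[8.5, 3.6, -11.8], -0.0014]]
```

Emit:
arm_command(motion=[[[0,0,-8],0],[[0,0,-15],0],[[0,0,-20],0],[[0,0,-20],0],[[0,0,-15],0],[[0,0,-8],0],[[0,0,0],0],[[0,0,0],0]])

```text
time_s: 39.5
eef_pos: [0.4672, -0.0757, 0.1207]
orientation: [0.778, 0.628, 0.01, 0.017]
contact_force: [-0.2, 0.2, -2.2]
gripper_width: 0.0239
```

```bash
python3 st.py; python3 plan.py .602 .240 .13 -90 30; python3 -c "
from h import *
f=grab('scene','s13')"
```

```text
t=39.50 pos=[ 0.4672 -0.0757  0.1207] r=0.473 tilt rad=2.18 tan=-0.41 j=[-0.306  0.189  1.901 -0.002  1.012 -0.092] F=[-0.2  0.2 -2.2]
t=39.5 pos=[ 0.4672 -0.0757  0.1207] yaw=-12.2 F=[-0.2  0.2 -2.2] w=0.0239 j6=-0.09 tilt=[0.0101 0.0166]
toolz tilt deg (world x,y) [ 2.09 -0.75]
12 [[[28.1, 5.4, -0.7], 0.1131], [[28.5, 2.2, -0.7], 0.1131], [[28.6, -1.0, -0.7], 0.1131], [[28.3, -4.2, -0.7], 0.1131], [[27.6, -7.4, -0.7], 0.1131], [[26.6, -10.5, -0.7], 0.1131], [[25.3, -13.4, -0.7], 0.1131], [[23.6, -16.2, -0.7], 0.1131], [[21.6, -18.7, -0.7], 0.1131], [[19.4, -21.1, -0.7], 0.1131], [[16.9, -23.1, -0.7], 0.1131], [[14.2, -24.9, -0.7], 0.1131]]
```

View pics/s13.png

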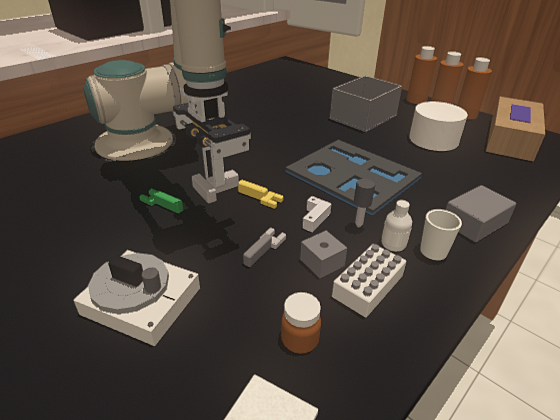

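Emit:
arm_command(motion=[[[14,3,0],0.06],[[22,3,0],0.11],[[28,1,0],0.11],[[28,-2,0],0.11],[[28,-5,0],0.11],[[27,-8,0],0.11],[[26,-11,0],0.11],[[25,-14,0],0.11],[[23,-17,0],0.11],[[16,-15,0],0.11],[[10,-10,0],0.08],[[0,0,0],0]])

```text
time_s: 40.75
eef_pos: [0.5805, 0.1784, 0.1056]
orientation: [0.996, 0.089, 0.005, 0.007]
contact_force: [-0.3, 0.1, -3.3]
gripper_width: 0.0233
```

```bash
python3 st.py; python3 plan.py .602 .240 .10 -90 15
```

```text
t=40.75 pos=[0.5805 0.1784 0.1056] r=0.607 tilt rad=0.38 tan=-0.95 j=[ 0.193  0.404  1.615 -0.018  1.114  1.594] F=[-0.3  0.1 -3.3]
t=40.8 pos=[0.5805 0.1784 0.1056] yaw=-79.8 F=[-0.3  0.1 -3.3] w=0.0233 j6=1.59 tilt=[0.005  0.0074]
toolz tilt deg (world x,y) [ 0.65 -0.79]
5 [[[6.4, -11.4, 1.0], 0.0355], [[6.0, -11.6, 1.0], 0.0355], [[5.6, -11.8, 1.0], 0.0355], [[5.2, -12.0, 1.0], 0.0355], [[4.7, -12.2, 1.0], 0.0355]]
```

Emit:
arm_command(motion=[[[5,-8,0],0.03],[[6,-12,0],0.04],[[6,-12,0],0.04],[[5,-12,0],0.04],[[3,-8,0],0.03],[[0,-4,0],0],[[0,0,0],0],[[0,0,0],0]])

```text
time_s: 41.55
eef_pos: [0.5931, 0.2313, 0.0966]
orientation: [1.0, 0.002, -0.004, 0.011]
contact_force: [-0.2, -0.5, -1.5]
gripper_width: 0.0235
```

```bash
python3 st.py; python3 plan.py .602 .240 .07 -90 15; python3 -c "
from h import *
f=grab('wrist','w14')"
```

```text
t=41.55 pos=[0.5931 0.2313 0.0966] r=0.637 tilt rad=-0.84 tan=-1.06 j=[ 0.274  0.462  1.539 -0.022  1.153  1.851] F=[-0.2 -0.5 -1.5]
t=41.5 pos=[0.5931 0.2313 0.0966] yaw=-89.8 F=[-0.2 -0.5 -1.5] w=0.0235 j6=1.85 tilt=[-0.0035  0.0113]
toolz tilt deg (world x,y) [-0.4  -1.29]
2 [[[4.6, -4.6, 13.2], 0.0016], [[4.6, -4.7, 13.2], 0.0016]]
```

View pics/w14.png

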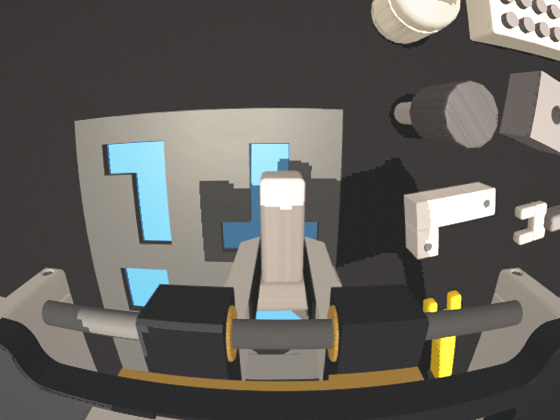

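```bash
python3 -c "
from h import *
f=grab('wrist');crop(f,60,90,360,290,2.6,'w15')"
```

```text
(no output)
```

View pics/w15.png

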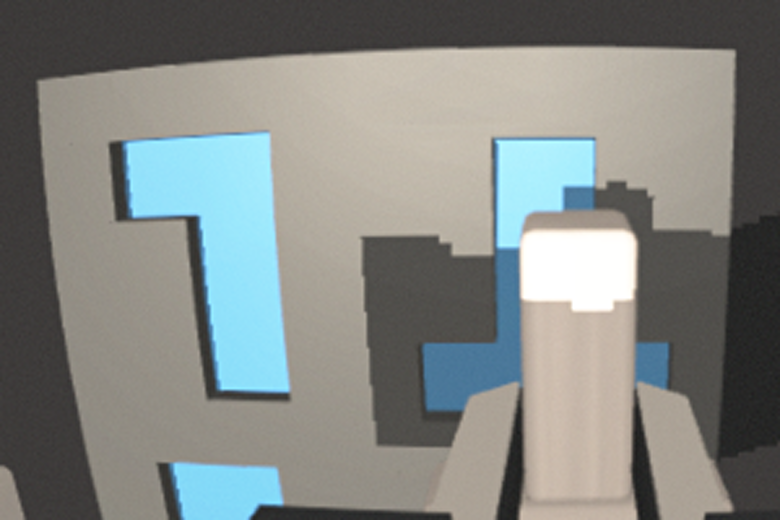

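```bash
cat > m4.py <<'E'
from h import *
np.set_printoptions(precision=4,suppress=True)
f=grab("wrist"); c=-np.array(f["R"]).T@np.array(f["t"]); print("cam",c)
W=lambda p,z: world(f,(p[0]+.5)/2.6-.5+60,(p[1]+.5)/2.6-.5+90,z,True)[:2]
print("tray far R,L",W((735,50),.015),W((38,81),.015))
print("tkey stem far edge L top/R, z.015:",W((493,138),.015),W((596,139),.015))
print("stem L lower",W((495,330),.015),"bar far-left",W((421,343),.015),"bar far right",W((669,344),.015),"bar near left",W((423,415),.015))
print("bracket far L/R",W((110,142),.015),W((269,131),.015),"near R",W((290,400),.015),"leg left",W((206,398),.015))
print("spanner head far L,R",W((158,463),.015),W((278,468),.015))
K=lambda X:(projw(f,X)-[60,90]+.5)*2.6-.5
from scipy.spatial.transform import Rotation as Rr
o=ctrl.get_obs();M=Rr.from_quat(o["orientation"]).as_matrix();p=o["eef_pos"]
# held tkey: origin in tool: part x = tool x? print tip corners
for X in [(.0482,-.012,.0034),(.0482,.012,.0034)]: print(K(p+M@np.array(X)))
E
python3 m4.py
```

```text
cam [0.6714 0.2349 0.2583]
tray far R,L [0.6787 0.1842] [0.6787 0.404 ]
tkey stem far edge L top/R, z.015: [0.6526 0.2538] [0.6521 0.2242]
stem L lower [0.5949 0.2543] bar far-left [0.5908 0.2772] bar far right [0.5901 0.2015] bar near left [0.5669 0.278 ]
bracket far L/R [0.6567 0.3767] [0.6568 0.3211] near R [0.5715 0.3216] leg left [0.5715 0.3516]
spanner head far L,R [0.5465 0.3747] [0.5468 0.329 ]
[515.5623 223.4349]
[636.5359 223.2857]
```

```bash
python3 plan.py .602 .2395 .06 -90 10
```

```text
t=41.7 pos=[0.5934 0.2315 0.097 ] yaw=-89.9 F=[-0.4  1.  -2. ] w=0.0235 j6=1.85 tilt=[-0.0031  0.011 ]
toolz tilt deg (world x,y) [-0.36 -1.26]
4 [[[2.2, -2.2, 9.2], 0.0006], [[2.2, -2.2, 9.2], 0.0006], [[2.2, -2.2, 9.2], 0.0006], [[2.2, -2.2, 9.2], 0.0006]]
```

Emit:
arm_command(motion=[[[2,-2,6],0],[[2,-2,9],0],[[2,-2,9],0],[[2,-2,7],0],[[1,-1,3],0],[[0,0,0],0],[[0,0,0],0]])

```text
time_s: 42.4
eef_pos: [0.6027, 0.2397, 0.0587]
orientation: [1.0, 0.001, -0.004, 0.011]
contact_force: [0.6, -0.4, -2.8]
gripper_width: 0.0236
```

```bash
python3 plan.py .602 .2395 .042 -90 10
```

```text
t=42.4 pos=[0.6027 0.2397 0.0587] yaw=-89.9 F=[ 0.6 -0.4 -2.8] w=0.0236 j6=1.86 tilt=[-0.0038  0.0113]
toolz tilt deg (world x,y) [-0.43 -1.29]
2 [[[-0.3, -0.1, 8.4], 0.0012], [[-0.3, -0.1, 8.4], 0.0012]]
```

```bash
python3 -c "
from h import *
f=grab('wrist');crop(f,180,120,380,290,4,'w16')"
```

```text
(no output)
```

View pics/w16.png

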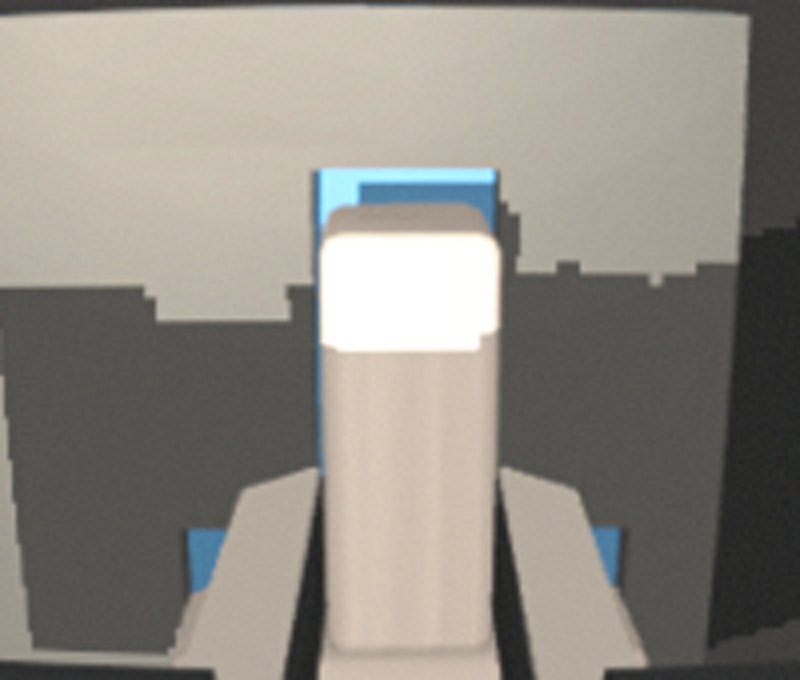

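Emit:
arm_command(motion=[[[-0.9,-0.8,5],0],[[0,0,6],0],[[0,0,5],0],[[0,0,2],0],[[0,0,0],0]])

```text
time_s: 42.95
eef_pos: [0.6017, 0.2402, 0.0401]
orientation: [1.0, 0.001, -0.003, 0.011]
contact_force: [-0.6, -0.4, -2.3]
gripper_width: 0.0237
```

```bash
python3 plan.py .602 .2395 .038 -90 10;python3 -c "
from h import *
f=grab('wrist');crop(f,180,120,380,290,4,'w17')"
```

```text
t=43.0 pos=[0.6017 0.2402 0.0401] yaw=-89.9 F=[-0.6 -0.4 -2.3] w=0.0237 j6=1.86 tilt=[-0.0031  0.0111]
toolz tilt deg (world x,y) [-0.36 -1.27]
1 [[[0.3, 0.6, 2.1], 0.0024]]
```

View pics/w17.png

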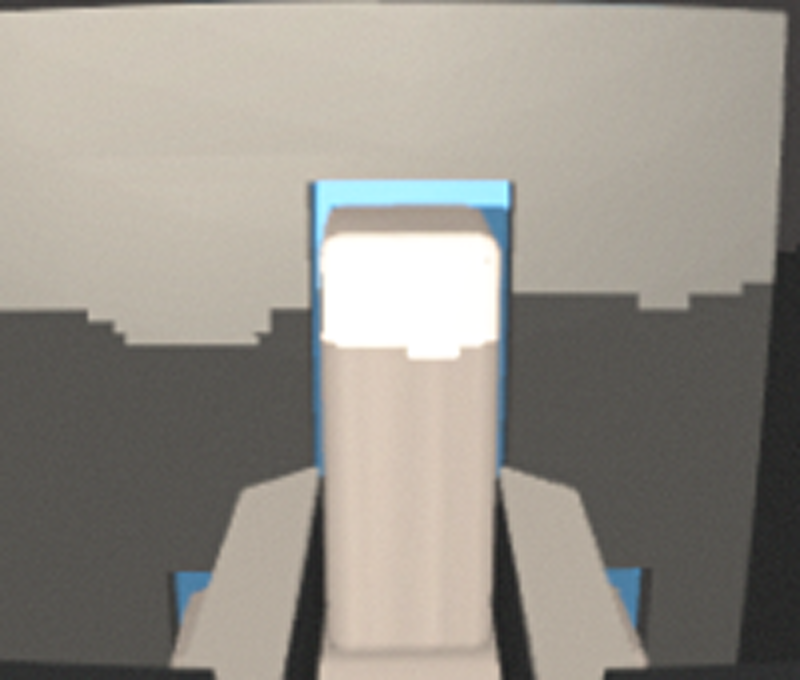

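Emit:
arm_command(motion=[[[0,0,2],0],[[0,0,0],0]])

```text
time_s: 43.2
eef_pos: [0.602, 0.2401, 0.0383]
orientation: [1.0, 0.001, -0.003, 0.011]
contact_force: [-1.3, -0.3, -2.0]
gripper_width: 0.0238
```

```bash
python3 st.py
```

```text
t=43.20 pos=[0.602  0.2401 0.0383] r=0.648 tilt rad=-0.77 tan=-1.05 j=[ 0.284  0.532  1.579 -0.023  1.043  1.864] F=[-1.3 -0.3 -2. ]
```

Emit:
arm_command(motion=[[[0,0,0],0],[[0,0,0],0],[[0,0,0],0],[[0,0,-10],0],[[0,0,-20],0],[[0,0,-25],0],[[0,0,-25],0],[[0,0,-15],0],[[0,0,-5],0],[[0,0,0],0]], fingers=0.2)

```text
time_s: 44.2
eef_pos: [0.6045, 0.2431, 0.1487]
orientation: [1.0, 0.001, 0.001, 0.01]
contact_force: [-0.3, -0.4, -0.5]
gripper_width: 0.0564
```

```bash
python3 st.py; python3 -c "
from h import *
f=grab('wrist');crop(f,60,90,360,290,2.6,'w18');grab('top','t18')"
```

```text
t=44.20 pos=[0.6045 0.2431 0.1487] r=0.652 tilt rad=-0.32 tan=-1.10 j=[ 0.287  0.438  1.441 -0.021  1.267  1.862] F=[-0.3 -0.4 -0.5]
```

View pics/w18.png

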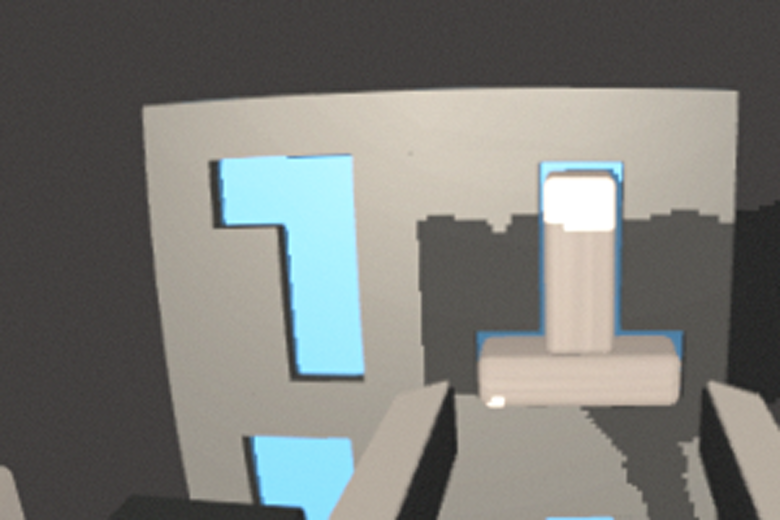

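View pics/t18.png

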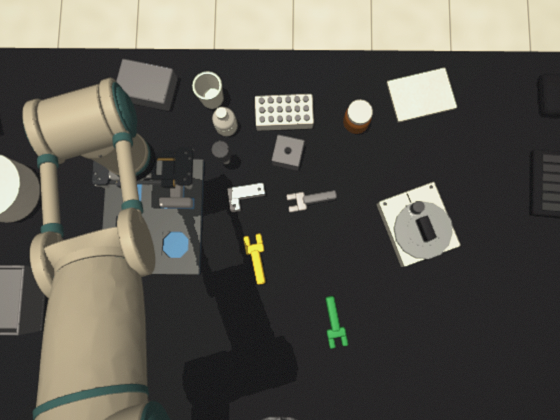

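```bash
python3 plan.py .591 -.066 .15 10.5 30
```

```text
t=44.3 pos=[0.6038 0.2428 0.1473] yaw=-89.9 F=[-0.2  0.9 -0.2] w=0.0562 j6=1.86 tilt=[-0.0002  0.0103]
toolz tilt deg (world x,y) [-0.02 -1.18]
13 [[[-1.0, 23.8, 0.3], -0.1347], [[-4.2, 23.4, 0.3], -0.1347], [[-7.3, 22.6, 0.3], -0.1347], [[-10.3, 21.4, 0.3], -0.1347], [[-13.1, 19.9, 0.3], -0.1347], [[-15.6, 17.9, 0.3], -0.1347], [[-17.9, 15.6, 0.3], -0.1347], [[-19.8, 13.1, 0.3], -0.1347], [[-21.4, 10.3, 0.3], -0.1347], [[-22.6, 7.3, 0.3], -0.1347], [[-23.4, 4.2, 0.3], -0.1347], [[-23.8, 1.1, 0.3], -0.1347], [[-23.7, -2.1, 0.3], -0.1347]]
```

Emit:
arm_command(motion=[[[0,12,0],-0.07],[[-3,24,0],-0.13],[[-7,23,0],-0.13],[[-10,21,0],-0.13],[[-13,20,0],-0.13],[[-16,18,0],-0.13],[[-18,16,0],-0.13],[[-20,13,0],-0.13],[[-21,10,0],-0.13],[[-20,7,0],-0.13],[[-12,3,0],-0.1],[[0,0,0],-0.05]])

```text
time_s: 45.5
eef_pos: [0.5737, -0.0015, 0.1361]
orientation: [0.747, 0.664, -0.019, -0.002]
contact_force: [-0.1, -0.4, -0.3]
gripper_width: 0.0566
```

```bash
python3 st.py; python3 plan.py .591 -.066 .12 10.5 30
```

```text
t=45.50 pos=[ 0.5737 -0.0015  0.1361] r=0.574 tilt rad=-1.74 tan=-1.28 j=[-0.107  0.351  1.619 -0.027  1.2    0.02 ] F=[-0.1 -0.4 -0.3]
t=45.5 pos=[ 0.5737 -0.0015  0.1361] yaw=-6.7 F=[-0.1 -0.4 -0.3] w=0.0566 j6=0.02 tilt=[-0.0188 -0.0018]
toolz tilt deg (world x,y) [-1.74 -1.27]
3 [[[-20.5, 8.4, 5.6], -0.1002], [[-21.3, 6.3, 5.6], -0.1002], [[-21.8, 4.2, 5.6], -0.1002]]
```

Emit:
arm_command(motion=[[[-10,4,3],-0.06],[[-20,7,5],-0.08],[[-20,5,5],-0.08],[[-10,3,3],-0.06],[[0,0,0],-0.02],[[0,0,0],0]])

```text
time_s: 46.1
eef_pos: [0.5868, -0.064, 0.1128]
orientation: [0.635, 0.772, -0.022, -0.011]
contact_force: [-0.5, -0.4, 0.3]
gripper_width: 0.0561
```

```bash
python3 st.py; python3 plan.py .591 -.066 .09 10.5 30; python3 -c "
from h import *
f=grab('wrist');crop(f,150,80,410,290,3,'w19')
K=lambda X:(projw(f,X)-[150,80]+.5)*3-.5
a=np.radians(100.5)
ex=np.array([np.cos(a),np.sin(a)]);ey=np.array([-ex[1],ex[0]]);o=np.array([.5903,-.0632])
for a,b,z in [(-55,9,28),(-55,-9,28),(20,9,28),(20,-9,28),(55,20,14),(55,-20,14)]: print(a,b,K(np.r_[o+a/1000*ex+b/1000*ey,z/1000]))"
```

```text
t=46.10 pos=[ 0.5868 -0.064   0.1128] r=0.590 tilt rad=-2.45 tan=-1.35 j=[-0.209  0.4    1.603 -0.03   1.179 -0.39 ] F=[-0.5 -0.4  0.3]
t=46.1 pos=[ 0.5868 -0.064   0.1128] yaw=11.1 F=[-0.5 -0.4  0.3] w=0.0561 j6=-0.39 tilt=[-0.0216 -0.0114]
toolz tilt deg (world x,y) [-2.58 -1.08]
1 [[[-2.6, 4.9, 22.6], 0.0104]]
-55 9 [389.88668785 593.7741336 ]
-55 -9 [453.12824799 595.44987771]
20 9 [391.81198264 336.45635309]
20 -9 [461.28102789 337.88257195]
55 20 [354.42111073 196.33228388]
55 -20 [504.54891777 198.92204696]
```

View pics/w19.png

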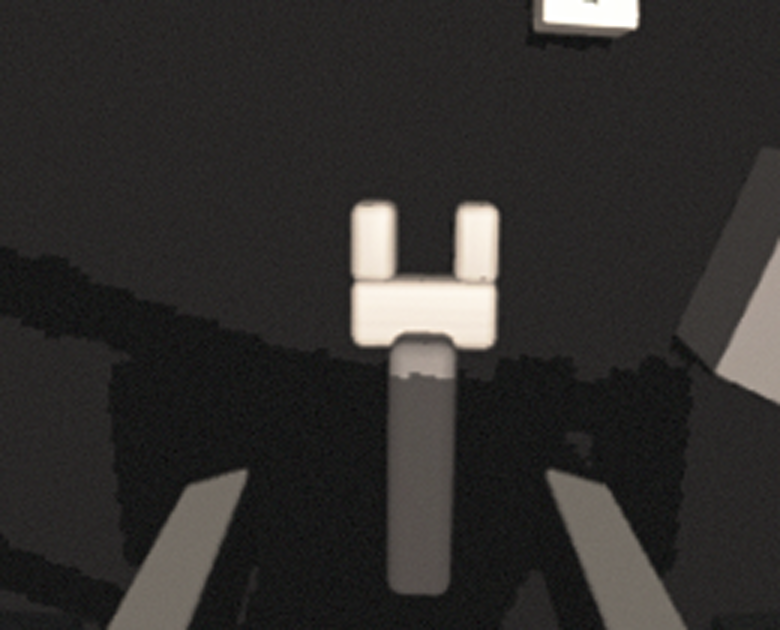

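Emit:
arm_command(motion=[[[-1,2,12],0],[[-1,1,20],0],[[0,1,20],0],[[0,1,12],0],[[0,0,5],0],[[0,0,0],0],[[0,0,0],0]])

```text
time_s: 46.85
eef_pos: [0.5886, -0.0625, 0.0397]
orientation: [0.635, 0.772, -0.021, -0.011]
contact_force: [0.1, -0.3, 0.7]
gripper_width: 0.0565
```

```bash
python3 st.py; python3 plan.py .5905 -.066 .030 10.7 30
```

```text
t=46.85 pos=[ 0.5886 -0.0625  0.0397] r=0.592 tilt rad=-2.43 tan=-1.31 j=[-0.206  0.474  1.687 -0.032  1.021 -0.384] F=[ 0.1 -0.3  0.7]
t=46.9 pos=[ 0.5886 -0.0625  0.0397] yaw=11.2 F=[ 0.1 -0.3  0.7] w=0.0565 j6=-0.38 tilt=[-0.0212 -0.0114]
toolz tilt deg (world x,y) [-2.55 -1.05]
1 [[[-3.7, 1.7, 9.7], 0.008]]
```

Emit:
arm_command(motion=[[[-2,1,5],0.007],[[-1.5,0.5,4],0],[[0,0,0],0],[[0,0,0],0]])

```text
time_s: 47.25
eef_pos: [0.5921, -0.0665, 0.032]
orientation: [0.638, 0.77, -0.02, -0.009]
contact_force: [-0.0, -0.0, -0.2]
gripper_width: 0.0562
```

```bash
python3 st.py; python3 plan.py .5905 -.066 .030 10.7 30
```

```text
t=47.25 pos=[ 0.5921 -0.0665  0.032 ] r=0.596 tilt rad=-2.17 tan=-1.35 j=[-0.211  0.485  1.689 -0.032  1.003 -0.38 ] F=[-0.  -0.  -0.2]
t=47.2 pos=[ 0.5921 -0.0665  0.032 ] yaw=10.7 F=[-0.  -0.  -0.2] w=0.0562 j6=-0.38 tilt=[-0.0203 -0.0094]
toolz tilt deg (world x,y) [-2.31 -1.1 ]
1 [[[0.8, -1.4, 2.0], 0.0002]]
```

Emit:
arm_command(motion=[[[0,0,0],0],[[0,0,0],0],[[0,0,0],0],[[0,0,0],0],[[0,0,0],0],[[0,0,0],0]], fingers=-1, squeeze=40)

```text
time_s: 47.85
eef_pos: [0.5922, -0.0667, 0.0327]
orientation: [0.638, 0.77, -0.02, -0.009]
contact_force: [0.3, -0.3, -0.1]
gripper_width: 0.0179
```

```bash
python3 st.py; python3 plan.py .5905 -.066 .13 10.7 30
```

```text
t=47.85 pos=[ 0.5922 -0.0667  0.0327] r=0.596 tilt rad=-2.13 tan=-1.37 j=[-0.212  0.484  1.689 -0.033  1.003 -0.38 ] F=[ 0.3 -0.3 -0.1]
t=47.9 pos=[ 0.5922 -0.0667  0.0327] yaw=10.7 F=[ 0.3 -0.3 -0.1] w=0.0179 j6=-0.38 tilt=[-0.0202 -0.009 ]
toolz tilt deg (world x,y) [-2.27 -1.12]
4 [[[-0.0, -1.4, -24.3], 0.0], [[-0.0, -1.4, -24.3], 0.0], [[-0.0, -1.4, -24.3], 0.0], [[-0.0, -1.4, -24.3], 0.0]]
```

Emit:
arm_command(motion=[[[0,0,-8],0],[[0,-1,-15],0],[[0,-1,-22],0],[[0,-1,-22],0],[[0,-1,-15],0],[[0,0,-8],0],[[0,0,0],0]])

```text
time_s: 48.55
eef_pos: [0.591, -0.065, 0.1265]
orientation: [0.638, 0.77, -0.021, -0.011]
contact_force: [-0.0, 0.5, -1.8]
gripper_width: 0.0177
```

```bash
python3 st.py; python3 plan.py .4855 .352 .13 -90 35
```

```text
t=48.55 pos=[ 0.591  -0.065   0.1265] r=0.595 tilt rad=-2.30 tan=-1.31 j=[-0.21   0.393  1.577 -0.029  1.21  -0.386] F=[-0.   0.5 -1.8]
t=48.5 pos=[ 0.591  -0.065   0.1265] yaw=10.7 F=[-0.   0.5 -1.8] w=0.0177 j6=-0.39 tilt=[-0.0206 -0.0105]
toolz tilt deg (world x,y) [-2.43 -1.05]
13 [[[33.0, -2.0, -0.5], 0.1352], [[32.4, -6.5, -0.5], 0.1352], [[31.3, -10.8, -0.5], 0.1352], [[29.5, -14.9, -0.5], 0.1352], [[27.3, -18.7, -0.5], 0.1352], [[24.5, -22.2, -0.5], 0.1352], [[21.3, -25.3, -0.5], 0.1352], [[17.7, -28.0, -0.5], 0.1352], [[13.7, -30.1, -0.5], 0.1352], [[9.5, -31.7, -0.5], 0.1352], [[5.2, -32.7, -0.5], 0.1352], [[0.7, -33.1, -0.5], 0.1352], [[-3.7, -32.9, -0.5], 0.1352]]
```

Emit:
arm_command(motion=[[[16,0,-1],0.07],[[32,-5,-1],0.13],[[31,-10,-1],0.13],[[30,-14,-1],0.13],[[27,-18,0],0.13],[[25,-22,0],0.13],[[22,-25,0],0.13],[[18,-28,0],0.13],[[14,-30,0],0.13],[[10,-28,0],0.13],[[5,-18,0],0.12],[[0,-8,0],0.06]])

```text
time_s: 49.75
eef_pos: [0.4906, 0.2675, 0.118]
orientation: [0.99, 0.136, -0.03, 0.006]
contact_force: [1.0, -1.1, -1.2]
gripper_width: 0.0179
```

```bash
python3 st.py; python3 plan.py .4855 .352 .11 -90 20
```

```text
t=49.75 pos=[0.4906 0.2675 0.118 ] r=0.559 tilt rad=-3.50 tan=0.54 j=[0.374 0.362 1.652 0.002 1.189 1.671] F=[ 1.  -1.1 -1.2]
t=49.8 pos=[0.4906 0.2675 0.118 ] yaw=-74.4 F=[ 1.  -1.1 -1.2] w=0.0179 j6=1.67 tilt=[-0.0302  0.0064]
toolz tilt deg (world x,y) [-3.33 -1.2 ]
5 [[[3.7, -16.6, 1.3], 0.0546], [[2.8, -16.7, 1.3], 0.0546], [[1.8, -16.9, 1.3], 0.0546], [[0.9, -16.9, 1.3], 0.0546], [[-0.0, -17.0, 1.3], 0.0546]]
```

Emit:
arm_command(motion=[[[2,-10,0],0.05],[[3,-17,0],0.06],[[2,-17,0],0.06],[[1,-15,0],0.05],[[0,-10,0],0.03],[[0,-5,0],0],[[0,0,-22],0],[[0,0,-16],0],[[0,0,40],0],[[0,0,0],0],[[0,0,0],0]])

```text
time_s: 50.85
eef_pos: [0.4814, 0.3442, 0.1062]
orientation: [0.999, 0.009, -0.036, 0.014]
contact_force: [0.5, -0.0, -0.8]
gripper_width: 0.0176
```

```bash
python3 st.py; python3 plan.py .4855 .352 .08 -90 20; python3 -c "
from h import *
f=grab('wrist');crop(f,120,90,420,290,2.6,'w20')"
```

```text
t=50.85 pos=[0.4814 0.3442 0.1062] r=0.592 tilt rad=-4.33 tan=1.06 j=[0.497 0.425 1.58  0.01  1.214 2.046] F=[ 0.5 -0.  -0.8]
t=50.9 pos=[0.4814 0.3442 0.1062] yaw=-89.0 F=[ 0.5 -0.  -0.8] w=0.0176 j6=2.05 tilt=[-0.0363  0.0142]
toolz tilt deg (world x,y) [-4.14 -1.66]
2 [[[3.1, -4.2, 12.8], 0.0091], [[3.0, -4.3, 12.8], 0.0091]]
```

View pics/w20.png

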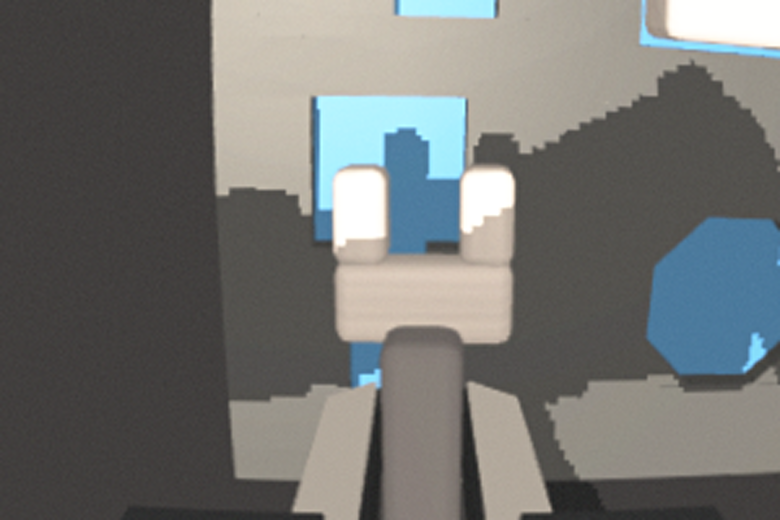

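Emit:
arm_command(motion=[[[0,0,-22],0],[[0,0,-22],0],[[0,0,50],0],[[0,0,0],0],[[0,0,-22],0],[[0,0,-16],0],[[0,0,50],0],[[0,0,0],0],[[0,0,-22],0],[[0,0,-16],0],[[0,0,30],0],[[0,0,0],0]])

```text
time_s: 52.1
eef_pos: [0.493, 0.3489, 0.1224]
orientation: [1.0, 0.009, -0.024, 0.008]
contact_force: [-0.5, -0.3, -2.1]
gripper_width: 0.0174
```

```bash
python3 st.py; python3 plan.py .4855 .352 .08 -90 20
```

```text
t=52.10 pos=[0.493  0.3489 0.1224] r=0.604 tilt rad=-2.77 tan=0.82 j=[0.496 0.413 1.553 0.009 1.224 2.044] F=[-0.5 -0.3 -2.1]
t=52.1 pos=[0.493  0.3489 0.1224] yaw=-88.9 F=[-0.5 -0.3 -2.1] w=0.0174 j6=2.04 tilt=[-0.0239  0.0079]
toolz tilt deg (world x,y) [-2.73 -0.93]
3 [[[-1.8, -1.3, 14.2], 0.0063], [[-1.8, -1.3, 14.2], 0.0063], [[-1.8, -1.3, 14.2], 0.0063]]
```

Emit:
arm_command(motion=[[[0,0,-22],0],[[0,0,-16],0],[[0,0,50],0],[[0,0,0],0],[[0,0,-20],0],[[0,0,-16],0],[[0,0,50],0],[[0,0,0],0],[[0,0,-20],0],[[0,0,-16],0],[[0,0,50],0],[[0,0,0],0]])

```text
time_s: 53.3
eef_pos: [0.5146, 0.3607, 0.1304]
orientation: [1.0, 0.01, 0.002, -0.006]
contact_force: [-0.8, -0.2, -1.6]
gripper_width: 0.0175
```

```bash
python3 st.py; python3 plan.py .4855 .352 .08 -90 20
```

```text
t=53.30 pos=[0.5146 0.3607 0.1304] r=0.628 tilt rad=0.52 tan=0.41 j=[0.496 0.411 1.535 0.009 1.188 2.044] F=[-0.8 -0.2 -1.6]
t=53.3 pos=[0.5146 0.3607 0.1304] yaw=-88.9 F=[-0.8 -0.2 -1.6] w=0.0175 j6=2.04 tilt=[ 0.0017 -0.0055]
toolz tilt deg (world x,y) [0.19 0.63]
3 [[[-9.8, 2.9, 16.7], 0.0066], [[-9.8, 3.0, 16.7], 0.0066], [[-9.8, 3.0, 16.7], 0.0066]]
```

Emit:
arm_command(motion=[[[-5,2,5],0.01],[[-8,3,10],0.01],[[-8,2,12],0],[[-5,1,12],0],[[-3,0,8],0],[[0,0,3],0],[[0,0,0],0],[[0,0,0],0]])

```text
time_s: 54.1
eef_pos: [0.494, 0.3584, 0.0952]
orientation: [1.0, -0.002, 0.014, -0.012]
contact_force: [0.0, -0.4, -1.7]
gripper_width: 0.0177
```

```bash
python3 st.py; python3 plan.py .4855 .352 .06 -90 20; python3 -c "
from h import *
f=grab('wrist');crop(f,120,90,420,290,2.6,'w21')"
```

```text
t=54.10 pos=[0.494  0.3584 0.0952] r=0.610 tilt rad=2.09 tan=0.20 j=[0.509 0.403 1.647 0.009 1.056 2.079] F=[ 0.  -0.4 -1.7]
t=54.1 pos=[0.494  0.3584 0.0952] yaw=-90.2 F=[ 0.  -0.4 -1.7] w=0.0177 j6=2.08 tilt=[ 0.0137 -0.0121]
toolz tilt deg (world x,y) [1.57 1.39]
2 [[[-4.7, 3.6, 17.4], -0.0016], [[-4.7, 3.6, 17.4], -0.0016]]
```

View pics/w21.png

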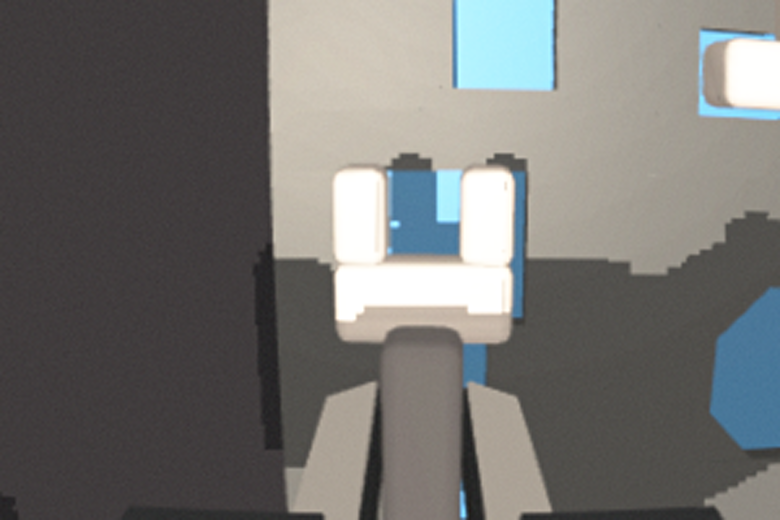

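Emit:
arm_command(motion=[[[-3,2,4],0],[[-3,2,7],0],[[-2,2,8],0],[[-1,1,7],0],[[0,0,3],0],[[0,0,0],0],[[0,0,0],0]])

```text
time_s: 54.85
eef_pos: [0.4855, 0.3513, 0.0631]
orientation: [1.0, -0.002, 0.014, -0.012]
contact_force: [-0.0, 0.2, -2.1]
gripper_width: 0.0176
```

```bash
python3 st.py; python3 plan.py .4855 .352 .055 -90 20; python3 -c "
from h import *
f=grab('wrist');crop(f,120,90,420,290,2.6,'w22')"
```

```text
t=54.85 pos=[0.4855 0.3513 0.0631] r=0.599 tilt rad=2.07 tan=0.20 j=[0.505 0.421 1.711 0.01  0.974 2.075] F=[-0.   0.2 -2.1]
t=54.9 pos=[0.4855 0.3513 0.0631] yaw=-90.2 F=[-0.   0.2 -2.1] w=0.0176 j6=2.07 tilt=[ 0.0136 -0.012 ]
toolz tilt deg (world x,y) [1.56 1.38]
1 [[[-0.2, -0.5, 8.1], -0.0038]]
```

View pics/w22.png

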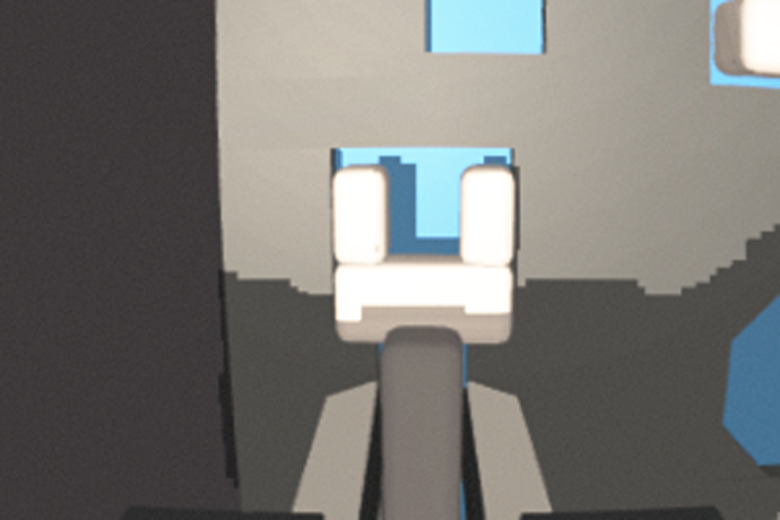

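```bash
python3 - <<'E'
from h import *
f=grab('wrist')
W=lambda p,z: world(f,(p[0]+.5)/2.6-.5+120,(p[1]+.5)/2.6-.5+90,z,True)[:2]
print("cut far",W((332,149),.015),W((514,149),.015),"->origin x",W((423,149),.015)[0]-.058)
print("jaw tips (bottom-top .044)",W((333,170),.044),W((515,170),.044),"-> origin",W((423,170),.044)[0]-.055)
E
python3 plan.py .4855 .352 .041 -90 6
```

```text
cut far [0.54633451 0.37467127] [0.54618951 0.32899391] ->origin x 0.4881113756846968
jaw tips (bottom-top .044) [0.54334958 0.37074205] [0.54325195 0.33118643] -> origin 0.4881883173448947
t=55.0 pos=[0.4856 0.3515 0.0634] yaw=-90.2 F=[-0.2 -0.5 -2. ] w=0.0176 j6=2.07 tilt=[ 0.0138 -0.0122]
toolz tilt deg (world x,y) [1.58 1.39]
4 [[[-0.2, 0.0, 5.6], -0.0009], [[-0.2, 0.0, 5.6], -0.0009], [[-0.2, 0.0, 5.6], -0.0009], [[-0.2, 0.0, 5.6], -0.0009]]
```

Emit:
arm_command(motion=[[[0,-0.5,4],0],[[0,0,6],0],[[0,0,6],0],[[0,0,4],0],[[0,0,2],0],[[0,0,0],0]])

```text
time_s: 55.55
eef_pos: [0.4873, 0.3532, 0.0402]
orientation: [1.0, -0.002, 0.015, -0.013]
contact_force: [0.6, 0.4, 0.9]
gripper_width: 0.0175
```

```bash
python3 st.py; python3 plan.py .4855 .352 .039 -90 20; python3 -c "
from h import *
f=grab('wrist');crop(f,180,120,380,290,4,'w23')"
```

```text
t=55.55 pos=[0.4873 0.3532 0.0402] r=0.602 tilt rad=2.22 tan=0.18 j=[0.507 0.448 1.733 0.01  0.922 2.075] F=[0.6 0.4 0.9]
t=55.5 pos=[0.4873 0.3532 0.0402] yaw=-90.2 F=[0.6 0.4 0.9] w=0.0175 j6=2.08 tilt=[ 0.0148 -0.0127]
toolz tilt deg (world x,y) [1.69 1.45]
1 [[[-1.8, 1.2, 1.1], -0.0036]]
```

View pics/w23.png

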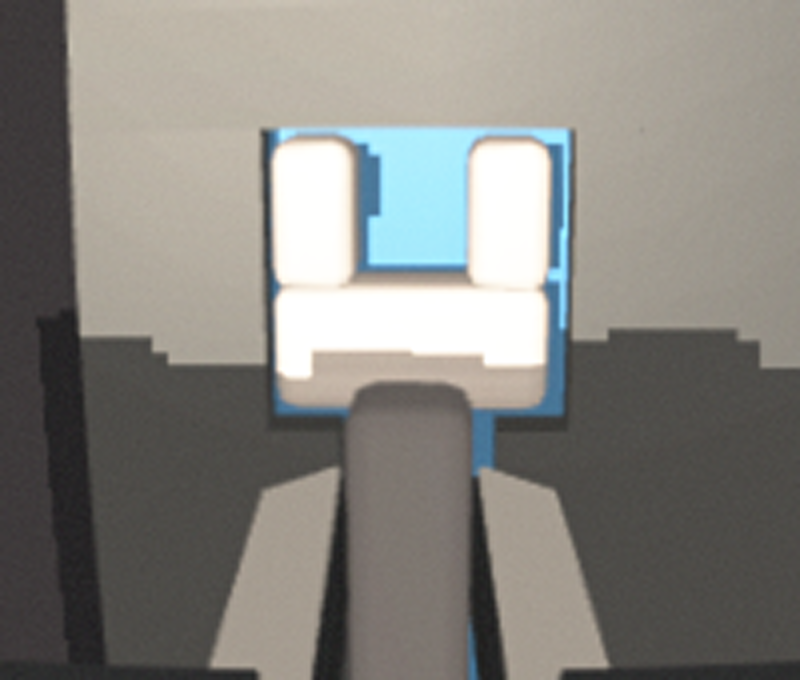

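Emit:
arm_command(motion=[[[-0.8,0.8,0.5],0],[[0,0,0],0]])

```text
time_s: 55.8
eef_pos: [0.4871, 0.353, 0.0405]
orientation: [1.0, -0.002, 0.016, -0.013]
contact_force: [-0.3, 0.0, -0.5]
gripper_width: 0.0176
```

Emit:
arm_command(motion=[[[0,0,0],0],[[0,0,0],0],[[0,0,0],0],[[0,0,-10],0],[[0,0,-20],0],[[0,0,-25],0],[[0,0,-25],0],[[0,0,-15],0],[[0,0,-5],0],[[0,0,0],0]], fingers=0.2)

```text
time_s: 56.8
eef_pos: [0.4838, 0.3499, 0.1478]
orientation: [1.0, -0.002, 0.016, -0.013]
contact_force: [0.4, 0.8, 0.3]
gripper_width: 0.0563
```

```bash
python3 st.py; python3 -c "
from h import *
f=grab('wrist');crop(f,120,90,420,290,2.6,'w24');f=grab('top','t24');crop(f,195,130,345,280,5,'t24c')"
```

```text
t=56.80 pos=[0.4838 0.3499 0.1478] r=0.597 tilt rad=2.41 tan=0.15 j=[0.505 0.336 1.61  0.008 1.154 2.076] F=[0.4 0.8 0.3]
```

View pics/w24.png

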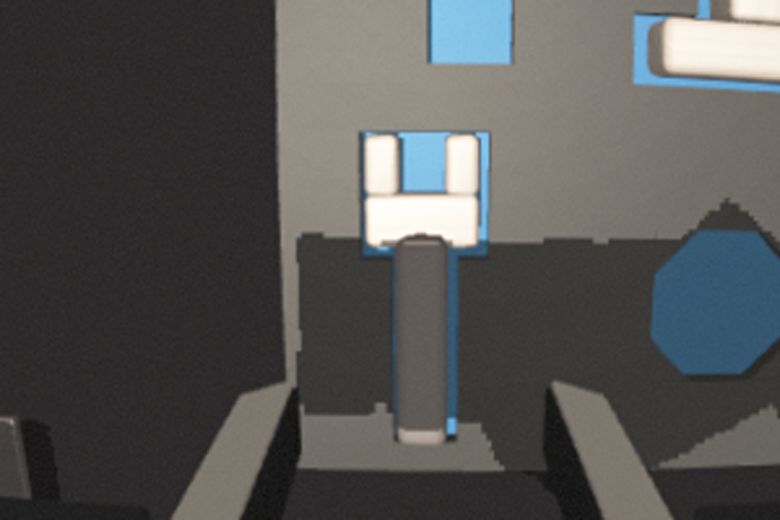

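View pics/t24c.png

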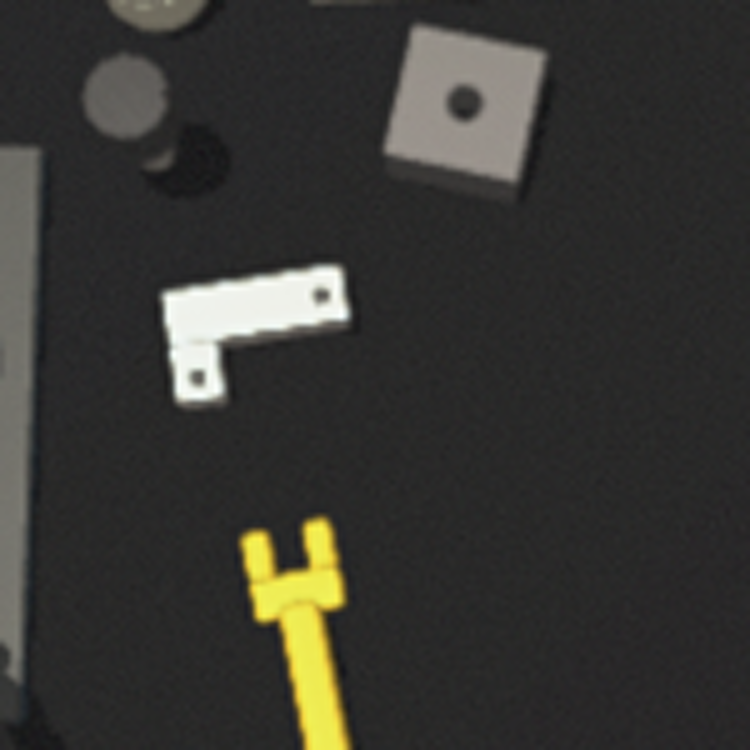

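```bash
python3 plan.py .604 .089 .15 10 30
```

```text
t=56.9 pos=[0.4832 0.3495 0.1465] yaw=-90.2 F=[ 0.3  0.4 -0.7] w=0.0567 j6=2.08 tilt=[ 0.0153 -0.0129]
toolz tilt deg (world x,y) [1.76 1.48]
13 [[[9.4, 20.0, -0.5], -0.1345], [[6.6, 21.1, -0.5], -0.1345], [[3.7, 21.8, -0.5], -0.1345], [[0.8, 22.1, -0.5], -0.1345], [[-2.2, 22.0, -0.5], -0.1345], [[-5.1, 21.5, -0.5], -0.1345], [[-8.0, 20.6, -0.5], -0.1345], [[-10.6, 19.3, -0.5], -0.1345], [[-13.1, 17.7, -0.5], -0.1345], [[-15.4, 15.8, -0.5], -0.1345], [[-17.4, 13.6, -0.5], -0.1345], [[-19.1, 11.2, -0.5], -0.1345], [[-20.4, 8.5, -0.5], -0.1345]]
```

Emit:
arm_command(motion=[[[5,10,-2],-0.07],[[7,20,-2],-0.13],[[4,21,-2],-0.13],[[1,22,-2],-0.13],[[-2,22,-2],-0.13],[[-5,21,-2],-0.13],[[-8,20,-2],-0.13],[[-10,19,-1],-0.13],[[-13,17,0],-0.13],[[-14,14,0],-0.13],[[-9,7,0],-0.1],[[-3,2,0],-0.05]])

```text
time_s: 58.1
eef_pos: [0.5592, 0.1369, 0.1423]
orientation: [0.749, 0.662, 0.006, -0.006]
contact_force: [-0.2, 0.8, -0.5]
gripper_width: 0.0564
```

```bash
python3 st.py; python3 plan.py .604 .089 .13 10 20
```

```text
t=58.10 pos=[0.5592 0.1369 0.1423] r=0.576 tilt rad=0.29 tan=0.96 j=[0.108 0.33  1.634 0.019 1.175 0.224] F=[-0.2  0.8 -0.5]
t=58.1 pos=[0.5592 0.1369 0.1423] yaw=-7.1 F=[-0.2  0.8 -0.5] w=0.0564 j6=0.22 tilt=[ 0.0062 -0.0062]
toolz tilt deg (world x,y) [0.06 1.  ]
4 [[[-10.6, 12.6, 2.9], -0.0745], [[-11.5, 11.8, 2.9], -0.0745], [[-12.3, 10.9, 2.9], -0.0745], [[-13.1, 9.9, 2.9], -0.0745]]
```

Emit:
arm_command(motion=[[[-6,7,0],-0.05],[[-11,12,0],-0.08],[[-12,11,0],-0.08],[[-11,9,0],-0.07],[[-6,5,0],-0.03],[[0,0,0],0],[[0,0,0],0]])

```text
time_s: 58.8
eef_pos: [0.5997, 0.0879, 0.131]
orientation: [0.634, 0.773, 0.001, -0.012]
contact_force: [-0.5, -0.5, -0.4]
gripper_width: 0.0565
```

```bash
python3 st.py; python3 plan.py .604 .089 .11 10 20; python3 -c "
from h import *
f=grab('wrist');crop(f,150,80,410,290,3,'w25')
K=lambda X:(projw(f,X)-[150,80]+.5)*3-.5
a=np.radians(99.8)
ex=np.array([np.cos(a),np.sin(a)]);ey=np.array([-ex[1],ex[0]]);o=np.array([.6049,.0841])
for a,b,z in [(-40,12,28),(-40,-12,28),(40,-12,28),(20,12,28),(20,38,28),(40,38,28)]: print(a,b,K(np.r_[o+a/1000*ex+b/1000*ey,z/1000]))"
```

```text
t=58.80 pos=[0.5997 0.0879 0.131 ] r=0.606 tilt rad=-0.90 tan=1.09 j=[ 0.02   0.392  1.565  0.018  1.203 -0.184] F=[-0.5 -0.5 -0.4]
t=58.8 pos=[0.5997 0.0879 0.131 ] yaw=11.3 F=[-0.5 -0.5 -0.4] w=0.0565 j6=-0.18 tilt=[ 0.0006 -0.0123]
toolz tilt deg (world x,y) [-1.05  0.95]
2 [[[-0.1, 2.4, 10.5], 0.0116], [[-0.0, 2.4, 10.5], 0.0116]]
-40 12 [372.22937619 545.08636438]
-40 -12 [452.84479067 547.27096113]
40 -12 [464.70850631 279.3266807 ]
20 12 [376.14104943 347.63989707]
20 38 [283.77947522 345.20239139]
40 38 [283.95335856 274.70508968]
```

View pics/w25.png

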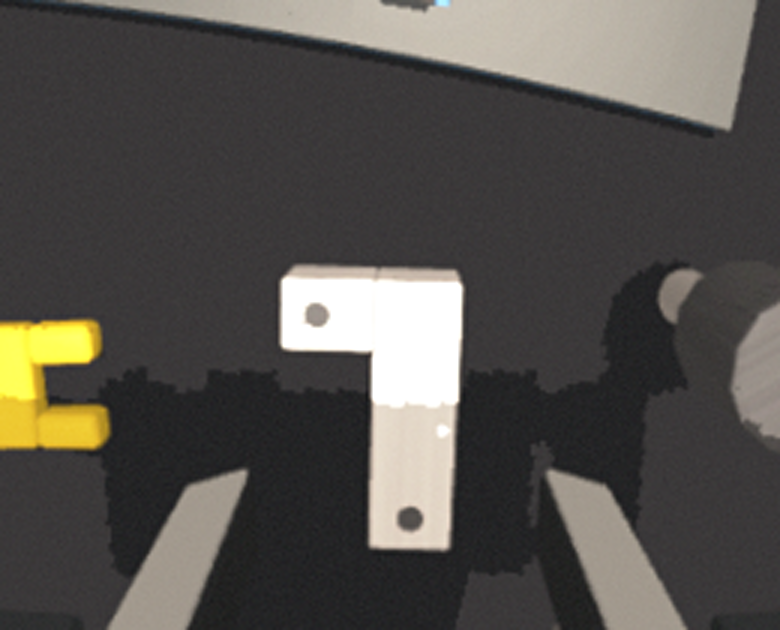

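Emit:
arm_command(motion=[[[0,0,-22],0],[[0,0,-18],0],[[0,0,50],0],[[0,0,0],0],[[0,0,-20],0],[[0,0,-16],0],[[0,0,45],0],[[0,0,0],0],[[0,0,0],0]])

```text
time_s: 59.75
eef_pos: [0.5988, 0.0924, 0.1192]
orientation: [0.633, 0.774, 0.003, -0.011]
contact_force: [0.1, 0.1, 0.3]
gripper_width: 0.0563
```

```bash
python3 st.py; python3 plan.py .604 .089 .08 10 20
```

```text
t=59.75 pos=[0.5988 0.0924 0.1192] r=0.606 tilt rad=-0.63 tan=1.13 j=[ 0.027  0.399  1.585  0.02   1.171 -0.18 ] F=[0.1 0.1 0.3]
t=59.8 pos=[0.5988 0.0924 0.1192] yaw=11.4 F=[0.1 0.1 0.3] w=0.0563 j6=-0.18 tilt=[ 0.0025 -0.011 ]
toolz tilt deg (world x,y) [-0.8   1.02]
2 [[[-2.6, 2.4, 19.5], 0.0122], [[-2.5, 2.4, 19.5], 0.0122]]
```

Emit:
arm_command(motion=[[[-1,1.5,10],0.01],[[-1,1.5,18],0.01],[[-1,1,18],0],[[-1,1,12],0],[[0,0,6],0],[[0,0,0],0],[[0,0,0],0]])

```text
time_s: 60.45
eef_pos: [0.6104, 0.0909, 0.0602]
orientation: [0.642, 0.767, 0.007, -0.006]
contact_force: [-0.0, 1.0, -0.5]
gripper_width: 0.0565
```

```bash
python3 st.py; python3 plan.py .6035 .089 .033 10 20
```

```text
t=60.45 pos=[0.6104 0.0909 0.0602] r=0.617 tilt rad=0.13 tan=1.04 j=[ 0.024  0.463  1.644  0.021  1.035 -0.163] F=[-0.   1.  -0.5]
t=60.5 pos=[0.6104 0.0909 0.0602] yaw=10.1 F=[-0.   1.  -0.5] w=0.0565 j6=-0.16 tilt=[ 0.0069 -0.006 ]
toolz tilt deg (world x,y) [-0.02  1.05]
2 [[[-0.6, -3.6, 13.6], 0.001], [[-0.6, -3.6, 13.6], 0.001]]
```

Emit:
arm_command(motion=[[[-0.5,-3,8],0],[[-0.5,-3,9],0],[[0,-1,6],0],[[0,0,2],0],[[0,0,0],0],[[0,0,0],0]])

```text
time_s: 61.05
eef_pos: [0.6036, 0.089, 0.0344]
orientation: [0.642, 0.767, 0.008, -0.005]
contact_force: [0.4, 0.1, 0.1]
gripper_width: 0.0566
```

```bash
python3 st.py; python3 plan.py .6035 .089 .033 10 20
```

```text
t=61.05 pos=[0.6036 0.089  0.0344] r=0.610 tilt rad=0.25 tan=1.03 j=[ 0.021  0.48   1.69   0.022  0.969 -0.168] F=[0.4 0.1 0.1]
t=61.0 pos=[0.6036 0.089  0.0344] yaw=10.1 F=[0.4 0.1 0.1] w=0.0566 j6=-0.17 tilt=[ 0.0076 -0.0053]
toolz tilt deg (world x,y) [0.09 1.06]
1 [[[-0.0, -0.1, 1.4], 0.0019]]
```

Emit:
arm_command(motion=[[[0,0,1],0],[[0,0,0],0],[[0,0,0],0],[[0,0,0],0],[[0,0,0],0],[[0,0,0],0]], fingers=-1, squeeze=40)

```text
time_s: 61.65
eef_pos: [0.6043, 0.0891, 0.034]
orientation: [0.642, 0.767, 0.008, -0.005]
contact_force: [0.3, 0.1, -0.4]
gripper_width: 0.0238
```

```bash
python3 st.py
```

```text
t=61.65 pos=[0.6043 0.0891 0.034 ] r=0.611 tilt rad=0.33 tan=1.02 j=[ 0.021  0.481  1.69   0.022  0.967 -0.168] F=[ 0.3  0.1 -0.4]
```

Emit:
arm_command(motion=[[[0,0,-8],0],[[0,0,-15],0],[[0,0,-22],0],[[0,0,-22],0],[[0,0,-18],0],[[0,0,-14],0],[[0,0,-6],0],[[0,0,0],0]])

```text
time_s: 62.45
eef_pos: [0.6028, 0.0871, 0.1442]
orientation: [0.642, 0.767, 0.007, -0.006]
contact_force: [0.2, -0.9, -1.8]
gripper_width: 0.0235
```

```bash
python3 st.py; python3 plan.py .619 .337 .14 -90 35; python3 -c "
from h import *
f=grab('wrist');crop(f,150,80,410,290,3,'w26')"
```

```text
t=62.45 pos=[0.6028 0.0871 0.1442] r=0.609 tilt rad=0.18 tan=1.04 j=[ 0.018  0.376  1.555  0.02   1.21  -0.166] F=[ 0.2 -0.9 -1.8]
t=62.5 pos=[0.6028 0.0871 0.1442] yaw=10.1 F=[ 0.2 -0.9 -1.8] w=0.0235 j6=-0.17 tilt=[ 0.0072 -0.0057]
toolz tilt deg (world x,y) [0.03 1.05]
13 [[[18.7, 4.6, 0.7], 0.1344], [[19.1, 2.1, 0.7], 0.1344], [[19.2, -0.5, 0.7], 0.1344], [[19.0, -3.1, 0.7], 0.1344], [[18.4, -5.6, 0.7], 0.1344], [[17.5, -8.0, 0.7], 0.1344], [[16.3, -10.3, 0.7], 0.1344], [[14.7, -12.4, 0.7], 0.1344], [[12.9, -14.3, 0.7], 0.1344], [[10.9, -15.9, 0.7], 0.1344], [[8.7, -17.2, 0.7], 0.1344], [[6.3, -18.2, 0.7], 0.1344], [[3.8, -18.9, 0.7], 0.1344]]
```

View pics/w26.png

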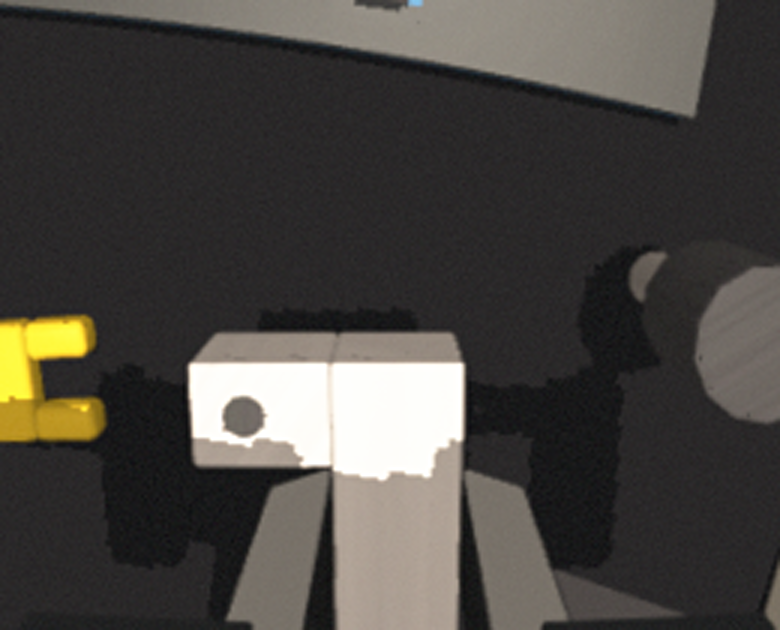

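Emit:
arm_command(motion=[[[9,1,-2],0.06],[[18,1,-2],0.12],[[20,-2,-2],0.13],[[20,-4,-1],0.13],[[20,-6,0],0.13],[[19,-9,0],0.13],[[18,-11,0],0.13],[[16,-13,0],0.13],[[14,-15,0],0.13],[[12,-16,0],0.13],[[8,-14,0],0.13],[[4,-8,0],0.1]])

```text
time_s: 63.7
eef_pos: [0.5913, 0.3082, 0.1386]
orientation: [0.993, 0.116, -0.013, -0.007]
contact_force: [0.6, -0.2, -1.7]
gripper_width: 0.0236
```

```bash
python3 st.py; python3 plan.py .619 .337 .12 -90 20
```

```text
t=63.70 pos=[0.5913 0.3082 0.1386] r=0.667 tilt rad=-1.09 tan=1.30 j=[0.365 0.474 1.405 0.021 1.284 1.696] F=[ 0.6 -0.2 -1.7]
t=63.7 pos=[0.5913 0.3082 0.1386] yaw=-76.6 F=[ 0.6 -0.2 -1.7] w=0.0236 j6=1.70 tilt=[-0.0129 -0.0072]
toolz tilt deg (world x,y) [-1.57  0.65]
3 [[[11.3, -7.1, 6.1], 0.0778], [[10.8, -8.0, 6.1], 0.0778], [[10.1, -8.8, 6.1], 0.0778]]
```

Emit:
arm_command(motion=[[[5,-4,3],0.05],[[8,-6,5],0.06],[[8,-7,5],0.06],[[5,-6,4],0.05],[[3,-3,2],0.02],[[0,0,0],0],[[0,0,0],0]])

```text
time_s: 64.4
eef_pos: [0.612, 0.3394, 0.1088]
orientation: [1.0, -0.007, -0.021, -0.002]
contact_force: [-0.1, 0.5, -0.7]
gripper_width: 0.0234
```

```bash
python3 st.py; python3 plan.py .619 .337 .08 -90 15; python3 -c "
from h import *
f=grab('wrist');crop(f,120,90,420,290,2.6,'w27')"
```

```text
t=64.40 pos=[0.612  0.3394 0.1088] r=0.700 tilt rad=-1.98 tan=1.44 j=[0.396 0.551 1.345 0.022 1.283 1.974] F=[-0.1  0.5 -0.7]
t=64.4 pos=[0.612  0.3394 0.1088] yaw=-90.8 F=[-0.1  0.5 -0.7] w=0.0234 j6=1.97 tilt=[-0.0212 -0.0024]
toolz tilt deg (world x,y) [-2.43  0.3 ]
2 [[[4.1, 1.2, 14.2], -0.0071], [[4.1, 1.2, 14.2], -0.0071]]
```

View pics/w27.png

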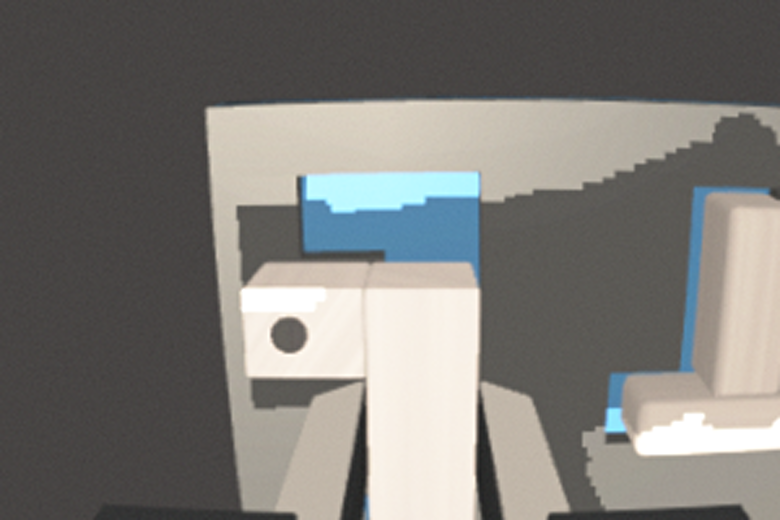

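Emit:
arm_command(motion=[[[0,0,-22],0],[[0,0,-20],0],[[0,0,50],0],[[0,0,0],0],[[0,0,-22],0],[[0,0,-20],0],[[0,0,50],0],[[0,0,0],0],[[0,0,-22],0],[[0,0,-20],0],[[0,0,50],0],[[0,0,0],0]])

```text
time_s: 65.65
eef_pos: [0.6171, 0.3389, 0.1065]
orientation: [1.0, -0.006, -0.012, -0.006]
contact_force: [-1.1, -1.0, -3.3]
gripper_width: 0.0235
```

```bash
python3 st.py; python3 plan.py .619 .337 .08 -90 15
```

```text
t=65.65 pos=[0.6171 0.3389 0.1065] r=0.704 tilt rad=-0.86 tan=1.26 j=[0.393 0.548 1.356 0.021 1.255 1.969] F=[-1.1 -1.  -3.3]
t=65.7 pos=[0.6171 0.3389 0.1065] yaw=-90.7 F=[-1.1 -1.  -3.3] w=0.0235 j6=1.97 tilt=[-0.0119 -0.0059]
toolz tilt deg (world x,y) [-1.36  0.69]
2 [[[1.3, 1.1, 13.2], -0.0063], [[1.3, 1.1, 13.2], -0.0063]]
```

Good. Now descend to a hover.

Emit:
arm_command(motion=[[[1,1,8],-0.006],[[1,1,12],-0.006],[[0.5,0,12],0],[[0,0,8],0],[[0,0,3],0],[[0,0,0],0],[[0,0,0],0]])

```text
time_s: 66.35
eef_pos: [0.6264, 0.3401, 0.0711]
orientation: [1.0, 0.0, -0.004, -0.009]
contact_force: [-0.0, -0.7, -1.0]
gripper_width: 0.0235
```

```bash
python3 st.py; python3 plan.py .619 .337 .045 -90 8; python3 -c "
from h import *
f=grab('wrist');crop(f,120,90,420,290,2.6,'w28')"
```

```text
t=66.35 pos=[0.6264 0.3401 0.0711] r=0.713 tilt rad=0.12 tan=1.14 j=[0.389 0.579 1.392 0.022 1.171 1.951] F=[-0.  -0.7 -1. ]
t=66.3 pos=[0.6264 0.3401 0.0711] yaw=-90.0 F=[-0.  -0.7 -1. ] w=0.0235 j6=1.95 tilt=[-0.0039 -0.0093]
toolz tilt deg (world x,y) [-0.44  1.06]
4 [[[-1.8, 0.9, 6.5], 0.0001], [[-1.8, 0.9, 6.5], 0.0001], [[-1.8, 0.9, 6.5], 0.0001], [[-1.8, 0.9, 6.5], 0.0001]]
```

View pics/w28.png

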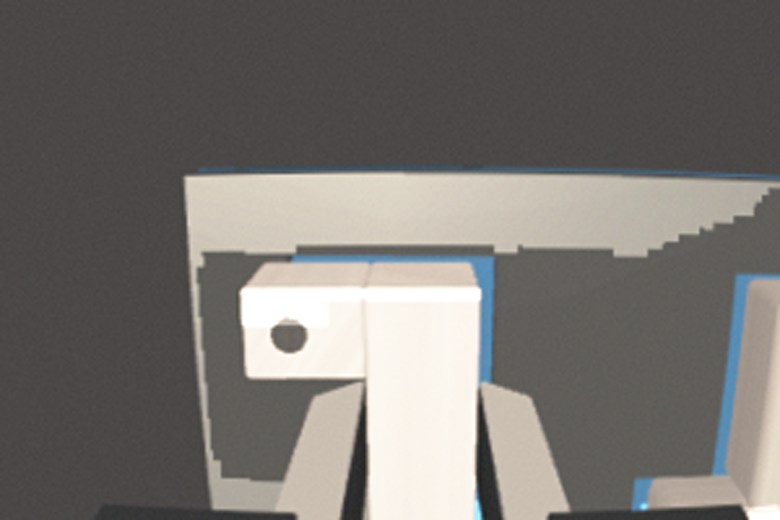

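Emit:
arm_command(motion=[[[-2,1,3],0],[[-2,1,3],0],[[-1.5,0.5,2],0],[[0,0,1],0],[[0,0,0],0]])

```text
time_s: 66.9
eef_pos: [0.6204, 0.3377, 0.0622]
orientation: [1.0, 0.0, -0.003, -0.009]
contact_force: [0.1, -0.5, -1.6]
gripper_width: 0.0236
```

```bash
python3 st.py; python3 plan.py .619 .337 .045 -90 8; python3 -c "
from h import *
f=grab('wrist');crop(f,150,110,350,280,4,'w29')"
```

```text
t=66.90 pos=[0.6204 0.3377 0.0622] r=0.706 tilt rad=0.17 tan=1.14 j=[0.389 0.577 1.42  0.022 1.144 1.95 ] F=[ 0.1 -0.5 -1.6]
t=66.9 pos=[0.6204 0.3377 0.0622] yaw=-90.0 F=[ 0.1 -0.5 -1.6] w=0.0236 j6=1.95 tilt=[-0.0034 -0.0095]
toolz tilt deg (world x,y) [-0.39  1.08]
3 [[[-0.4, 0.3, 5.7], 0.0002], [[-0.4, 0.3, 5.7], 0.0002], [[-0.4, 0.3, 5.7], 0.0002]]
```

View pics/w29.png

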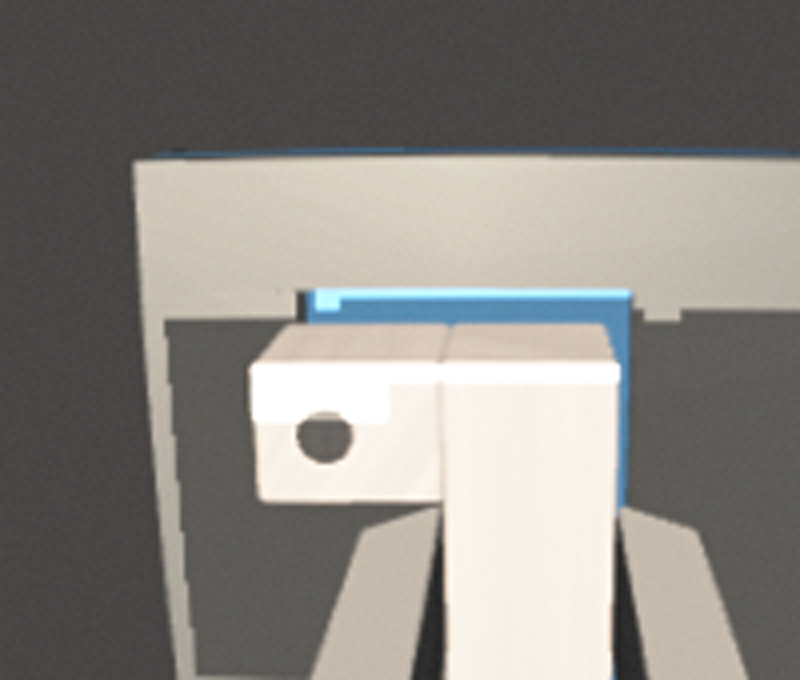

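Run:
```python
from h import *
f=grab('wrist')
W=lambda p,z: np.round(world(f,(p[0]+.5)/4-.5+150,(p[1]+.5)/4-.5+110,z,True)[:2],4)
print("cut far",W((297,290),.015),W((632,290),.015))
print("part top",W((250,362),.0562),W((619,362),.0562))
print("part bot",W((290,325),.0282),W((606,325),.0282))
```

```text
cut far [0.6566 0.3769] [0.6567 0.3216]
part top [0.655  0.3755] [0.6552 0.3257]
part bot [0.6537 0.3756] [0.6538 0.3263]
```

Emit:
arm_command(motion=[[[-0.6,1.5,4],0],[[0,0.3,6],0],[[0,0.1,5],0],[[0,0,3],0],[[0,0,0],0]])

```text
time_s: 67.5
eef_pos: [0.6199, 0.336, 0.0426]
orientation: [1.0, 0.0, -0.003, -0.009]
contact_force: [0.5, 0.8, -2.0]
gripper_width: 0.0237
```

```bash
python3 st.py; python3 plan.py .619 .3355 .041 -90 8; python3 -c "
from h import *
f=grab('wrist');crop(f,150,110,350,280,4,'w30')"
```

```text
t=67.50 pos=[0.6199 0.336  0.0426] r=0.705 tilt rad=0.19 tan=1.14 j=[0.387 0.592 1.445 0.022 1.103 1.947] F=[ 0.5  0.8 -2. ]
t=67.5 pos=[0.6199 0.336  0.0426] yaw=-90.0 F=[ 0.5  0.8 -2. ] w=0.0237 j6=1.95 tilt=[-0.0033 -0.0095]
toolz tilt deg (world x,y) [-0.38  1.09]
1 [[[-0.9, 0.5, 1.5], 0.0007]]
```

View pics/w30.png

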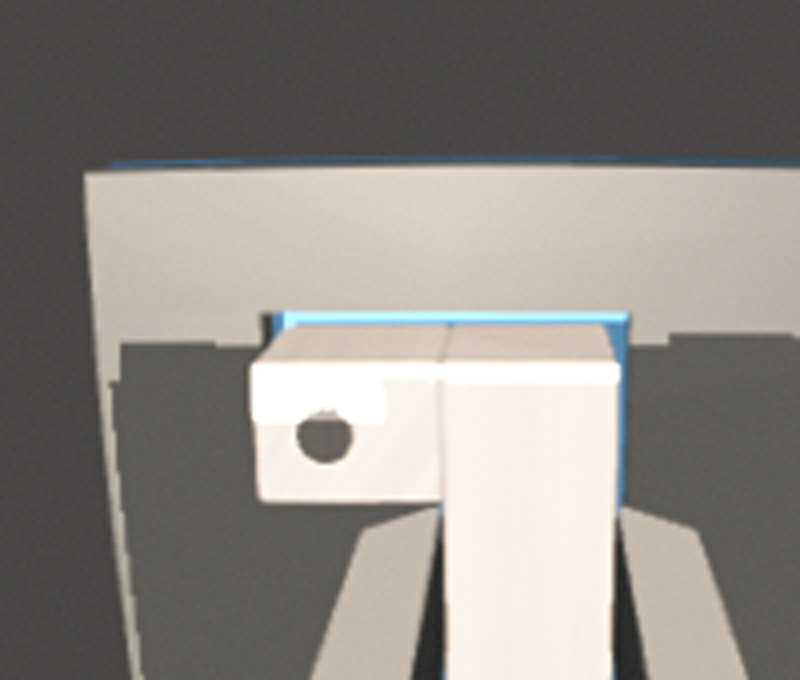

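Emit:
arm_command(motion=[[[-0.6,0.3,1.8],0],[[0,0,0],0]])

```text
time_s: 67.75
eef_pos: [0.6198, 0.336, 0.0412]
orientation: [1.0, 0.0, -0.003, -0.01]
contact_force: [-0.8, 0.3, -1.4]
gripper_width: 0.0235
```

```bash
python3 st.py
```

```text
t=67.75 pos=[0.6198 0.336  0.0412] r=0.705 tilt rad=0.26 tan=1.13 j=[0.387 0.593 1.448 0.023 1.098 1.947] F=[-0.8  0.3 -1.4]
```

Emit:
arm_command(motion=[[[0,0,0],0],[[0,0,0],0],[[0,0,0],0],[[0,0,-10],0],[[0,0,-20],0],[[0,0,-25],0],[[0,0,-25],0],[[0,0,-25],0],[[0,0,-15],0],[[0,0,-5],0],[[0,0,0],0]], fingers=0.2)

```text
time_s: 68.85
eef_pos: [0.6216, 0.3339, 0.178]
orientation: [1.0, 0.0, 0.0, -0.011]
contact_force: [-0.1, 0.4, -1.3]
gripper_width: 0.0564
```

```bash
python3 st.py; python3 plan.py .45 .2 .25 -90 35;python3 -c "
from h import *
f=grab('wrist');crop(f,100,90,400,290,2.6,'w31');f=grab('scene','s31');crop(f,270,120,450,230,4.4,'s31c')"
```

```text
t=68.85 pos=[0.6216 0.3339 0.178 ] r=0.706 tilt rad=0.65 tan=1.09 j=[0.384 0.49  1.276 0.021 1.366 1.95 ] F=[-0.1  0.4 -1.3]
t=68.8 pos=[0.6216 0.3339 0.178 ] yaw=-90.0 F=[-0.1  0.4 -1.3] w=0.0564 j6=1.95 tilt=[ 0.0005 -0.0111]
toolz tilt deg (world x,y) [0.06 1.27]
7 [[[-24.5, 18.9, -10.7], 0.0001], [[-24.5, 18.9, -10.7], 0.0001], [[-24.5, 18.9, -10.7], 0.0001], [[-24.5, 18.9, -10.7], 0.0001], [[-24.5, 18.9, -10.7], 0.0001], [[-24.5, 18.9, -10.7], 0.0001], [[-24.5, 18.9, -10.7], 0.0001]]
```

View pics/w31.png

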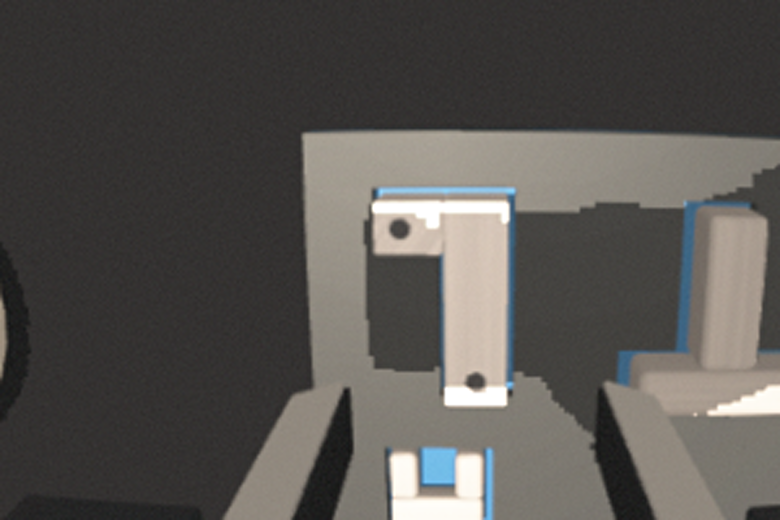

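View pics/s31c.png

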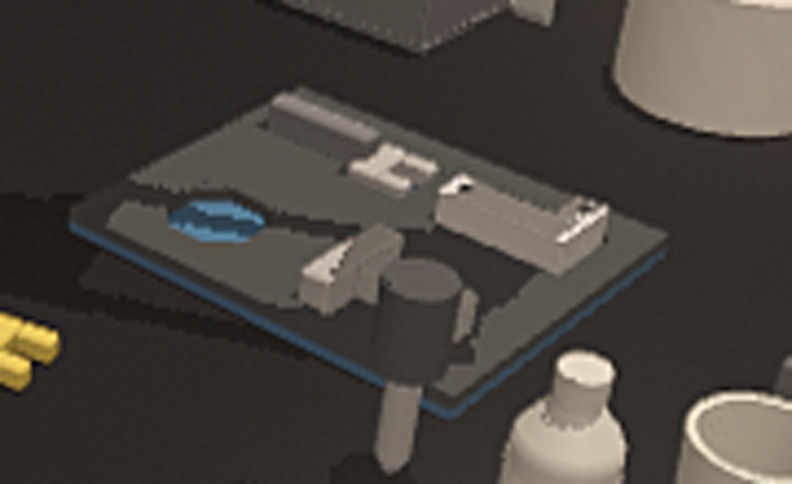

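Emit:
arm_command(motion=[[[-6,15,-5],0],[[-10,30,-5],0],[[-12,40,-5],0],[[-12,42,-5],0],[[-12,42,-5],0],[[-12,42,0],0],[[-12,42,0],0],[[-12,42,0],0],[[-10,40,0],0],[[-8,30,0],0],[[-4,15,0],0],[[0,0,0],0]])

```text
time_s: 70.15
eef_pos: [0.4915, -0.0685, 0.1852]
orientation: [1.0, 0.001, -0.014, -0.007]
contact_force: [-0.2, -1.2, -0.5]
gripper_width: 0.0564
```

```bash
python3 st.py; python3 -c "
from h import *
f=grab('top','t32');crop(f,95,150,215,280,5,'t32c');f=grab('scene','s32');crop(f,270,120,450,230,4.4,'s32c');crop(f,60,230,220,350,5,'s32d')"
```

```text
t=70.15 pos=[ 0.4915 -0.0685  0.1852] r=0.496 tilt rad=-1.66 tan=0.56 j=[-0.283  0.199  1.707  0.006  1.265  1.285] F=[-0.2 -1.2 -0.5]
```

View pics/t32.png

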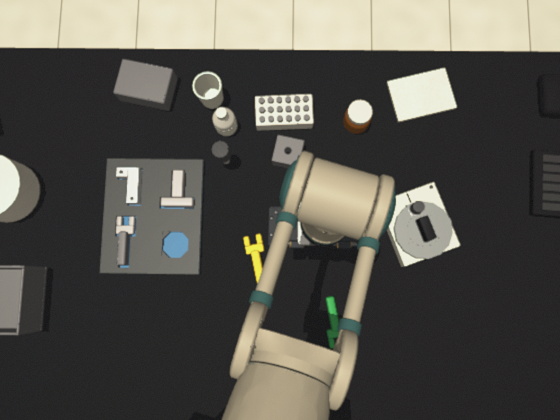

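View pics/t32c.png

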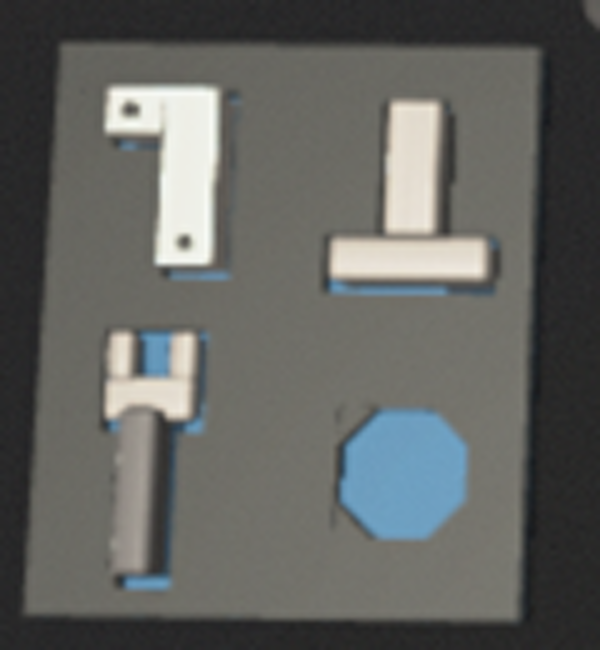

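View pics/s32c.png

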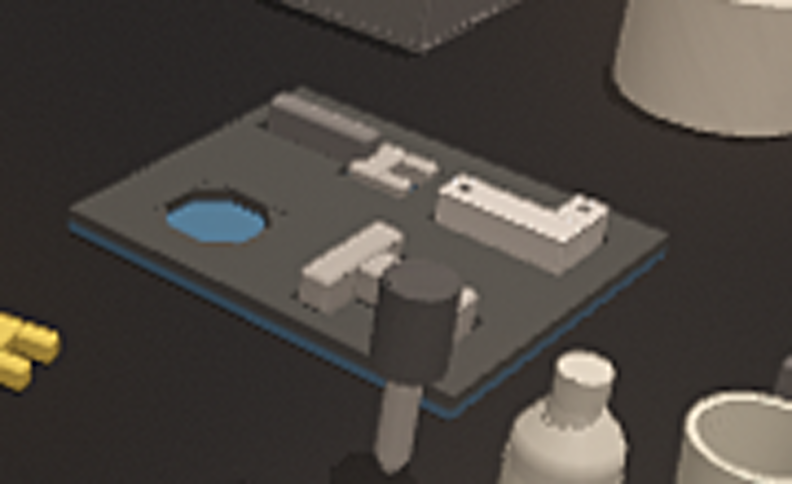

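View pics/s32d.png

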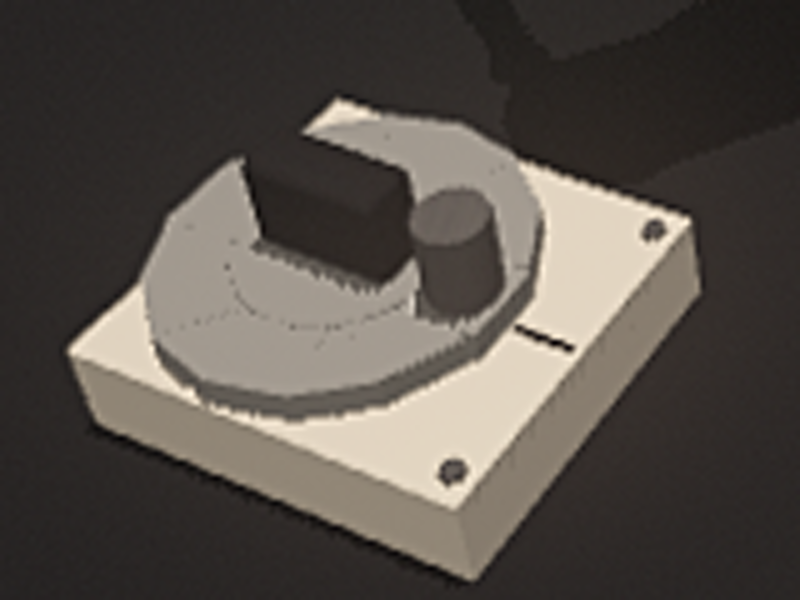

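Run:
```python
from h import *
from scipy.optimize import least_squares
np.set_printoptions(precision=1,suppress=True)
f=grab("top");g=grab("scene")
a=lambda X:(proj(f,X)-[95,150]+.5)*5-.5
b=lambda X:(proj(g,X)-[270,120]+.5)*4.4-.5
def show(n,o,pts,z0=.006):
    for x,y,z in pts: 
        X=[o[0]+x/1000,o[1]+y/1000,z0+z/1000]; print(n,(x,y,z),a(X),b(X))
show("br",(.6138,.3365),[(40,38,28),(40,-12,28),(-40,-12,28),(-40,12,28)])
show("tk",(.609,.2395),[(41,12,28),(41,-12,28),(-41,36,28),(-41,-36,28),(-21,36,28),(-21,-36,28)])
show("sp",(.4885,.352),[(-55,9,28),(-55,-9,28),(20,-9,28),(55,20,14),(55,-20,14)])
```

```text
br (40, 38, 28) [110.6  88.2] [611.5 206.8]
br (40, -12, 28) [221.4  89.4] [565.  239.7]
br (-40, -12, 28) [211.6 265.4] [439.9 187.4]
br (-40, 12, 28) [157.8 264.8] [463.3 172.8]
tk (41, 12, 28) [383.   99.4] [485.7 288.6]
tk (41, -12, 28) [436.4 100. ] [460.2 306.6]
tk (-41, 36, 28) [320.7 279.6] [381.5 214.7]
tk (-41, -36, 28) [482.4 281.5] [302.8 263.6]
tk (-21, 36, 28) [322.9 235.2] [411.8 228. ]
tk (-21, -36, 28) [484.2 237.1] [333.6 278. ]
sp (-55, 9, 28) [110.6 581.7] [281.6  87. ]
sp (-55, -9, 28) [151.6 582.3] [263.8  96.3]
sp (20, -9, 28) [161.6 411.2] [364.  137.5]
sp (55, 20, 14) [111.7 335.7] [437.9 162. ]
sp (55, -20, 14) [200.5 336.7] [399.5 185.5]
```

```bash
python3 plan.py .47 .295 .23 -90 40
```

```text
t=70.3 pos=[ 0.4934 -0.0655  0.1856] yaw=-89.7 F=[ 0.7 -0.3  0. ] w=0.0563 j6=1.29 tilt=[-0.0127 -0.0073]
toolz tilt deg (world x,y) [-1.46  0.84]
10 [[[-2.2, -36.1, -3.9], 0.0006], [[-2.3, -36.1, -3.9], 0.0006], [[-2.3, -36.1, -3.9], 0.0006], [[-2.3, -36.1, -3.9], 0.0006], [[-2.3, -36.1, -3.9], 0.0006], [[-2.3, -36.1, -3.9], 0.0006], [[-2.4, -36.1, -3.9], 0.0006], [[-2.4, -36.1, -3.9], 0.0006], [[-2.4, -36.1, -3.9], 0.0006], [[-2.4, -36.1, -3.9], 0.0006]]
```

Emit:
arm_command(motion=[[[0,-18,-4],0],[[-2,-36,-5],0],[[-3,-38,-5],0],[[-3,-38,-5],0],[[-3,-38,-5],0],[[-3,-38,-5],0],[[-3,-38,-5],0],[[-2,-36,-5],0],[[-2,-28,-3],0],[[0,-14,0],0],[[0,0,0],0],[[0,0,0],0]])

```text
time_s: 71.55
eef_pos: [0.4656, 0.2835, 0.2335]
orientation: [1.0, 0.014, -0.013, -0.009]
contact_force: [0.2, 0.4, 0.9]
gripper_width: 0.0563
```

```bash
python3 st.py; python3 -c "
from h import *
f=grab('wrist','w33');crop(f,140,100,400,295,3,'w33c')
K=lambda X:(projw(f,X)-[140,100]+.5)*3-.5
np.set_printoptions(precision=1,suppress=True)
for n,o,pts in [('tk',(.609,.2395),[(-44,39,9),(-44,-39,9),(44,15,9),(44,-15,9),(-41,36,28),(-41,-36,28),(41,12,28),(41,-12,28)]),('sp',(.4885,.352),[(-58,12,9),(-58,-12,9),(58,23,9),(58,-23,9),(-55,9,28),(-55,-9,28),(20,9,28),(20,-9,28),(55,20,14),(55,-20,14)]),('br',(.6138,.3365),[(-43,15,9),(-43,-15,9),(-40,12,28),(-40,-12,28),(40,38,28),(40,-12,28)])]:
  for p in pts: print(n,p,K([o[0]+p[0]/1000,o[1]+p[1]/1000,.006+p[2]/1000]))"
```

```text
t=71.55 pos=[0.4656 0.2835 0.2335] r=0.545 tilt rad=-0.74 tan=1.69 j=[0.4   0.232 1.539 0.028 1.388 1.937] F=[0.2 0.4 0.9]
tk (-44, 39, 9) [457.7 -11.5]
tk (-44, -39, 9) [658.9  -0.2]
tk (44, 15, 9) [ 526.7 -228.6]
tk (44, -15, 9) [ 604.1 -223.1]
tk (-41, 36, 28) [466.9 -21.8]
tk (-41, -36, 28) [662.3 -10.4]
tk (41, 12, 28) [ 538.8 -233.7]
tk (41, -12, 28) [ 604. -229.]
sp (-58, 12, 9) [238.9 319.3]
sp (-58, -12, 9) [296.2 321.2]
sp (58, 23, 9) [208.6  34. ]
sp (58, -23, 9) [324.8  33.5]
sp (-55, 9, 28) [236.4 326.2]
sp (-55, -9, 28) [281.4 327.7]
sp (20, 9, 28) [232.9 134.8]
sp (20, -9, 28) [280.  135.1]
sp (55, 20, 14) [213.   41.7]
sp (55, -20, 14) [315.3  41.2]
br (-43, 15, 9) [268.3 -28.4]
br (-43, -15, 9) [345.5 -28.6]
br (-40, 12, 28) [267.2 -39.6]
br (-40, -12, 28) [332.2 -40. ]
br (40, 38, 28) [ 205.4 -243. ]
br (40, -12, 28) [ 338.7 -248.1]
```

View pics/w33c.png

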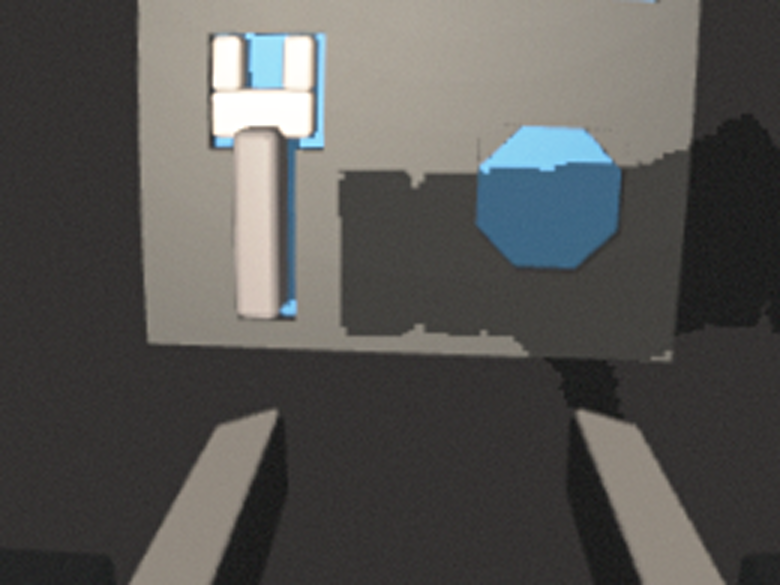

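Emit:
arm_command(motion=[[[15,2,0],0],[[30,2,0],0],[[35,2,0],0],[[25,0,0],0],[[12,0,0],0],[[0,0,0],0],[[0,0,0],0]])

```text
time_s: 72.3
eef_pos: [0.591, 0.2726, 0.2289]
orientation: [1.0, 0.01, -0.013, -0.008]
contact_force: [-0.8, -0.7, 0.0]
gripper_width: 0.0562
```

```bash
python3 st.py; python3 -c "
from h import *
f=grab('wrist','w34');crop(f,140,90,400,285,3,'w34c')
K=lambda X:(projw(f,X)-[140,90]+.5)*3-.5
np.set_printoptions(precision=1,suppress=True)
for n,o,pts in [('tk',(.609,.2395),[(-44,39,9),(-44,-39,9),(44,15,9),(44,-15,9),(-41,36,28),(-41,-36,28),(-21,36,28),(-21,-36,28),(41,12,28),(41,-12,28)]),('br',(.6138,.3365),[(-43,15,9),(-43,-15,9),(43,41,9),(43,-15,9),(-40,12,28),(-40,-12,28),(40,38,28),(40,-12,28)])]:
  for p in pts: print(n,p,K([o[0]+p[0]/1000,o[1]+p[1]/1000,.006+p[2]/1000]))"
```

```text
t=72.30 pos=[0.591  0.2726 0.2289] r=0.651 tilt rad=-1.00 tan=1.48 j=[0.312 0.398 1.304 0.024 1.46  1.859] F=[-0.8 -0.7  0. ]
tk (-44, 39, 9) [419.1 336.7]
tk (-44, -39, 9) [612.8 341.3]
tk (44, 15, 9) [486.3 116. ]
tk (44, -15, 9) [564.6 118.8]
tk (-41, 36, 28) [425.9 343.1]
tk (-41, -36, 28) [613.8 347.5]
tk (-21, 36, 28) [426.9 291.8]
tk (-21, -36, 28) [617.5 296.8]
tk (41, 12, 28) [496.6 127.2]
tk (41, -12, 28) [562.5 129.6]
br (-43, 15, 9) [238.3 318.9]
br (-43, -15, 9) [311.8 320.3]
br (43, 41, 9) [169.6 105.2]
br (43, -15, 9) [310.8 103.5]
br (-40, 12, 28) [235.8 324.3]
br (-40, -12, 28) [297.4 325.5]
br (40, 38, 28) [163.6 115.5]
br (40, -12, 28) [295.7 113.8]
```

View pics/w34c.png

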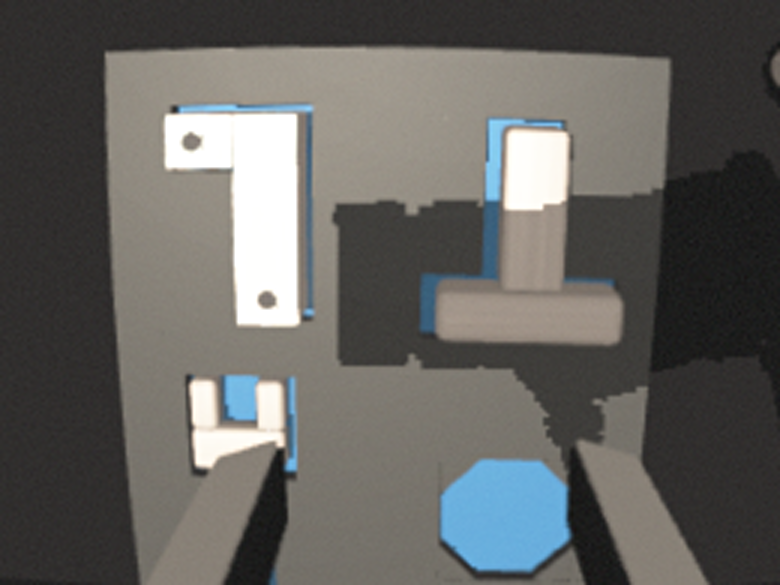

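Run:
```python
from h import *
f=grab("scene");t=grab("top");crop(f,90,250,190,330,7,'s35');crop(t,370,170,470,280,6,'t35')
for z in (.047,.081): print(z,(proj(f,[.566,-.288,z])-[90,250]+.5)*7-.5,(proj(t,[.566,-.288,z])-[370,170]+.5)*6-.5)
```

```text
0.047 [449.45165277 260.28132817] [271.41102733 234.22631058]
0.081 [425.19425346 154.12727183] [294.5507722  220.63173903]
```

View pics/s35.png

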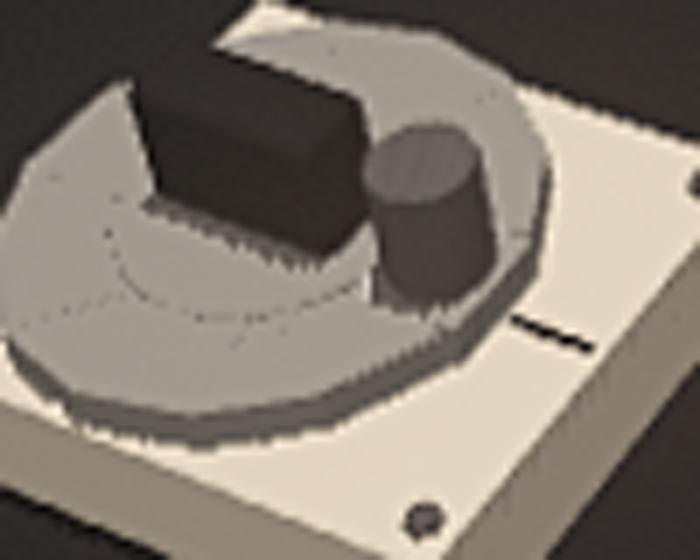

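View pics/t35.png

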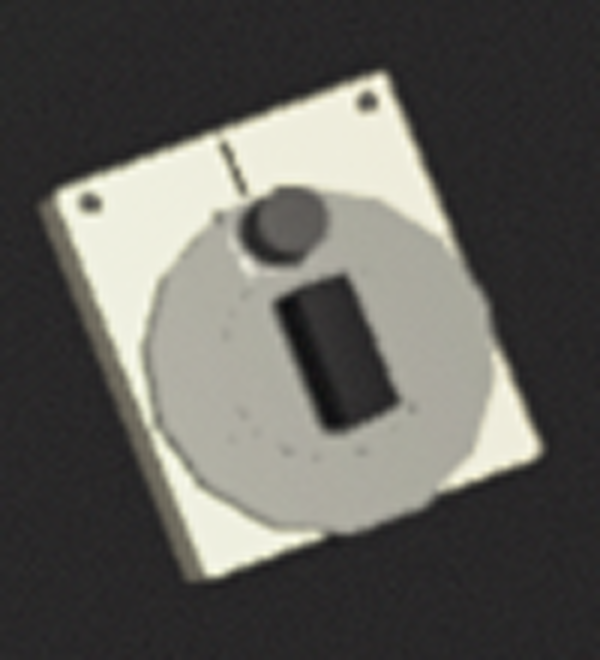

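```bash
python3 -c "
from station import ctrl
o=ctrl.get_obs(); print(o['time_s'],o['contact_force'],o['gripper_width']); print(ctrl.sign_off())"
```

```text
72.45 [0.39573313 0.40291438 0.05754132] 0.056376348283657514
the job is handed in; nothing more can be done
None
```

The job is handed in at 72.5 s: the turret is closed up and the spanner, bracket and T-key are in their cut-outs. I saw no socket on the bench.

**Turret:** I turned the hub by about 111°, until the collar hole was within about 0.7 mm of the base hole. I then pushed in the pin from the block (26 mm head), leaving the larger look-alike pin alone. It stopped at about 28 N with its head on the collar. The last pictures show it upright and seated, with the head top no higher than it should be.

**Tray parts:** In the last wrist-camera check all three lie inside their cut-outs, and their sizes in the picture match parts lying flat on the floor.
- **Bracket:** where predicted.
- **Spanner:** about 2.5 mm of the 3 mm room towards the jaw end of its cut-out.
- **T-key:** about 3 mm to one side, against its wall. It was centred when I let go, so something moved it later, possibly the random knock. It still measured flat.

**Look-alikes and other things:** The yellow and green spanners, the large pin, the bottle, the jar and the rack show no movement in the pictures.

**Gripper tilt:** The tool leaned by up to 18° while I was finding out how its moves cause tilt. Nothing was held or touched then, and the tilt was under about 3° at every pick and placement.

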